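Clamp the jam jars in the pasteurising bath and wind the rack down

TASK

Swing the rack's red-handled hold-down clamp right open, stand every jam jar on the table upright in a bay of its own on the raised rack, and swing the clamp back shut over the jars. Then put the loose crank on the square shaft end and wind it clockwise, about four full turns, until the rack is right down, without letting the crank come off the shaft on the way; finally lift the crank off and stand it back on its blue mat, socket down. Leave the salt shaker and the food tin where they are.

Things in the scene. Friction and masses are not known exactly. Their poses are not given: they have to be found in the camera images.
- jam_0: jam jar with yellow lid and red contents, round, 58 mm across and 85 mm tall, 0.3 kg; origin at the centre of its underside, z up. May be absent.
- jam_1: a second jam jar just like jam_0. May be absent.
- jam_2: a third jam jar just like jam_0. May be absent.
- rack_floor (a point): centre of the floor of the steel jar rack (230 mm by 78 mm, low walls 10 mm above the floor) in the tub of the bath, at the height on which the jars stand; x points away from the robot across the row of bays, y along the row, z up. With the rack up it is 92 mm above the table; the tub's rim (112 by 290 mm) is at 85 mm. It moves with the rack and gives the rack's yaw.
- bay_0 (a point): centre of the floor of the first bay (bays are 70 mm by 71 mm inside, 75 mm apart along the row, divided by walls 10 mm high and 4 mm thick); moves with the rack
- bay_1 (a point): the same for the middle bay
- bay_2 (a point): the same for the third bay, nearest the gearbox
- rack (a joint): how far the rack has been wound down: 0 up, 0.060 m fully down (a stop). Coupled to the shaft, 15 mm a turn; self-locking, it stays where it is left
- clamp (a joint): angle of the hold-down clamp (a dark steel bail with a red grip bar, hinged along the back of the rack): 0 shut, with its cross bar lying on the jar tops, 2.2 rad fully open, leaning back past upright. It is heavy (0.25 kg): its weight throws it shut or open on either side of upright (dead centre 1.57 rad) and keeps it there, about 0.2 N m when shut; starts shut. Over a badly seated jar it stays about 0.15 rad or more open
- clamp_grip (a point): middle of the red grip bar of the clamp: a round bar 12 mm thick, 80 mm free between its two stems, parallel to the row of bays (rack's y). Shut, it is on the robot's side of the jars, 68 mm before the middle of the row and 90 mm above the rack floor; it moves on an arc of 128 mm radius about clamp_hinge, towards the robot when shut, up and over away from it as it opens. The bar does not turn on its stems, so it must turn between the fingers
- clamp_hinge (a point): middle of the clamp's hinge line, 60 mm behind the middle of the row and 91 mm above the rack floor, along the rack's y; moves with the rack, its axes turn with the clamp
- shaft (a joint): turn of the square shaft end, rad, growing clockwise seen from above; 25.1 (four turns) with the rack fully down; friction about 0.12 N m. It is turned up to 1.2 at the start, with the rack up to 3 mm down
- shaft_end (a point): on the axis of the upright square shaft end, at the top of the round collar on the white gearbox, 140 mm above the table (the seated crank's underside; the gearbox top is 10 mm lower). The shaft is 16 mm square, standing 30 mm above this point, the last 6 mm narrowed to 10 mm square; its x and y axes are square to the flats and turn with it
- crank: loose crank, about 0.26 kg. Hub: dark block 36 mm square and 48 mm tall on a flat steel foot plate 70 mm (x) by 66 mm (y) and 6 mm thick, with a 19 mm square socket 26 mm deep in the underside (it fits the shaft in any of the four quarter positions, 1.5 mm clear all round). Origin at the centre of the foot's underside, on the socket's axis, z up. A flat arm, 16 mm wide, runs along +x from the hub 29 to 38 mm above the underside to the knob. It stands stably on its foot
- crank_knob (a point): middle height (64 mm above the crank's underside) of the crank's upright black knob, 20 mm across and 46 mm tall, 60 mm along x from the hub's middle; the knob spins freely on the crank arm
- rest: blue mat on which the crank is kept, fixed, 150 mm by 80 mm and 2 mm thick, its long side along x; origin at the centre of its underside. The crank starts standing on it, its hub towards one end
- shaker: salt shaker, 44 mm across and 90 mm tall, a bystander; origin under its centre
- tin: food tin, 75 mm across and 58 mm tall, a bystander; origin under its centre
Mind the look-alikes: they are no part of the job. What is shaped like the jam_2 but green is not meant.

How it is judged:
By the outcome, as a careful person would: the job done as asked, in the order asked, and still so for the second after the job is handed in, with the robot touching nothing.
Of jam_0, jam_1, jam_2 only 2 to 3 are there at a start; the rules pass over those that are not, and their reading is None.
At some moment in a run one of crank may be knocked a few centimetres aside while the robot is not near it.
It also fails if it takes over 210 s, if anything falls off the work surface, if the arm or the gripper's body presses on something with over 40 N, if the wrist force passes 120 N, or if a joint passes its speed limit or range.

ROBOT

A 6-joint arm with a two-finger parallel gripper is mounted at the origin on the work surface; the furniture and walls round the work are solid. World frame = base frame: x ahead of the robot, y to its left, z up, the work surface at z = 0. Lengths are in mm, angles in degrees, forces in N, time in s.
With the tool pointing down it reaches from about 300 to 850 mm from the base axis. Payload 4.2 kg.
Tool frame: the origin (TCP) lies between the finger pads; the fingertips stand 8 mm ahead of it and the grasp point (between the pads) lies 11 mm behind it; x points along the fingers, y is the direction in which the jaws open and shut, and the axes are right-handed (so a half turn about x gives the same grasp; the last joint's range is limited). The gripper opens to 91 mm and grips with 3 to 60 N. Pads are 32 mm wide; open, the fingers measure 118 mm over their backs; the gripper's body (76 mm by 178 mm) begins 60 mm behind the grasp point.
Start: joints at [-68.698, 18.312, 89.639, -0, 72.044, -1.146], TCP at [219.57, -531.443, 221.976] pointing down, gripper open.
Joint ranges: [-177.97, 177.97], [-48.28, 115.42], [12.27, 149.76], [-77.06, 257.06], [2.81, 150.46], [-146.56, 146.56]. Speed limits (degrees/s): [147.25, 147.25, 180, 180, 180, 180].

INTERFACE

Orientations are given as [roll, pitch, yaw] about the fixed x, y, z axes, in that order (R = Rz(yaw) Ry(pitch) Rx(roll)).
In Python, from workcell import env gives the robot as it stands.
- The arm moves only by the tool arm_command, never from a script. Its arguments are lists of equal length, an entry for each row: "slide": the shift along the tool's x, y, z in cm, a list of three; "turn": the turn, a rotation vector about the tool's x, y, z in rad, a list of three; "grip": the closure in counts, from 0 (fully open) to 255 (shut). A call has 1 to 20 rows; each row is the pose to reach, as a shift and turn from the pose commanded when the call began, along the tool's axes at that moment; what a row does not reach only later rows make up. A row lasts 1/12 s, in which the tool goes at most 41.7 mm and 7.16 degrees, less where a joint would pass 70% of its speed; a pose out of reach is approached as far as the arm can. A call with a gripper value outside its range is refused whole. The fingers move at their own pace and stop on an object; "newtons" is the grip in N (left out, the last holds). Time passes only in rows, so rows that repeat a pose let the fingers close. It gives the time, the measured TCP pose, the force and the opening at its end, in the units of the state.
- env.state(): the state, without advancing time (a new reading comes with each control period).
- env.grab_frame(name): name is "side" or "top" or "wrist"; returns (picture, depth): 400x640x3 uint8, red, green, blue; 400x640 float32, mm along the optical axis (not along the pixel's ray), 0 where there is no reading.
- env.calibration(name): a dict with "K" (3x3 intrinsics, pixels), "camera_from_world" (4x4, takes a point from world to camera coordinates); the wrist camera has in their place "T_tool_cam" (4x4, takes a point from camera to tool coordinates, whose origin is the TCP and whose axes are the tool frame's). Camera axes: x right, y up, looking along -z (the intrinsics and any distortion apply to the point x, -y, -z); pixel columns grow to the right and rows downward; lengths in mm; the calibration is good to about 2 mm. A picture is of the moment at which its call begins: read the wrist's pose just before it. calibration takes no time and is no camera call.
- env.job_done(): hands the job in, once; it reports no verdict.
Trained networks look in the newest picture that a camera, given by its name, has taken for a name from the list of things; names that differ only in an ending like _2 or _b are one class to them, and where a whole thing is asked for, a point or a joint stands for the part that bears it (a point fixed in the world has none). Each returns a list of dicts, best first, with "p" (0 to 1); they miss things now and then, are a little off and sometimes report something else, mostly with a low value. They report only what shows in the picture. A call takes as long as a camera call. They do not tell look-alikes from the thing itself.
- env.search_frame(camera, label): "point" ([x, y, z] in mm, in world coordinates, good to about 4 mm: the middle of the surface that is visible of it).
The state is a dict: "time_s": time; "qpos": joint angles; "qvel": joint speeds; "effort": joint torques, N m; "ee_pos": TCP position; "ee_rot": TCP orientation; "force": force on the tool from outside, world axes, zero at the start; "torque": the same for the moment, N m; "gripper_width": finger opening in mm.
Only numpy, scipy, OpenCV 4.12 (cv2) and the standard library are available. Lean on these libraries where they do the work, as an engineer would, in place of code of your own. Each camera call takes 0.05 s, during which the arm holds its last target.

## Working session

There is one attempt and no reset: what is moved stays moved. The work goes in short steps, Python scripts to look and compute and a tool call to move; the robot and the scene stay as the last step left them, time stands still between calls to the robot, and variables do not carry over. Pictures are saved under pics/ and viewed, and the job is handed in when it is done.

Besides the shell and the picture viewer there is one more tool, called after ">>>" as a command line: name --argument value ..., lists and objects as JSON in quotes. arm_command: Moves the arm, as the interface text tells. Its arguments: {"type":"object","properties":{"slide":{"type":"array","items":{"type":"array","items":{"type":"number"}}},"turn":{"type":"array","items":{"type":"array","items":{"type":"number"}}},"grip":{"type":"array","items":{"type":"number"}},"newtons":{"type":"number"}},"required":["slide","turn","grip"]}

```bash
ls; mkdir -p pics; cat > h.py <<'E'
import numpy as np, cv2
from workcell import env
from scipy.spatial.transform import Rotation as R
def st():
    s=env.state(); return s
def toolpose(s=None):
    s=s or env.state()
    T=np.eye(4); T[:3,:3]=R.from_euler('xyz',s['ee_rot'],degrees=True).as_matrix(); T[:3,3]=s['ee_pos']; return T
def cam_T(name,s=None):
    c=env.calibration(name)
    if name=='wrist': return toolpose(s)@np.array(c['T_tool_cam'])
    return np.linalg.inv(np.array(c['camera_from_world']))
def grab(name,fn=None):
    s=env.state()
    im,d=env.grab_frame(name)
    c=env.calibration(name); K=np.array(c['K']); T=cam_T(name,s)
    if fn: cv2.imwrite('pics/'+fn+'.png',im[:,:,::-1])
    v,u=np.mgrid[0:d.shape[0],0:d.shape[1]]
    dist=np.array(c['dist']) if 'dist' in c else None
    X=(u-K[0,2])/K[0,0]*d; Y=-(v-K[1,2])/K[1,1]*d
    P=np.stack([X,Y,-d,np.ones_like(d)],-1)@T.T
    P=P[...,:3]; P[d==0]=np.nan
    return im,d,P
E
python3 - <<'E'
from h import *
print(env.state())
for n in ('side','top','wrist'):
    im,d,P=grab(n,n+'0'); c=env.calibration(n); print(n,{k:np.round(np.array(v),3).tolist() for k,v in c.items()})
    np.savez('/tmp/'+n+'0.npz',im=im,d=d,P=P)
E
```

```text
pics
{'time_s': 0.0, 'qpos': array([-6.86975068e+01,  1.83513813e+01,  8.97074732e+01,  5.09102451e-05,
        7.20413964e+01, -1.14678455e+00]), 'qvel': array([ 0.00817055, -0.0245302 ,  0.02814223,  0.05629848,  0.04612902,
       -0.06177724]), 'effort': array([ 8.92149146e-04, -4.12455654e+01, -2.31969452e+01,  7.25299213e-02,
        4.55789943e-02, -1.59571737e-04]), 'ee_pos': array([ 219.38836299, -530.97395214,  221.11562309]), 'ee_rot': array([-91.17444763,  89.899749  , 111.2748144 ]), 'force': array([-0.07917932,  0.10928308,  0.29418286]), 'torque': array([0.02009001, 0.03313312, 0.01963044]), 'gripper_width': 90.87826086978797}
side {'K': [[374.769, 0.0, 319.072], [0.0, 374.769, 199.281], [0.0, 0.0, 1.0]], 'camera_from_world': [[-0.886, -0.464, -0.016, 484.34], [0.227, -0.464, 0.856, -120.288], [-0.404, 0.755, 0.517, -877.487], [0.0, 0.0, 0.0, 1.0]]}
top {'K': [[482.62, 0.0, 317.549], [0.0, 482.62, 201.293], [0.0, 0.0, 1.0]], 'camera_from_world': [[0.013, -1.0, -0.004, 186.807], [0.995, 0.013, 0.095, -467.561], [-0.095, -0.005, 0.995, -1260.583], [0.0, 0.0, 0.0, 1.0]]}
wrist {'K': [[280.984, 0.0, 316.248], [0.0, 280.984, 200.932], [0.0, 0.0, 1.0]], 'T_tool_cam': [[-0.001, 0.259, -0.966, -161.71], [1.0, 0.0, -0.0, -0.088], [0.0, -0.966, -0.259, -72.526], [0.0, 0.0, 0.0, 1.0]]}
```

View pics/side0.png

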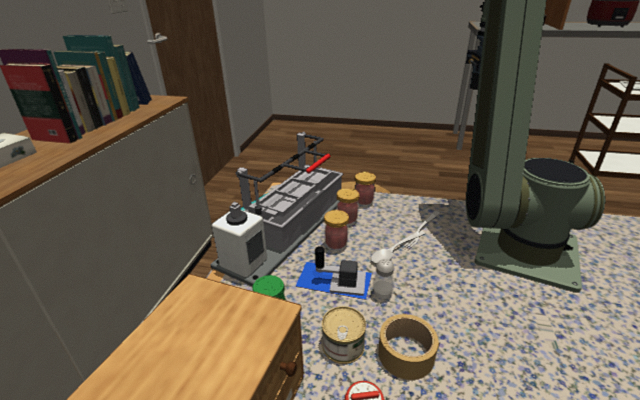

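View pics/top0.png

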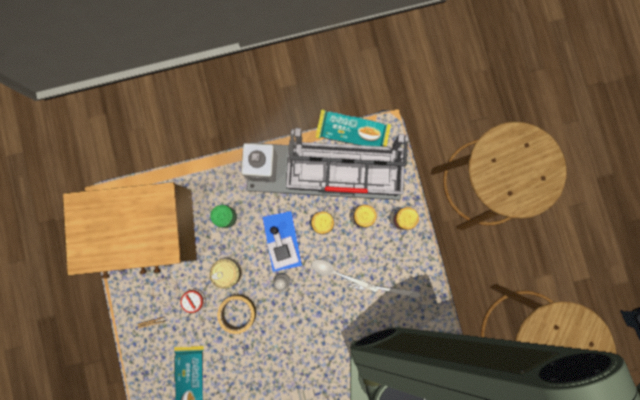

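```bash
python3 - <<'E'
from h import *
for n in ('top','side'):
  for l in ('jam_0','crank','crank_knob','rest','shaft_end','rack_floor','clamp_grip','shaker','tin'):
    print(n,l,[(np.round(r['point']).tolist(),round(r['p'],2)) for r in env.search_frame(n,l)])
print(env.state()['time_s'])
E
```

```text
top jam_0 [([430.0, 75.0, 88.0], 0.79), ([418.0, -25.0, 88.0], 0.74), ([402.0, 184.0, 87.0], 0.66), ([419.0, 434.0, 83.0], 0.55), ([332.0, 290.0, 9.0], 0.39)]
top crank [([336.0, 290.0, 6.0], 0.8)]
top crank_knob []
top rest [([388.0, 285.0, 1.0], 0.67), ([553.0, 346.0, 159.0], 0.53)]
top shaft_end [([557.0, 346.0, 162.0], 0.4)]
top rack_floor []
top clamp_grip [([548.0, 126.0, 186.0], 0.75), ([545.0, 124.0, 100.0], 0.49)]
top shaker [([256.0, 277.0, 80.0], 0.77), ([556.0, 346.0, 160.0], 0.71)]
top tin [([275.0, 429.0, 54.0], 0.55), ([392.0, 284.0, 2.0], 0.48)]
side jam_0 [([412.0, 86.0, 64.0], 0.83), ([415.0, -12.0, 58.0], 0.81), ([397.0, 203.0, 61.0], 0.8), ([417.0, 434.0, 83.0], 0.8), ([547.0, 158.0, 181.0], 0.61)]
side crank [([330.0, 298.0, 35.0], 0.78), ([548.0, 164.0, 100.0], 0.53)]
side crank_knob [([383.0, 310.0, 71.0], 0.59)]
side rest [([396.0, 304.0, 3.0], 0.75), ([551.0, 159.0, 102.0], 0.27)]
side shaft_end [([551.0, 349.0, 156.0], 0.58)]
side rack_floor [([549.0, 161.0, 101.0], 0.74)]
side clamp_grip [([543.0, 155.0, 187.0], 0.61)]
side shaker [([250.0, 298.0, 52.0], 0.67)]
side tin [([265.0, 448.0, 52.0], 0.81)]
1.05
```

```bash
python3 - <<'E'
from h import *
im=np.load('/tmp/top0.npz')
I=im['im'];P=im['P']
c=cv2.resize(I[100:300,180:430][:,:,::-1],None,fx=3.2,fy=3,interpolation=cv2.INTER_CUBIC)
cv2.imwrite('pics/topcrop0.png',c)
Z=P[...,2]
# yellow lids
hsv=cv2.cvtColor(I,cv2.COLOR_RGB2HSV)
def blobs(m,name,minn=25):
    n,l,s,ce=cv2.connectedComponentsWithStats(m.astype(np.uint8))
    for i in range(1,n):
        if s[i,4]>minn:
            p=P[l==i]; print(name,ce[i].round(),s[i,4],np.nanmedian(p,0).round(1),np.nanmin(p,0).round(),np.nanmax(p,0).round())
blobs((Z>75)&(Z<95)&(P[...,0]<470),'z75-95')
blobs((hsv[...,0]>100)&(hsv[...,0]<125)&(hsv[...,1]>150),'blue')
blobs(((hsv[...,0]<5)|(hsv[...,0]>175))&(hsv[...,1]>180)&(hsv[...,2]>120),'red')
blobs((Z>125)&(Z<180)&(P[...,1]>300)&(P[...,0]<600)&(P[...,0]>450),'gear')
blobs((Z>175)&(P[...,1]<300)&(P[...,0]>450),'clamp')
blobs((Z>20)&(Z<95)&(P[...,0]<420)&(P[...,0]>290)&(P[...,1]>250)&(P[...,1]<330),'crank')
E
```

```text
z75-95 [185. 228.] 141 [387.3 524.9  85. ] [305. 515.  75.] [468. 535.  95.]
z75-95 [221. 216.] 408 [419.1 435.3  84.4] [391. 408.  76.] [448. 465.  92.]
z75-95 [365. 216.] 402 [423.7  72.5  84.3] [396.  44.  75.] [451. 100.  91.]
z75-95 [407. 218.] 411 [419.6 -33.5  84.4] [392. -61.  75.] [448.  -6.  92.]
z75-95 [322. 223.] 404 [404.8 180.4  84. ] [377. 153.  75.] [433. 208.  91.]
z75-95 [273. 230.] 49 [385.1 303.1  86.3] [378. 294.  75.] [393. 311.  91.]
z75-95 [280. 284.] 143 [251.5 283.3  85.3] [236. 269.  76.] [268. 301.  92.]
blue [281. 227.] 636 [401.2 288.4   1.7] [314. 241.  -5.] [437. 337.  87.]
blue [294. 265.] 30 [295.5 252.3   1.2] [290. 238.  -4.] [304. 278.   8.]
red [346. 190.] 140 [477.2 128.8 187.2] [472.  80. 181.] [483. 175. 192.]
gear [257. 160.] 913 [553.3 341.1 130.3] [516. 304. 125.] [596. 382. 172.]
gear [131. 193.] 1378 [464.3 626.  164.4] [450. 528. 126.] [494. 798. 172.]
clamp [348. 163.] 1229 [544.9 122.1 186. ] [470. -17. 175.] [622. 261. 195.]
crank [279. 246.] 337 [340.2 291.9  48.8] [307. 263.  21.] [393. 311.  91.]
```

View pics/topcrop0.png

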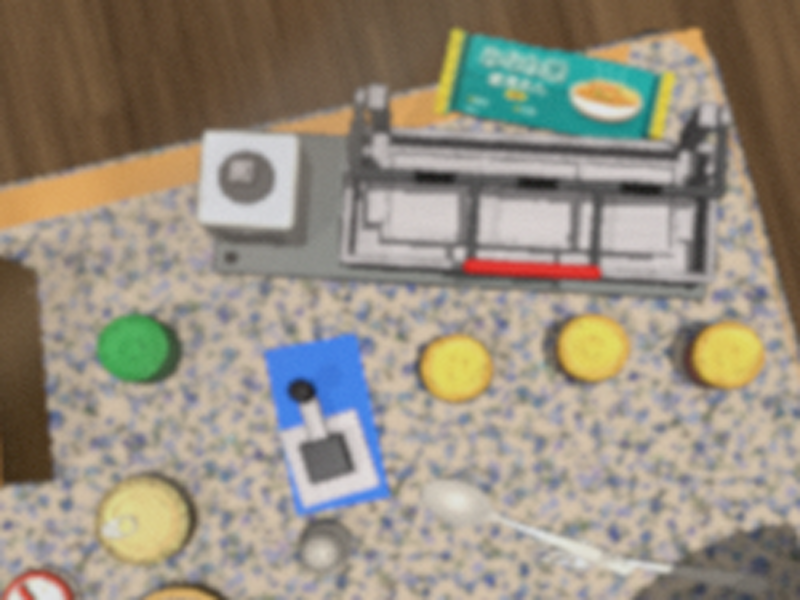

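View pics/wrist0.png

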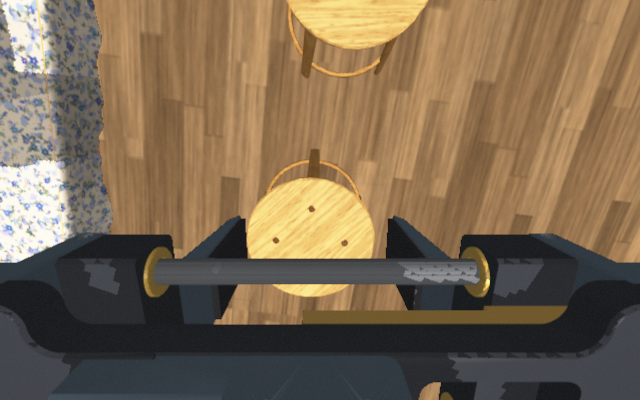

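```bash
python3 - <<'E'
from h import *
D=np.load('/tmp/top0.npz')
I=D['im'];P=D['P'];Z=P[...,2]
hsv=cv2.cvtColor(I,cv2.COLOR_RGB2HSV)
def line(m,name):
    p=P[m][:,:2]; p=p[~np.isnan(p).any(1)]
    c=p.mean(0); u,s,v=np.linalg.svd(p-c); d=v[0]; d=d*np.sign(d[1]); print(name,len(p),c.round(1),'yaw',np.degrees(np.arctan2(-d[0],d[1])).round(2), 'ext',((p-c)@d).min().round(),((p-c)@d).max().round(), s/np.sqrt(len(p)))
    r=cv2.minAreaRect(p.astype(np.float32)); print('  rect',np.round(r[0],1),np.round(r[1],1),r[2])
line(((hsv[...,0]<5)|(hsv[...,0]>175))&(hsv[...,1]>180)&(hsv[...,2]>120)&(P[...,0]>450),'red')
line((Z>175)&(P[...,1]<300)&(P[...,0]>525)&(P[...,0]<570),'crossbar')
line((Z>170)&(P[...,1]<300)&(P[...,0]>450)&(P[...,0]<640),'clampall')
line((Z>80)&(Z<110)&(P[...,1]<262)&(P[...,0]>470)&(P[...,0]<610),'rack')
line((Z>122)&(Z<137)&(P[...,1]>290)&(P[...,0]>450)&(P[...,0]<640)&(P[...,1]<400),'gear')
m=(Z>143)&(Z<180)&(P[...,1]>290)&(P[...,0]>450)&(P[...,0]<640)&(P[...,1]<400)
line(m,'shaft'); print(P[m].round(0).tolist())
line((Z>40)&(Z<56)&(P[...,0]<420)&(P[...,0]>290)&(P[...,1]>250)&(P[...,1]<330),'hub')
line((Z>2)&(Z<14)&(P[...,0]<420)&(P[...,0]>290)&(P[...,1]>240)&(P[...,1]<350)&(hsv[...,1]<60),'foot')
line((hsv[...,0]>100)&(hsv[...,0]<125)&(hsv[...,1]>150)&(P[...,0]<500)&(P[...,0]>290),'mat')
n=((hsv[...,1]<60)&(Z<30)&(P[...,0]<420)&(P[...,0]>290)&(P[...,1]>240)&(P[...,1]<350))
line(n,'plate2')
E
```

```text
red 139 [477.5 127.3] yaw -2.22 ext -48.0 48.0 [27.99423878  2.27493936]
  rect [477.5 127.5] [95.3  8. ] 87.77931213378906
crossbar 635 [546.2 117.7] yaw -1.65 ext -132.0 143.0 [83.78400233  7.04075793]
  rect [547.4 123.3] [ 44.6 274.7] 0.01620435155928135
clampall 1247 [541.3 121.9] yaw -2.2 ext -137.0 139.0 [86.58315364 39.83835342]
  rect [544.1 123.3] [276.1 144.4] 87.21465301513672
rack 3214 [547.4 117.4] yaw -3.17 ext -143.0 140.0 [79.93746834 31.82065047]
  rect [549.7 116.2] [283.1 127.3] 87.40494537353516
gear 756 [554.8 341.5] yaw 79.3 ext -45.0 42.0 [25.17482442 23.74718894]
  rect [556.4 342.9] [75.8 80. ] 87.08285522460938
shaft 73 [555.1 340.8] yaw 21.94 ext -17.0 13.0 [6.55291221 6.03403727]
  rect [555.7 338.4] [27.9 29.4] 25.686342239379883
[[572.0, 336.0, 143.0], [572.0, 331.0, 146.0], [570.0, 329.0, 143.0], [563.0, 350.0, 165.0], [562.0, 347.0, 170.0], [563.0, 345.0, 164.0], [564.0, 343.0, 161.0], [563.0, 340.0, 165.0], [563.0, 338.0, 165.0], [563.0, 335.0, 167.0], [561.0, 350.0, 164.0], [560.0, 347.0, 169.0], [560.0, 345.0, 169.0], [560.0, 342.0, 169.0], [560.0,
[... 1162 characters left out ...]
0], [548.0, 339.0, 154.0], [549.0, 337.0, 151.0], [550.0, 336.0, 144.0], [550.0, 333.0, 145.0], [547.0, 350.0, 143.0], [548.0, 326.0, 143.0], [545.0, 328.0, 144.0], [540.0, 340.0, 144.0]]
hub 226 [333.6 286. ] yaw -74.52 ext -24.0 59.0 [16.53737509  9.65701433]
  rect [349.9 292.4] [81.3 36.2] 18.981889724731445
foot 456 [330.5 287.8] yaw -19.48 ext -48.0 82.0 [28.00667209 25.7710577 ]
  rect [355.  295.8] [125.5 109.3] 0.7419065237045288
mat 662 [393.1 289.6] yaw -56.5 ext -108.0 51.0 [33.53903783 21.34388704]
  rect [359.9 287. ] [145.4  76.5] 12.856926918029785
plate2 918 [341.  301.4] yaw 28.58 ext -89.0 66.0 [37.81351152 33.27214059]
  rect [353.8 295.8] [128.7 109.7] 0.7327126264572144
```

```bash
cat > plan.py <<'E'
# cmd state: x y z (TCP), a = world angle (deg) of tool y axis; tool x = down
import json,sys,os
import numpy as np
from h import *
F='cmd.json'
def load(): return json.load(open(F))
def frame(c):
    a=np.radians(c['a']); y=np.array([np.cos(a),np.sin(a),0]); x=np.array([0,0,-1.]); z=np.cross(x,y); return np.stack([x,y,z],1)
def plan(wps,commit=True):
    """wps: list of dict(x,y,z,a,g) ; prints slides relative to call start"""
    c0=load(); Rm=frame(c0); c=dict(c0); out=[]
    for w in wps:
        n=dict(c); n.update({k:v for k,v in w.items() if k in 'xyza'})
        if 'a' in w:
            n['a']=c['a']+((w['a']-c['a']+90)%180-90) if not w.get('abs') else w['a']
        s=Rm.T@(np.array([n['x']-c0['x'],n['y']-c0['y'],n['z']-c0['z']]))/10
        s=np.round(s,2); t=round(-np.radians(n['a']-c0['a']),3)  # rot about world z by +da = about tool x by -da
        d=np.linalg.norm([n['x']-c['x'],n['y']-c['y'],n['z']-c['z']]); da=abs(n['a']-c['a'])
        p=Rm@(s*10); n.update(x=c0['x']+p[0],y=c0['y']+p[1],z=c0['z']+p[2],a=c0['a']-np.degrees(t))
        print('slide',s.tolist(),'turn',[t,0,0],'rows>=',int(np.ceil(max(d/41.7,da/7.16))),'->',{k:round(v,1) for k,v in n.items()})
        c=n
    if commit: json.dump(c,open(F,'w'))
def chk():
    s=env.state(); T=toolpose(s); c=load()
    print('t',round(s['time_s'],2),'meas',T[:3,3].round(1),'a',np.degrees(np.arctan2(T[1,1],T[0,1])).round(2),'xdir',T[:3,0].round(3),'cmd',{k:round(v,1) for k,v in c.items()},'F',np.round(s['force'],1),'w',round(s['gripper_width'],1),'q',np.round(s['qpos'],0))
E
python3 - <<'E'
import json
from h import *
T=toolpose(); a=np.degrees(np.arctan2(T[1,1],T[0,1])); print(T.round(3),a)
json.dump(dict(x=219.57,y=-531.443,z=221.976,a=float(a)),open('cmd.json','w'))
from plan import *
chk()
plan([dict(x=400,y=60,z=330,a=-2.2)],commit=False)
D=np.load('/tmp/top0.npz');P=D['P'];Z=P[...,2]
# posts height
m=(P[...,0]>575)&(P[...,0]<660)&(P[...,1]<300)&(Z>150); 
for y0 in range(-40,300,20):
    q=P[m&(P[...,1]>y0)&(P[...,1]<=y0+20)]; 
    if len(q): print(y0,len(q),q.min(0).round(),q.max(0).round())
E
```

```text
[[ 0.00000e+00  3.82000e-01 -9.24000e-01  2.19565e+02]
 [-0.00000e+00 -9.24000e-01 -3.82000e-01 -5.31447e+02]
 [-1.00000e+00  0.00000e+00 -0.00000e+00  2.21990e+02]
 [ 0.00000e+00  0.00000e+00  0.00000e+00  1.00000e+00]] -67.55296935056009
t 1.05 meas [ 219.6 -531.4  222. ] a -67.55 xdir [ 0. -0. -1.] cmd {'x': 219.6, 'y': -531.4, 'z': 222.0, 'a': -67.6} F [ 0.2 -0.4 -0.6] w 91.3 q [-69.  18.  90.   0.  72.  -1.]
slide [-10.8, -47.77, -39.26] turn [np.float64(-1.141), 0, 0] rows>= 16 -> {'x': np.float64(400.0), 'y': np.float64(60.0), 'z': np.float64(330.0), 'a': np.float64(-2.2)}
-20 84 [575. -17. 159.] [610.  -0. 193.]
0 51 [590.   0. 150.] [610.   7. 195.]
220 29 [602. 234. 152.] [622. 240. 195.]
240 112 [575. 240. 155.] [622. 259. 193.]
```

```bash
python3 - <<'E'
from plan import *
plan([dict(x=440,y=100,z=330,a=-2.2)])
E
```

```text
slide [-10.8, -49.94, -44.48] turn [np.float64(-1.141), 0, 0] rows>= 17 -> {'x': np.float64(440.0), 'y': np.float64(100.0), 'z': np.float64(330.0), 'a': np.float64(-2.2)}
```

>>> arm_command --slide '[[-10.8,-49.94,-44.48],[-10.8,-49.94,-44.48],[-10.8,-49.94,-44.48],[-10.8,-49.94,-44.48],[-10.8,-49.94,-44.48],[-10.8,-49.94,-44.48],[-10.8,-49.94,-44.48],[-10.8,-49.94,-44.48],[-10.8,-49.94,-44.48],[-10.8,-49.94,-44.48],[-10.8,-49.94,-44.48],[-10.8,-49.94,-44.48],[-10.8,-49.94,-44.48],[-10.8,-49.94,-44.48],[-10.8,-49.94,-44.48],[-10.8,-49.94,-44.48],[-10.8,-49.94,-44.48],[-10.8,-49.94,-44.48],[-10.8,-49.94,-44.48],[-10.8,-49.94,-44.48]]' --turn '[[-1.141,0,0],[-1.141,0,0],[-1.141,0,0],[-1.141,0,0],[-1.141,0,0],[-1.141,0,0],[-1.141,0,0],[-1.141,0,0],[-1.141,0,0],[-1.141,0,0],[-1.141,0,0],[-1.141,0,0],[-1.141,0,0],[-1.141,0,0],[-1.141,0,0],[-1.141,0,0],[-1.141,0,0],[-1.141,0,0],[-1.141,0,0],[-1.141,0,0]]' --grip '[140,140,140,140,140,140,140,140,140,140,140,140,140,140,140,140,140,140,140,140]' --newtons 15

```text
time_s: 2.72
ee_pos: [439.4, 98.8, 329.6]
ee_rot: [-39.3, 89.9, -131.6]
force: [0.0, -0.5, -1.0]
gripper_width: 41.3
```

```bash
python3 - <<'E'
from plan import *
chk()
im,d,P=grab('wrist','w1'); np.savez('/tmp/w1.npz',im=im,P=P,d=d)
E
```

```text
t 2.72 meas [439.4  98.8 329.6] a -2.23 xdir [-0.001 -0.001 -1.   ] cmd {'x': 440.0, 'y': 100.0, 'z': 330.0, 'a': -2.2} F [ 0.  -0.5 -1. ] w 41.3 q [11.  4. 93. -0. 83. 13.]
```

View pics/w1.png

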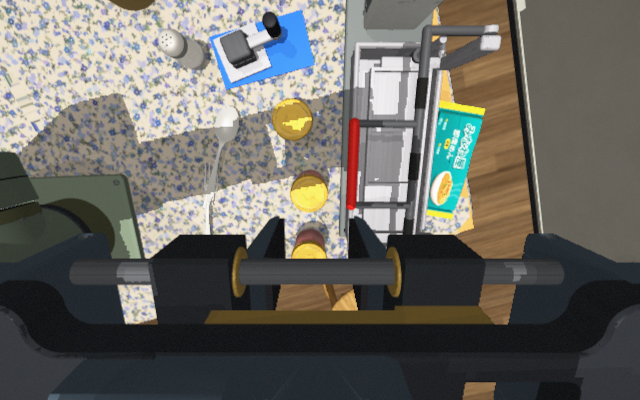

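```bash
cat > seg.py <<'E'
from h import *
def line(P,m,name):
    p=P[m]; p=p[~np.isnan(p).any(1)]
    c=p[:,:2].mean(0); u,s,v=np.linalg.svd(p[:,:2]-c,full_matrices=False); d=v[0]; d=d*np.sign(d[1])
    r=cv2.minAreaRect(p[:,:2].astype(np.float32))
    print(name,len(p),c.round(1),'z',np.median(p[:,2]).round(1),'yaw',np.degrees(np.arctan2(-d[0],d[1])).round(2),'ext',((p[:,:2]-c)@d).min().round(1),((p[:,:2]-c)@d).max().round(1),'rect',np.round(r[0],1),np.round(r[1],1),round(r[2],1))
def redm(I):
    h=cv2.cvtColor(I,cv2.COLOR_RGB2HSV); return ((h[...,0]<5)|(h[...,0]>175))&(h[...,1]>180)&(h[...,2]>80)
def circ(P,m,name,minn=40):
    n,l,s,ce=cv2.connectedComponentsWithStats(m.astype(np.uint8))
    for i in range(1,n):
        if s[i,4]>minn:
            p=P[l==i]; p=p[~np.isnan(p).any(1)]
            (c,r)=cv2.minEnclosingCircle(p[:,:2].astype(np.float32)); print(name,ce[i].round(),s[i,4],'med',np.median(p,0).round(1),'mec',np.round(c,1),round(r,1))
E
python3 - <<'E'
from seg import *
D=np.load('/tmp/w1.npz'); I=D['im'];P=D['P'];Z=P[...,2]
line(P,redm(I)&(Z>150),'red')
line(P,(Z>178)&(P[...,0]>560)&(P[...,0]<640)&(P[...,1]<300),'backbar')
circ(P,(Z>80)&(Z<92)&(P[...,0]<470),'jar')
line(P,(Z>85)&(Z<106)&(P[...,0]>490)&(P[...,0]<600)&(P[...,1]<240)&(P[...,1]>10),'rackfloor')
line(P,(Z>43)&(Z<53)&(P[...,0]<400)&(P[...,0]>300)&(P[...,1]>250),'hub')
print(np.nanpercentile(Z[(P[...,0]>520)&(P[...,0]<570)&(P[...,1]>30)&(P[...,1]<220)],[5,20,50,80,95]))
h=cv2.cvtColor(I,cv2.COLOR_RGB2HSV)
line(P,(h[...,0]>100)&(h[...,0]<125)&(h[...,1]>150)&(Z<10)&(P[...,0]>200),'mat')
E
```

```text
red 863 [479.2 130.2] z 186.2 yaw -2.71 ext -52.6 46.3 rect [479.3 127.1] [98.8 10.5] 87.1
backbar 1111 [597.9 250.2] z 186.0 yaw 74.81 ext -26.6 38.8 rect [591.4 248.3] [23.3 63.6] 87.4
jar [270.  20.] 221 med [387.4 303.8  85.3] mec [387.  304.4] 9.8
jar [169.  41.] 453 med [255.8 284.4  85.5] mec [254.3 285.1] 15.3
jar [292. 119.] 1329 med [408.2 181.8  83.7] mec [407.9 181.3] 28.4
jar [309. 193.] 1090 med [426.8  74.8  83.8] mec [426.7  74.1] 28.4
jar [ 60. 223.] 244 med [47.9 44.1 85.8] mec [40.7 42.3] 28.4
jar [309. 251.] 451 med [422.7 -19.4  83.6] mec [422.4 -27.3] 27.2
rackfloor 7632 [543.7 137.9] z 91.0 yaw 0.61 ext -128.4 102.5 rect [545.5 125.2] [229.7 109.3] 89.8
hub 728 [333.5 285.7] z 48.4 yaw -78.21 ext -22.7 66.1 rect [354.6 293.9] [87.6 36.2] 18.4
[ 89.54708518  90.3701942   91.42764097 185.10323322 187.30715756]
mat 2576 [387.  287.6] z 0.7 yaw -67.34 ext -102.8 55.7 rect [360.5 288.5] [150.   79.2] 12.3
```

```bash
python3 - <<'E'
from plan import *
plan([dict(x=479,y=127,z=225,a=-2.5),dict(z=171)])
E
```

```text
slide [10.5, 3.8, -2.85] turn [np.float64(0.006), 0, 0] rows>= 3 -> {'x': np.float64(479.0), 'y': np.float64(127.0), 'z': np.float64(225.0), 'a': np.float64(-2.5)}
slide [15.9, 3.8, -2.85] turn [np.float64(0.006), 0, 0] rows>= 2 -> {'x': np.float64(479.0), 'y': np.float64(127.0), 'z': np.float64(171.0), 'a': np.float64(-2.5)}
```

>>> arm_command --slide '[[10.5,3.8,-2.85],[10.5,3.8,-2.85],[10.5,3.8,-2.85],[10.5,3.8,-2.85],[10.5,3.8,-2.85],[13.2,3.8,-2.85],[15.9,3.8,-2.85],[15.9,3.8,-2.85],[15.9,3.8,-2.85],[15.9,3.8,-2.85],[15.9,3.8,-2.85],[15.9,3.8,-2.85],[15.9,3.8,-2.85],[15.9,3.8,-2.85],[15.9,3.8,-2.85]]' --turn '[[0.006,0,0],[0.006,0,0],[0.006,0,0],[0.006,0,0],[0.006,0,0],[0.006,0,0],[0.006,0,0],[0.006,0,0],[0.006,0,0],[0.006,0,0],[0.006,0,0],[0.006,0,0],[0.006,0,0],[0.006,0,0],[0.006,0,0]]' --grip '[140,140,140,140,140,140,140,140,140,255,255,255,255,255,255]' --newtons 10

```text
time_s: 4.02
ee_pos: [480.2, 127.1, 171.9]
ee_rot: [95.4, 89.8, 2.9]
force: [2.0, -0.3, 3.7]
gripper_width: 11.7
```

```bash
python3 - <<'E'
from plan import *
chk()
grab('side','s2'); grab('wrist','w2')
c=cv2.resize(cv2.imread('pics/s2.png')[100:280,180:420],None,fx=3,fy=3); cv2.imwrite('pics/s2c.png',c)
E
```

```text
t 4.02 meas [480.2 127.1 171.9] a -2.52 xdir [ 0.003  0.    -1.   ] cmd {'x': 479.0, 'y': 127.0, 'z': 171.0, 'a': -2.5} F [ 2.  -0.3  3.7] w 11.7 q [ 14.  13. 104.  -0.  62.  16.]
```

View pics/s2c.png

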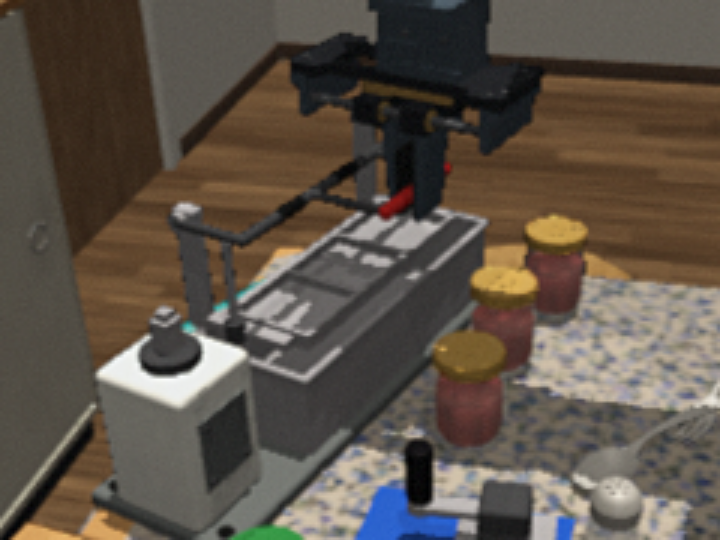

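```bash
python3 - <<'E'
import numpy as np
th=np.arange(1,21)*0.08
print([[round(-12.8*np.sin(t),1),round(12.8*(1-np.cos(t)),1),0] for t in th])
t0=1.6
th=[1.68,1.76,1.84,1.92,2.0,2.06,2.12,2.15]
print([[round(-12.8*(np.sin(t)-np.sin(t0)),1),round(12.8*(np.cos(t0)-np.cos(t)),1),0] for t in th])
E
```

```text
[[np.float64(-1.0), np.float64(0.0), 0], [np.float64(-2.0), np.float64(0.2), 0], [np.float64(-3.0), np.float64(0.4), 0], [np.float64(-4.0), np.float64(0.6), 0], [np.float64(-5.0), np.float64(1.0), 0], [np.float64(-5.9), np.float64(1.4), 0], [np.float64(-6.8), np.float64(2.0), 0], [np.float64(-7.6), np.float64(2.5), 0], [np.float64(-8.4), np.float64(3.2), 0], [np.float64(-9.2), np.float64(3.9), 0], [np.float64(-9.9), np.float64(4.6), 0], [np.float64(-10.5), np.float64(5.5), 0], [np.float64(-11.0), np.float64(6.3), 0], [np.float64(-11.5), np.float64(7.2), 0], [np.float64(-11.9), np.float64(8.2), 0], [np.float64(-12.3), np.float64(9.1), 0], [np.float64(-12.5), np.float64(10.1), 0], [np.float64(-12.7), np.float64(11.1), 0], [np.float64(-12.8), np.float64(12.2), 0], [np.float64(-12.8), np.float64(13.2), 0]]
[[np.float64(0.1), np.float64(1.0), 0], [np.float64(0.2), np.float64(2.0), 0], [np.float64(0.5), np.float64(3.0), 0], [np.float64(0.8), np.float64(4.0), 0], [np.float64(1.2), np.float64(5.0), 0], [np.float64(1.5), np.float64(5.6), 0], [np.float64(1.9), np.float64(6.3), 0], [np.float64(2.1), np.float64(6.6), 0]]
```

>>> arm_command --slide '[[-1.0,0,0],[-2.0,0.2,0],[-3.0,0.4,0],[-4.0,0.6,0],[-5.0,1.0,0],[-5.9,1.4,0],[-6.8,2.0,0],[-7.6,2.5,0],[-8.4,3.2,0],[-9.2,3.9,0],[-9.9,4.6,0],[-10.5,5.5,0],[-11.0,6.3,0],[-11.5,7.2,0],[-11.9,8.2,0],[-12.3,9.1,0],[-12.5,10.1,0],[-12.7,11.1,0],[-12.8,12.2,0],[-12.8,13.2,0]]' --turn '[[0,0,0],[0,0,0],[0,0,0],[0,0,0],[0,0,0],[0,0,0],[0,0,0],[0,0,0],[0,0,0],[0,0,0],[0,0,0],[0,0,0],[0,0,0],[0,0,0],[0,0,0],[0,0,0],[0,0,0],[0,0,0],[0,0,0],[0,0,0]]' --grip '[255,255,255,255,255,255,255,255,255,255,255,255,255,255,255,255,255,255,255,255]'

```text
time_s: 5.78
ee_pos: [610.4, 121.0, 299.0]
ee_rot: [-74.9, 89.8, -167.5]
force: [-2.5, -1.8, 0.3]
gripper_width: 11.8
```

```bash
python3 - <<'E'
from plan import *
plan([dict(z=171+128,x=479+132*np.cos(np.radians(2.5)),y=127-132*np.sin(np.radians(2.5)))])
chk()
grab('side','s3')
c=cv2.resize(cv2.imread('pics/s3.png')[80:260,180:420],None,fx=3,fy=3); cv2.imwrite('pics/s3c.png',c)
E
```

```text
slide [-12.8, 13.2, -0.01] turn [np.float64(-0.0), 0, 0] rows>= 5 -> {'x': np.float64(610.9), 'y': np.float64(121.3), 'z': np.float64(299.0), 'a': np.float64(-2.5)}
t 5.78 meas [610.4 121.  299. ] a -2.52 xdir [-0.003 -0.001 -1.   ] cmd {'x': 610.9, 'y': 121.3, 'z': 299.0, 'a': -2.5} F [-2.5 -1.8  0.3] w 11.8 q [10. 21. 75. -0. 84. 13.]
```

View pics/s3c.png

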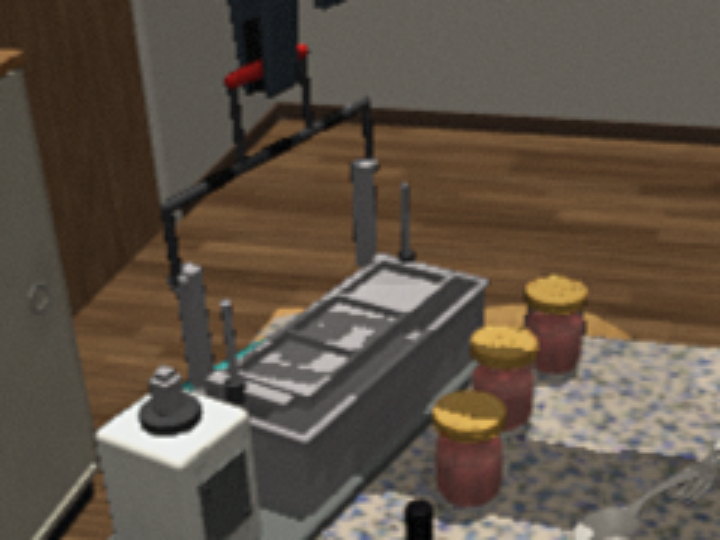

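>>> arm_command --slide '[[0.1,1.0,0],[0.2,2.0,0],[0.5,3.0,0],[0.8,4.0,0],[1.2,5.0,0],[1.5,5.6,0],[1.9,6.3,0],[2.1,6.6,0],[2.1,6.6,0],[2.1,6.6,0],[2.1,6.6,0],[2.1,6.6,0],[2.1,6.6,0],[-4,6.6,0],[-4,6.6,0],[-4,6.6,0]]' --turn '[[0,0,0],[0,0,0],[0,0,0],[0,0,0],[0,0,0],[0,0,0],[0,0,0],[0,0,0],[0,0,0],[0,0,0],[0,0,0],[0,0,0],[0,0,0],[0,0,0],[0,0,0],[0,0,0]]' --grip '[255,255,255,255,255,255,255,255,255,160,160,160,160,160,160,160]'

```text
time_s: 7.17
ee_pos: [677.9, 118.9, 344.9]
ee_rot: [103.7, 89.4, 11.2]
force: [-0.2, 0.0, 0.4]
gripper_width: 33.6
```

```bash
python3 - <<'E'
from plan import *
c=load(); 
plan([dict(z=c['z']+40,x=c['x']+66*np.cos(np.radians(2.5)),y=c['y']-66*np.sin(np.radians(2.5)))])
chk()
grab('side','s4')
c=cv2.resize(cv2.imread('pics/s4.png')[80:260,180:420],None,fx=3,fy=3); cv2.imwrite('pics/s4c.png',c)
# rods position from first pictures
D=np.load('/tmp/w1.npz');P=D['P'];Z=P[...,2]
im,d,P=grab('wrist','w4'); np.savez('/tmp/w4.npz',im=im,P=P,d=d)
E
```

```text
slide [-4.0, 6.6, -0.0] turn [np.float64(-0.0), 0, 0] rows>= 2 -> {'x': np.float64(676.9), 'y': np.float64(118.4), 'z': np.float64(339.0), 'a': np.float64(-2.5)}
t 7.17 meas [677.9 118.9 344.9] a -2.5 xdir [ 0.01   0.002 -1.   ] cmd {'x': 676.9, 'y': 118.4, 'z': 339.0, 'a': -2.5} F [-0.2  0.   0.4] w 33.6 q [ 9. 27. 59.  0. 93. 11.]
```

View pics/s4c.png

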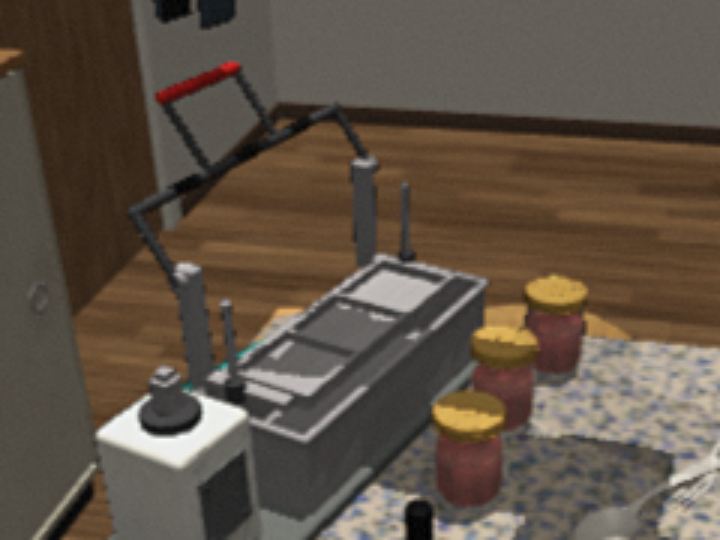

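View pics/w4.png

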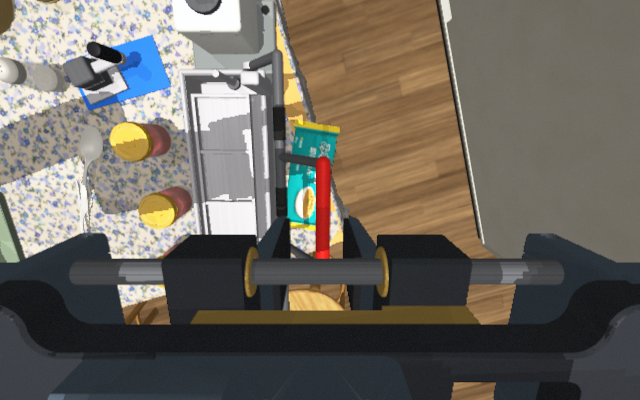

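```bash
python3 - <<'E'
from seg import *
im,d,Pt=grab('top','t5')
D=np.load('/tmp/w4.npz')
yaw=np.radians(-2.4); C=np.array([545.5+1,125]); Rx=np.array([np.cos(yaw),np.sin(yaw)]); Ry=np.array([-np.sin(yaw),np.cos(yaw)])
def ed(P,n):
    Z=P[...,2]; q=P[...,:2]-C; X=q@Rx; Y=q@Ry
    m=(abs(Y)<110)&(abs(X)<60)
    # floor region z profile along X
    for x0 in np.arange(-60,60,4):
        z=Z[m&(X>=x0)&(X<x0+4)&(Y>-30)&(Y<30)]; print(n,x0,len(z),np.nanpercentile(z,[10,50,90]).round(1) if len(z)>3 else '')
ed(D['P'],'w'); ed(Pt,'t')
for n,P in (('w',D['P']),('t',Pt)):
    Z=P[...,2]; q=P[...,:2]-C; X=q@Rx; Y=q@Ry
    z=(Z>93.5+2)&(Z<108)&(abs(X)<28)&(abs(Y)<110)
    h,_=np.histogram(Y[z],np.arange(-110,112,3)); print(n,list(zip(np.arange(-110,110,3),h)))
    m=(Z>115)&(abs(X)<50)&(abs(Y)<175); 
    if m.sum(): circ(P,m,'rod',5)
E
```

```text
w -60 21 [85.6 86.1 87.1]
w -56 111 [85.5 86.9 88.1]
w -52 229 [71.3 80.  86. ]
w -48 0 
w -44 0 
w -40 31 [ 99.6 100.4 101.3]
w -36 228 [ 90.3  97.9 101.2]
w -32 101 [89.5 90.5 91.6]
w -28 110 [89.6 90.7 91.7]
w -24 111 [89.6 90.7 91.7]
w -20 110 [89.7 90.6 91.5]
w -16 104 [89.7 90.7 91.7]
w -12 112 [89.5 90.5 91.5]
w -8 102 [89.6 90.6 91.6]
w -4 111 [89.6 90.5 91.8]
w 0 108 [89.5 90.5 91.6]
w 4 108 [89.6 90.5 91.7]
w 8 107 [89.5 90.6 91.6]
w 12 105 [89.7 90.6 91.7]
w 16 110 [89.8 90.6 91.7]
w 20 110 [89.7 90.6 91.8]
w 24 148 [16.  90.1 91.5]
w 28 179 [16.2 90.  91.3]
w 32 150 [16.  18.1 91.2]
w 36 166 [ 16.1  99.8 101.4]
w 40 141 [ 16.3  92.8 100.8]
w 44 0 
w 48 0 
w 52 126 [ 84.7 416.  429.4]
w 56 2779 [ 87.2 422.7 431.3]
t -60 229 [ 14.6 676.9 699.3]
t -56 188 [ 83.3 684.1 699.5]
t -52 150 [683.1 689.6 700.9]
t -48 126 [676.1 691.2 701.6]
t -44 169 [ 18.7 691.9 697.4]
t -40 231 [ 18.9 686.4 697.8]
t -36 210 [ 17.7 691.9 698.5]
t -32 212 [ 86.  692.6 698.9]
t -28 194 [ 91.2 695.5 699.1]
t -24 185 [ 90.7 696.  698.8]
t -20 166 [ 90.6 696.8 698.9]
t -16 105 [ 89.4 696.  698.8]
t -12
[... 4510 characters left out ...]
np.int64(2)), (np.int64(52), np.int64(1)), (np.int64(55), np.int64(0)), (np.int64(58), np.int64(3)), (np.int64(61), np.int64(4)), (np.int64(64), np.int64(1)), (np.int64(67), np.int64(1)), (np.int64(70), np.int64(2)), (np.int64(73), np.int64(3)), (np.int64(76), np.int64(1)), (np.int64(79), np.int64(1)), (np.int64(82), np.int64(3)), (np.int64(85), np.int64(0)), (np.int64(88), np.int64(2)), (np.int64(91), np.int64(0)), (np.int64(94), np.int64(0)), (np.int64(97), np.int64(0)), (np.int64(100), np.int64(0)), (np.int64(103), np.int64(1)), (np.int64(106), np.int64(0))]
rod [390.  99.] 4688 med [528.3  91.3 696.6] mec [549.   98.1] 80.5
rod [294. 152.] 23 med [570.1 249.7 159.2] mec [571.8 250.4] 4.0
```

```bash
python3 - <<'E'
from plan import *
plan([dict(x=408,y=181,z=160,a=87.6,abs=1),dict(z=39)])
E
```

```text
slide [17.9, -27.13, -5.07] turn [np.float64(-1.573), 0, 0] rows>= 13 -> {'x': np.float64(408.0), 'y': np.float64(181.0), 'z': np.float64(160.0), 'a': np.float64(87.6)}
slide [30.0, -27.13, -5.07] turn [np.float64(-1.573), 0, 0] rows>= 3 -> {'x': np.float64(408.0), 'y': np.float64(181.0), 'z': np.float64(39.0), 'a': np.float64(87.6)}
```

>>> arm_command --slide '[[17.9,-27.13,-5.07],[17.9,-27.13,-5.07],[17.9,-27.13,-5.07],[17.9,-27.13,-5.07],[17.9,-27.13,-5.07],[17.9,-27.13,-5.07],[17.9,-27.13,-5.07],[17.9,-27.13,-5.07],[17.9,-27.13,-5.07],[17.9,-27.13,-5.07],[17.9,-27.13,-5.07],[17.9,-27.13,-5.07],[17.9,-27.13,-5.07],[17.9,-27.13,-5.07],[17.9,-27.13,-5.07]]' --turn '[[-1.573,0,0],[-1.573,0,0],[-1.573,0,0],[-1.573,0,0],[-1.573,0,0],[-1.573,0,0],[-1.573,0,0],[-1.573,0,0],[-1.573,0,0],[-1.573,0,0],[-1.573,0,0],[-1.573,0,0],[-1.573,0,0],[-1.573,0,0],[-1.573,0,0]]' --grip '[0,0,0,0,0,0,0,0,0,0,0,0,0,0,0]' --newtons 25

```text
time_s: 8.57
ee_pos: [407.1, 180.5, 159.0]
ee_rot: [-154.7, 89.9, -157.2]
force: [-0.9, 0.3, 0.5]
gripper_width: 91.4
```

```bash
python3 - <<'E'
from seg import *
from plan import *
c=load(); c['z']=160; json.dump(c,open('cmd.json','w'))
chk()
im,d,P=grab('wrist','w6'); Z=P[...,2]
h=cv2.cvtColor(im,cv2.COLOR_RGB2HSV)
circ(P,(Z>78)&(Z<92)&(P[...,0]<470)&(P[...,0]>330)&(P[...,1]<260),'jar')
E
```

```text
t 8.57 meas [407.1 180.5 159. ] a 87.49 xdir [-0.002 -0.001 -1.   ] cmd {'x': 408.0, 'y': 181.0, 'z': 160, 'a': 87.6} F [-0.9  0.3  0.5] w 91.4 q [ 22.  10. 111.  -0.  59. -65.]
jar [317. 210.] 3103 med [405.1 181.   83.8] mec [406.6 181.1] 28.6
jar [ 79. 222.] 1658 med [408.3 -32.1  83.8] mec [419.1 -32.6] 28.8
jar [193. 227.] 1824 med [415.4  68.5  83.8] mec [425.3  73.5] 28.6
```

View pics/w6.png

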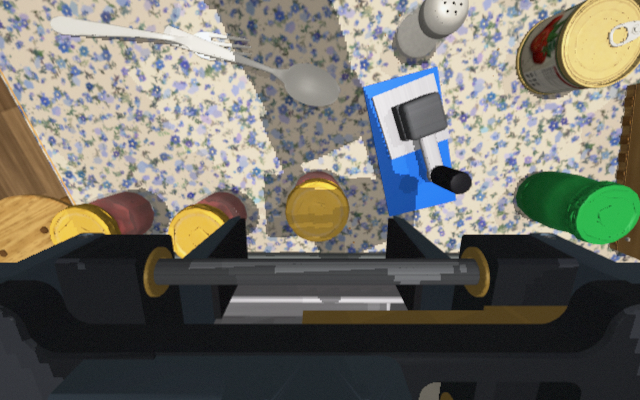

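>>> arm_command --slide '[[4,0,0],[8,0,0],[12.1,0,0],[12.1,0,0],[12.1,0,0],[12.1,0,0],[12.1,0,0],[12.1,0,0],[12.1,0,0],[11,0,0],[8,0,0],[4,0,0],[0,0,0],[-2,0,0],[-2,0,0]]' --turn '[[0,0,0],[0,0,0],[0,0,0],[0,0,0],[0,0,0],[0,0,0],[0,0,0],[0,0,0],[0,0,0],[0,0,0],[0,0,0],[0,0,0],[0,0,0],[0,0,0],[0,0,0]]' --grip '[0,0,0,0,255,255,255,255,255,255,255,255,255,255,255]' --newtons 25

```text
time_s: 9.87
ee_pos: [410.8, 182.0, 185.4]
ee_rot: [24.4, 89.3, 22.0]
force: [1.4, 0.1, -2.3]
gripper_width: 57.0
```

```bash
python3 - <<'E'
from plan import *
c=load(); c['z']=180; json.dump(c,open('cmd.json','w'))
chk()
plan([dict(x=550.5,y=203,z=180),dict(z=138),dict(z=129)])
E
```

```text
t 9.87 meas [410.8 182.  185.4] a 87.6 xdir [ 0.011  0.004 -1.   ] cmd {'x': 408.0, 'y': 181.0, 'z': 180, 'a': 87.6} F [ 1.4  0.1 -2.3] w 57.0 q [ 22.   8. 109.  -0.  62. -65.]
slide [0.0, 2.8, 14.14] turn [np.float64(-0.0), 0, 0] rows>= 4 -> {'x': np.float64(550.5), 'y': np.float64(203.0), 'z': np.float64(180.0), 'a': np.float64(87.6)}
slide [4.2, 2.8, 14.14] turn [np.float64(-0.0), 0, 0] rows>= 2 -> {'x': np.float64(550.5), 'y': np.float64(203.0), 'z': np.float64(138.0), 'a': np.float64(87.6)}
slide [5.1, 2.8, 14.14] turn [np.float64(-0.0), 0, 0] rows>= 1 -> {'x': np.float64(550.5), 'y': np.float64(203.0), 'z': np.float64(129.0), 'a': np.float64(87.6)}
```

>>> arm_command --slide '[[0,1,4],[0,2,8],[0,2.8,12],[0,2.8,14.1],[0,2.8,14.1],[0,2.8,14.1],[1.5,2.8,14.1],[3,2.8,14.1],[4.2,2.8,14.1],[4.2,2.8,14.1],[4.2,2.8,14.1]]' --turn '[[0,0,0],[0,0,0],[0,0,0],[0,0,0],[0,0,0],[0,0,0],[0,0,0],[0,0,0],[0,0,0],[0,0,0],[0,0,0]]' --grip '[255,255,255,255,255,255,255,255,255,255,255]'

```text
time_s: 10.78
ee_pos: [548.2, 202.7, 137.2]
ee_rot: [-159.5, 89.8, -161.9]
force: [-0.2, -0.2, -2.5]
gripper_width: 57.2
```

```bash
python3 - <<'E'
from plan import *
c=load(); c['z']=138; json.dump(c,open('cmd.json','w'))
chk(); grab('wrist','w7'); grab('side','s7')
c=cv2.resize(cv2.imread('pics/s7.png')[80:260,180:420],None,fx=3,fy=3); cv2.imwrite('pics/s7c.png',c)
E
```

```text
t 10.78 meas [548.2 202.7 137.2] a 87.62 xdir [-0.003 -0.001 -1.   ] cmd {'x': 550.5, 'y': 203.0, 'z': 138, 'a': 87.6} F [-0.2 -0.2 -2.5] w 57.2 q [ 19.  23.  95.   0.  62. -68.]
```

View pics/s7c.png

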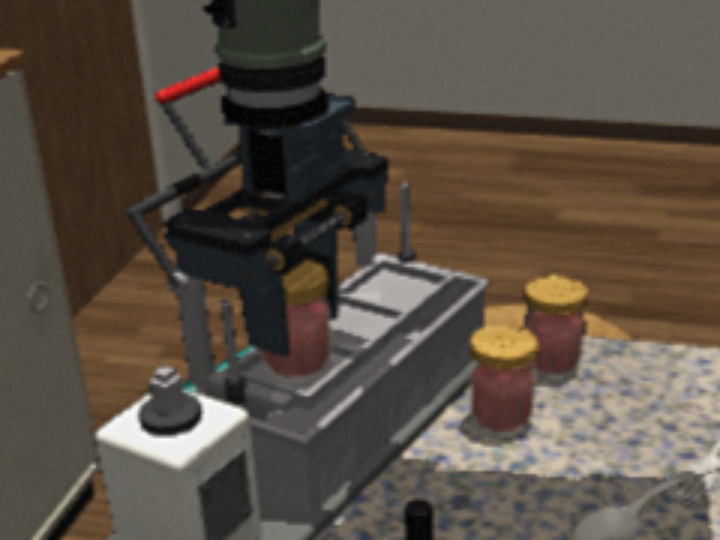

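View pics/w7.png

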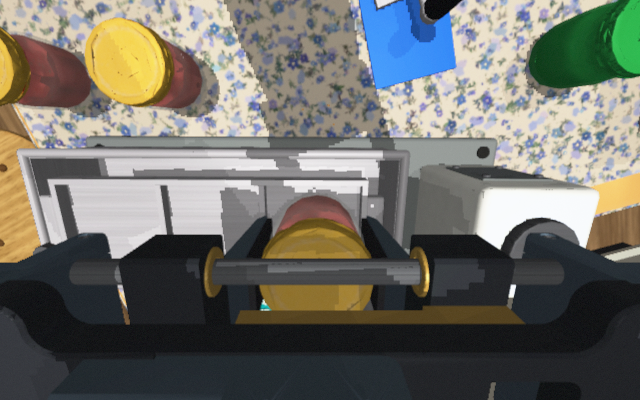

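>>> arm_command --slide '[[0.3,0,0],[0.5,0,0],[0.7,0,0],[0.8,0,0],[0.8,0,0],[0.8,0,0],[0.8,0,0]]' --turn '[[0,0,0],[0,0,0],[0,0,0],[0,0,0],[0,0,0],[0,0,0],[0,0,0]]' --grip '[255,255,255,255,255,255,255]'

```text
time_s: 11.47
ee_pos: [550.7, 203.1, 134.7]
ee_rot: [17.4, 89.7, 15.0]
force: [-5.2, -0.9, 20.3]
gripper_width: 56.9
```

```bash
python3 - <<'E'
from plan import *
chk(); im,d,P=grab('wrist','w8'); grab('side','s8')
np.savez('/tmp/w8.npz',im=im,P=P,d=d)
c=cv2.resize(cv2.imread('pics/s8.png')[140:240,200:330],None,fx=6,fy=6,interpolation=cv2.INTER_CUBIC); cv2.imwrite('pics/s8c.png',c)
E
```

```text
t 11.47 meas [550.7 203.1 134.7] a 87.62 xdir [ 0.004  0.001 -1.   ] cmd {'x': 550.5, 'y': 203.0, 'z': 138, 'a': 87.6} F [-5.2 -0.9 20.3] w 56.9 q [ 19.  23.  96.  -0.  61. -68.]
```

View pics/s8c.png

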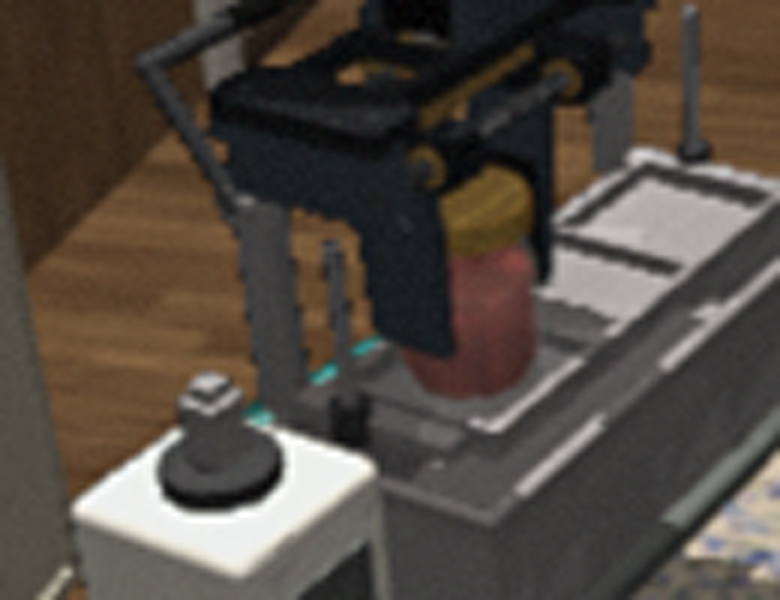

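View pics/w8.png

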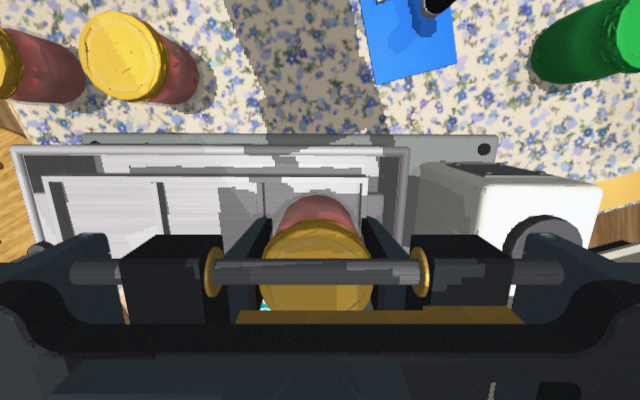

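```bash
python3 - <<'E'
from seg import *
D=np.load('/tmp/w8.npz');P=D['P'];I=D['im'];Z=P[...,2]
h=cv2.cvtColor(I,cv2.COLOR_RGB2HSV)
m=(h[...,0]>18)&(h[...,0]<32)&(h[...,1]>150)&(Z>140)&(Z<200)&(P[...,0]>480)
m[310:]=0
q=P[m]; q=q[~np.isnan(q).any(1)]
print(len(q),np.percentile(q[:,2],[5,25,50,75,95]).round(1)); t=q[q[:,2]>np.median(q[:,2])-2]
A=np.c_[t,np.ones(len(t))][:,[0,1,3]]; k=np.linalg.lstsq(A,t[:,2],rcond=None)[0]; print('slopes deg',np.degrees(np.arctan(k[:2])).round(1), cv2.minEnclosingCircle(t[:,:2].astype(np.float32)))
# rack edges in this picture
yaw=np.radians(-2.4); C=np.array([546.5,125]); Rx=np.array([np.cos(yaw),np.sin(yaw)]); Ry=np.array([-np.sin(yaw),np.cos(yaw)])
q=P[...,:2]-C; X=q@Rx; Y=q@Ry
# wall tops
m=(Z>97)&(Z<104)&(X<-30)&(X>-50)&(abs(Y)<120); print('front wall X',np.percentile(X[m],[5,50,95]),m.sum(),'Y range',np.percentile(Y[m],[0.5,99.5]))
m=(Z>96)&(Z<104)&(X<20)&(X>-30)&(abs(Y)<130); hh,e=np.histogram(Y[m],np.arange(-120,122,2)); print([(int(a),int(b)) for a,b in zip(e,hh) if b>5])
m=(Z>86)&(Z<95)&(X>-30)&(X<0)&(Y>-50)&(Y<30);print('floor',np.median(Z[m]))
E
```

```text
5299 [169.9 175.  175.6 176.1 176.9]
slopes deg [-0.3  0. ] ((548.7914428710938, 203.1542205810547), 28.0551700592041)
front wall X [-38.22574365 -36.07810255 -32.7481811 ] 2308 Y range [-114.67470002  113.756569  ]
[(-120, 86), (-118, 14), (-116, 99), (-114, 211), (-112, 300), (-42, 13), (-40, 129), (-38, 204), (-36, 32), (34, 41), (36, 81), (38, 71), (110, 114), (112, 85), (114, 48), (116, 59), (118, 61)]
floor 90.83904435560405
```

>>> arm_command --slide '[[0.3,0,0],[0.3,0,0],[0.3,0,0],[0.3,0,0],[-3,0,0],[-7,0,0],[-11,0,0],[-11,0,0]]' --turn '[[0,0,0],[0,0,0],[0,0,0],[0,0,0],[0,0,0],[0,0,0],[0,0,0],[0,0,0]]' --grip '[60,30,30,30,30,0,0,0]'

```text
time_s: 12.23
ee_pos: [554.0, 204.3, 248.3]
ee_rot: [21.3, 89.1, 18.9]
force: [1.4, 0.3, 0.1]
gripper_width: 91.1
```

```bash
python3 - <<'E'
from plan import *
c=load(); c['z']=130+110; json.dump(c,open('cmd.json','w'))
chk()
plan([dict(x=421,y=-31,z=240),dict(z=160)])
E
```

```text
t 12.23 meas [554.  204.3 248.3] a 87.61 xdir [ 0.015  0.005 -1.   ] cmd {'x': 550.5, 'y': 203.0, 'z': 240, 'a': 87.6} F [1.4 0.3 0.1] w 91.1 q [ 19.  18.  86.  -0.  75. -68.]
slide [0.0, -23.92, -11.96] turn [np.float64(-0.0), 0, 0] rows>= 7 -> {'x': np.float64(421.0), 'y': np.float64(-31.0), 'z': np.float64(240.0), 'a': np.float64(87.6)}
slide [8.0, -23.92, -11.96] turn [np.float64(-0.0), 0, 0] rows>= 2 -> {'x': np.float64(421.0), 'y': np.float64(-31.0), 'z': np.float64(160.0), 'a': np.float64(87.6)}
```

>>> arm_command --slide '[[0,-23.9,-12],[0,-23.9,-12],[0,-23.9,-12],[0,-23.9,-12],[0,-23.9,-12],[0,-23.9,-12],[3,-23.9,-12],[6,-23.9,-12],[8,-23.9,-12],[8,-23.9,-12],[8,-23.9,-12],[8,-23.9,-12]]' --turn '[[0,0,0],[0,0,0],[0,0,0],[0,0,0],[0,0,0],[0,0,0],[0,0,0],[0,0,0],[0,0,0],[0,0,0],[0,0,0],[0,0,0]]' --grip '[0,0,0,0,0,0,0,0,0,0,0,0]'

```text
time_s: 13.23
ee_pos: [421.4, -30.8, 161.0]
ee_rot: [-5.2, 89.9, -7.6]
force: [0.0, -0.7, 0.3]
gripper_width: 91.2
```

```bash
python3 - <<'E'
from seg import *
from plan import *
chk()
im,d,P=grab('wrist','w9'); Z=P[...,2]
circ(P,(Z>78)&(Z<92)&(P[...,0]<470)&(P[...,0]>330)&(P[...,1]<260),'jar')
E
```

```text
t 13.23 meas [421.4 -30.8 161. ] a 87.63 xdir [ 0.002 -0.    -1.   ] cmd {'x': 421.0, 'y': -31.0, 'z': 160.0, 'a': 87.6} F [ 0.  -0.7  0.3] w 91.2 q [ -6.   8. 114.  -0.  59. -93.]
jar [314. 208.] 3071 med [419.  -33.3  83.8] mec [420.5 -33.3] 28.5
jar [434. 208.] 2944 med [422.8  73.2  83.8] mec [425.6  72.8] 28.7
```

View pics/w9.png

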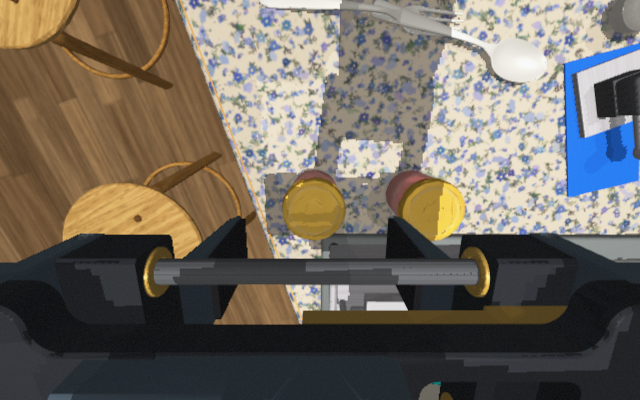

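>>> arm_command --slide '[[4,-0.2,0],[8,-0.2,0],[12.1,-0.2,0],[12.1,-0.2,0],[12.1,-0.2,0],[12.1,-0.2,0],[12.1,-0.2,0],[12.1,-0.2,0],[12.1,-0.2,0],[12.1,-0.2,0],[10,-0.2,0],[7,-0.2,0],[4,-0.2,0],[0,-0.2,0],[-2,-0.2,0],[-2,-0.2,0],[-2,-0.2,0]]' --turn '[[0,0,0],[0,0,0],[0,0,0],[0,0,0],[0,0,0],[0,0,0],[0,0,0],[0,0,0],[0,0,0],[0,0,0],[0,0,0],[0,0,0],[0,0,0],[0,0,0],[0,0,0],[0,0,0],[0,0,0]]' --grip '[0,0,0,0,0,255,255,255,255,255,255,255,255,255,255,255,255]'

```text
time_s: 14.7
ee_pos: [420.0, -32.8, 180.4]
ee_rot: [-5.8, 89.9, -8.2]
force: [-0.1, -0.3, -4.1]
gripper_width: 57.4
```

```bash
python3 - <<'E'
from seg import *
from plan import *
c=load(); c['z']=180; c['y']-=2; json.dump(c,open('cmd.json','w'))
chk()
plan([dict(x=544.5,y=46,z=180),dict(z=142)])
E
```

```text
t 14.7 meas [420.  -32.8 180.4] a 87.61 xdir [ 0.002 -0.    -1.   ] cmd {'x': 421.0, 'y': -33.0, 'z': 180, 'a': 87.6} F [-0.1 -0.3 -4.1] w 57.4 q [ -6.   6. 112.  -0.  62. -94.]
slide [0.0, 8.41, 12.01] turn [np.float64(-0.0), 0, 0] rows>= 4 -> {'x': np.float64(544.5), 'y': np.float64(46.0), 'z': np.float64(180.0), 'a': np.float64(87.6)}
slide [3.8, 8.41, 12.01] turn [np.float64(-0.0), 0, 0] rows>= 1 -> {'x': np.float64(544.5), 'y': np.float64(46.0), 'z': np.float64(142.0), 'a': np.float64(87.6)}
```

>>> arm_command --slide '[[0,2.5,3.5],[0,5,7],[0,7.5,10.5],[0,8.4,12.0],[0,8.4,12.0],[0,8.4,12.0],[1.5,8.4,12.0],[3,8.4,12.0],[3.8,8.4,12.0],[3.8,8.4,12.0],[3.8,8.4,12.0],[3.8,8.4,12.0]]' --turn '[[0,0,0],[0,0,0],[0,0,0],[0,0,0],[0,0,0],[0,0,0],[0,0,0],[0,0,0],[0,0,0],[0,0,0],[0,0,0],[0,0,0]]' --grip '[255,255,255,255,255,255,255,255,255,255,255,255]'

```text
time_s: 15.7
ee_pos: [543.4, 45.8, 142.3]
ee_rot: [-8.4, 90.0, -10.9]
force: [-0.4, 0.2, -3.3]
gripper_width: 57.4
```

```bash
cat >> seg.py <<'E'
def lids(I,P,zlo=140,zhi=215):
    h=cv2.cvtColor(I,cv2.COLOR_RGB2HSV);Z=P[...,2]
    m=(h[...,0]>18)&(h[...,0]<32)&(h[...,1]>150)&(Z>zlo)&(Z<zhi)&(P[...,0]>480)
    n,l,s,ce=cv2.connectedComponentsWithStats(m.astype(np.uint8))
    for i in range(1,n):
        if s[i,4]<250: continue
        q=P[l==i]; q=q[~np.isnan(q).any(1)]; t=q[abs(q[:,2]-np.percentile(q[:,2],60))<3]
        A=np.c_[t[:,:2],np.ones(len(t))]; k=np.linalg.lstsq(A,t[:,2],rcond=None)[0]
        c,r=cv2.minEnclosingCircle(t[:,:2].astype(np.float32))
        X=(np.array(c)-[547,124.4]); ya=np.radians(-2.4)
        print('lid',ce[i].round(),len(t),'z',np.median(t[:,2]).round(1),'slope',np.degrees(np.arctan(k[:2])).round(1),np.round(c,1),round(r,1),'rackXY',np.round([X@[np.cos(ya),np.sin(ya)],X@[-np.sin(ya),np.cos(ya)]],1))
E
python3 - <<'E'
from seg import *
from plan import *
chk()
im,d,P=grab('wrist','w10'); lids(im,P)
E
```

```text
t 15.7 meas [543.4  45.8 142.3] a 87.58 xdir [ 0. -0. -1.] cmd {'x': 544.5, 'y': 46.0, 'z': 142.0, 'a': 87.6} F [-0.4  0.2 -3.3] w 57.4 q [  4.  19. 100.  -0.  60. -84.]
lid [605. 231.] 902 z 175.4 slope [17.5  9.6] [527.7 192.3] 14.4 rackXY [-22.2  67.1]
lid [317. 243.] 1956 z 180.2 slope [ 0.8 -0.1] [532.  46.] 24.6 rackXY [-11.7 -79. ]
lid [624. 251.] 694 z 175.4 slope [-1.  -1.6] [539.1 198.6] 11.4 rackXY [-11.   73.8]
lid [310. 296.] 2088 z 180.2 slope [-1.5 -0.2] [547.5  41.5] 24.6 rackXY [  4.  -82.8]
lid [363. 297.] 253 z 181.0 slope [-4.2 -5.6] [554.   67.5] 8.8 rackXY [  9.4 -56.5]
```

View pics/w10.png

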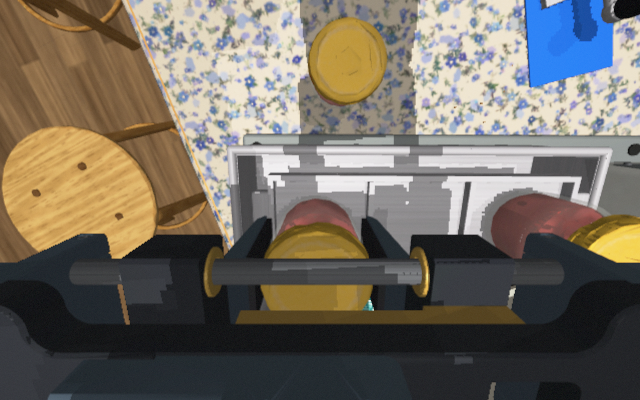

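>>> arm_command --slide '[[0.2,0,0],[0.4,0,0],[0.6,0,0],[0.6,0,0],[0.6,0,0],[0.6,0,0],[0.6,0,0]]' --turn '[[0,0,0],[0,0,0],[0,0,0],[0,0,0],[0,0,0],[0,0,0],[0,0,0]]' --grip '[255,255,255,255,255,255,255]'

```text
time_s: 16.33
ee_pos: [544.2, 46.1, 137.8]
ee_rot: [0.4, 89.9, -2.0]
force: [-1.0, 0.3, 6.9]
gripper_width: 57.0
```

```bash
python3 - <<'E'
from seg import *
from plan import *
c=load(); c['z']=136;json.dump(c,open('cmd.json','w'))
chk()
im,d,P=grab('wrist','w11'); lids(im,P)
E
```

```text
t 16.33 meas [544.2  46.1 137.8] a 87.62 xdir [ 0.003 -0.    -1.   ] cmd {'x': 544.5, 'y': 46.0, 'z': 136, 'a': 87.6} F [-1.   0.3  6.9] w 57.0 q [  4.  20. 101.  -0.  59. -84.]
lid [610. 234.] 889 z 175.1 slope [22.  12.9] [527.4 190.7] 13.1 rackXY [-22.3  65.4]
lid [317. 243.] 1941 z 175.8 slope [ 0.9 -0.2] [532.6  46.3] 24.5 rackXY [-11.1 -78.6]
lid [627. 253.] 442 z 175.5 slope [-3.9 -3.3] [537.9 195.4] 8.7 rackXY [-12.1  70.5]
lid [310. 296.] 2101 z 175.7 slope [-1.9 -0.3] [549.5  41.9] 24.7 rackXY [  5.9 -82.3]
lid [363. 297.] 250 z 176.4 slope [-2.1 -2.5] [554.7  67.9] 8.6 rackXY [ 10.1 -56.1]
```

Seated (lid at 175.8). Release and go for the third jar.

>>> arm_command --slide '[[0,0,0],[0,0,0],[0,0,0],[0,0,0],[-3,0,0],[-7,0,0],[-11,0,0],[-11,0,0],[-11,0,0]]' --turn '[[0,0,0],[0,0,0],[0,0,0],[0,0,0],[0,0,0],[0,0,0],[0,0,0],[0,0,0],[0,0,0]]' --grip '[60,30,30,30,30,0,0,0,0]'

```text
time_s: 17.13
ee_pos: [545.0, 46.0, 248.4]
ee_rot: [1.3, 89.6, -1.1]
force: [0.8, 0.3, -0.6]
gripper_width: 91.0
```

```bash
python3 - <<'E'
from seg import *
from plan import *
c=load(); c['z']=246;json.dump(c,open('cmd.json','w'))
chk()
plan([dict(x=426,y=73,z=160)])
im,d,P=grab('wrist','w12'); lids(im,P)
E
```

```text
t 17.13 meas [545.   46.  248.4] a 87.61 xdir [ 0.006 -0.    -1.   ] cmd {'x': 544.5, 'y': 46.0, 'z': 246, 'a': 87.6} F [ 0.8  0.3 -0.6] w 91.0 q [  4.  15.  91.  -0.  74. -84.]
slide [8.6, 2.2, -11.95] turn [np.float64(-0.0), 0, 0] rows>= 4 -> {'x': np.float64(426.0), 'y': np.float64(73.0), 'z': np.float64(160.0), 'a': np.float64(87.6)}
lid [493. 206.] 2628 z 175.7 slope [-0.1  0.3] [549.5 202.9] 28.7 rackXY [-0.8 78.5]
lid [317. 211.] 2737 z 175.8 slope [ 0.1 -0.1] [546.   46.1] 28.3 rackXY [  2.3 -78.3]
```

View pics/w12.png

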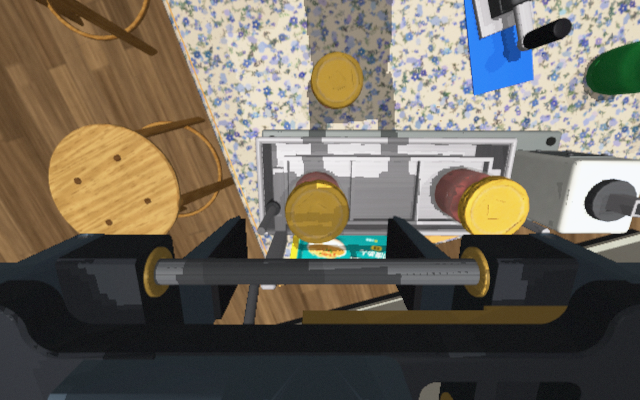

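>>> arm_command --slide '[[0,2.2,-4],[0,2.2,-8],[4,2.2,-12],[8.6,2.2,-12],[12,2.2,-12],[16,2.2,-12],[20.7,2.2,-12],[20.7,2.2,-12],[20.7,2.2,-12],[20.7,2.2,-12],[20.7,2.2,-12],[20.7,2.2,-12],[20.7,2.2,-12],[18,2.2,-12],[14,2.2,-12],[10,2.2,-12],[6.6,2.2,-12],[6.6,2.2,-12],[6.6,2.2,-12]]' --turn '[[0,0,0],[0,0,0],[0,0,0],[0,0,0],[0,0,0],[0,0,0],[0,0,0],[0,0,0],[0,0,0],[0,0,0],[0,0,0],[0,0,0],[0,0,0],[0,0,0],[0,0,0],[0,0,0],[0,0,0],[0,0,0],[0,0,0]]' --grip '[0,0,0,0,0,0,0,0,0,255,255,255,255,255,255,255,255,255,255]'

```text
time_s: 18.77
ee_pos: [425.5, 73.2, 182.1]
ee_rot: [9.7, 89.7, 7.3]
force: [-0.4, -0.1, -3.8]
gripper_width: 56.6
```

```bash
python3 - <<'E'
from seg import *
from plan import *
c=load(); c['z']=180;json.dump(c,open('cmd.json','w'))
chk()
im,d,P=grab('wrist','w13'); lids(im,P)
plan([dict(x=547.5,y=124.5,z=180),dict(z=160)])
E
```

```text
t 18.77 meas [425.5  73.2 182.1] a 87.61 xdir [ 0.006  0.001 -1.   ] cmd {'x': 426.0, 'y': 73.0, 'z': 180, 'a': 87.6} F [-0.4 -0.1 -3.8] w 56.6 q [  8.   7. 111.  -0.  62. -79.]
slide [0.0, 5.65, 11.92] turn [np.float64(-0.0), 0, 0] rows>= 4 -> {'x': np.float64(547.5), 'y': np.float64(124.5), 'z': np.float64(180.0), 'a': np.float64(87.6)}
slide [2.0, 5.65, 11.92] turn [np.float64(-0.0), 0, 0] rows>= 1 -> {'x': np.float64(547.5), 'y': np.float64(124.5), 'z': np.float64(160.0), 'a': np.float64(87.6)}
```

View pics/w13.png

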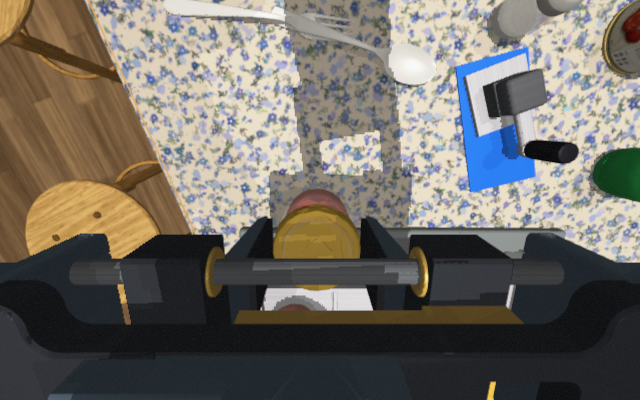

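>>> arm_command --slide '[[-3,0,0],[-4,3,4],[-4,5.6,8],[-4,5.6,11.9],[-4,5.6,11.9],[-4,5.6,11.9],[-4,5.6,11.9],[-2,5.6,11.9],[0,5.6,11.9],[0,5.6,11.9],[0,5.6,11.9],[0,5.6,11.9]]' --turn '[[0,0,0],[0,0,0],[0,0,0],[0,0,0],[0,0,0],[0,0,0],[0,0,0],[0,0,0],[0,0,0],[0,0,0],[0,0,0],[0,0,0]]' --grip '[255,255,255,255,255,255,255,255,255,255,255,255]'

```text
time_s: 19.82
ee_pos: [544.8, 123.7, 180.3]
ee_rot: [-149.6, 89.9, -152.0]
force: [0.8, 0.4, -3.2]
gripper_width: 56.7
```

```bash
python3 - <<'E'
from seg import *
from plan import *
c=load(); c['z']=180;json.dump(c,open('cmd.json','w'))
chk()
im,d,P=grab('wrist','w14'); lids(im,P)
grab('side','s14')
c=cv2.resize(cv2.imread('pics/s14.png')[110:240,200:360],None,fx=5,fy=4.6,interpolation=cv2.INTER_CUBIC); cv2.imwrite('pics/s14c.png',c)
E
```

```text
t 19.82 meas [544.8 123.7 180.3] a 87.6 xdir [-0.001 -0.    -1.   ] cmd {'x': 547.5, 'y': 124.5, 'z': 180, 'a': 87.6} F [ 0.8  0.4 -3.2] w 56.7 q [ 12.  19.  96.  -0.  66. -76.]
lid [436. 221.] 1861 z 175.7 slope [0.2 0.4] [543.1 202.3] 27.2 rackXY [-7.2 77.7]
lid [203. 223.] 1463 z 175.8 slope [ 1.  -0.6] [536.1  47.8] 25.9 rackXY [ -7.7 -77. ]
lid [317. 237.] 2915 z 180.2 slope [-0.3  0.4] [549.9 123.3] 28.4 rackXY [ 3. -1.]
lid [316. 289.] 315 z 180.8 slope [-5.9  0.1] [571.1 122.8] 16.8 rackXY [24.2 -0.6]
```

View pics/w14.png

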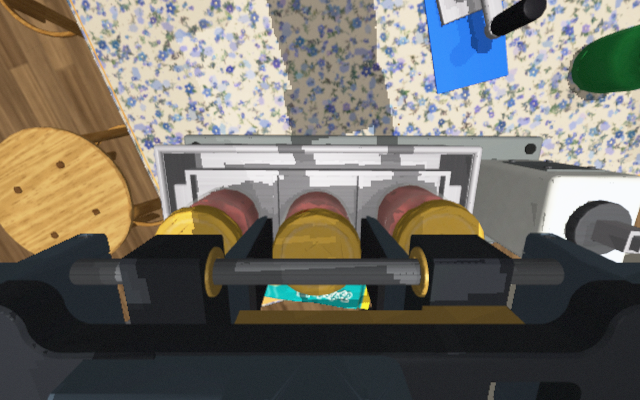

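View pics/s14c.png

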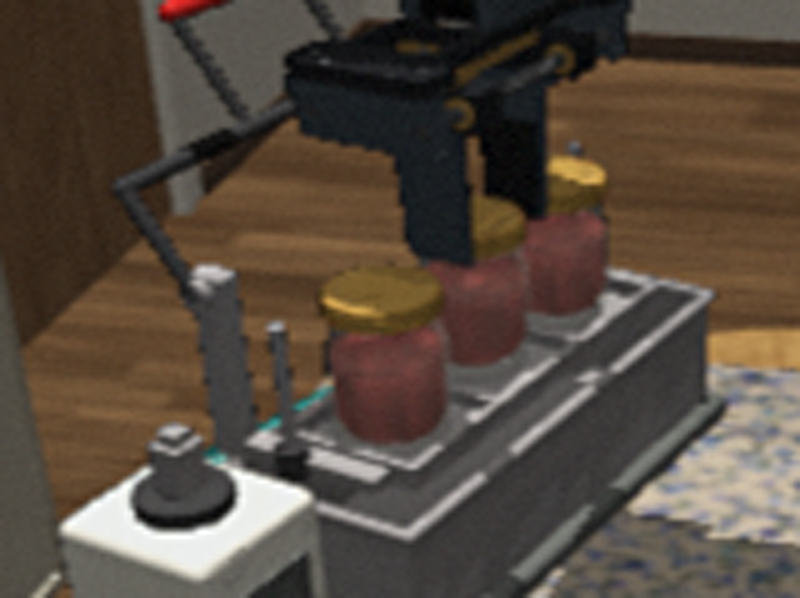

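>>> arm_command --slide '[[0.2,0,0],[0.4,0,0],[0.5,0,0],[0.5,0,0],[0.5,0,0],[0.5,0,0]]' --turn '[[0,0,0],[0,0,0],[0,0,0],[0,0,0],[0,0,0],[0,0,0]]' --grip '[255,255,255,255,255,255]'

```text
time_s: 20.42
ee_pos: [546.1, 124.1, 175.7]
ee_rot: [3.4, 89.9, 1.0]
force: [-0.9, -0.6, 3.6]
gripper_width: 56.5
```

```bash
python3 - <<'E'
from seg import *
from plan import *
c=load(); c['z']=175;json.dump(c,open('cmd.json','w'))
chk()
im,d,P=grab('wrist','w15'); lids(im,P)
E
```

```text
t 20.42 meas [546.1 124.1 175.7] a 87.61 xdir [ 0.001  0.    -1.   ] cmd {'x': 547.5, 'y': 124.5, 'z': 175, 'a': 87.6} F [-0.9 -0.6  3.6] w 56.5 q [ 12.  19.  96.  -0.  65. -76.]
lid [438. 221.] 1920 z 175.7 slope [0.2 0.3] [545.  202.6] 27.3 rackXY [-5.2 78. ]
lid [199. 223.] 1471 z 175.8 slope [ 0.7 -0.6] [537.5  47.6] 26.4 rackXY [ -6.3 -77.2]
lid [317. 237.] 2902 z 175.7 slope [-0.3  0.3] [551.3 123.7] 28.3 rackXY [ 4.4 -0.5]
lid [317. 289.] 315 z 176.2 slope [-6.7  0.4] [572.7 123.3] 16.9 rackXY [25.8  0. ]
```

>>> arm_command --slide '[[-0.1,0,0],[-0.1,0,0],[-0.1,0,0],[-0.1,0,0],[-1,0,0],[-3,0,0],[-7,0,0],[-11,0,0],[-15,0,0],[-15,0,0],[-15,0,0]]' --turn '[[0,0,0],[0,0,0],[0,0,0],[0,0,0],[0,0,0],[0,0,0],[0,0,0],[0,0,0],[0,0,0],[0,0,0],[0,0,0]]' --grip '[75,75,75,75,75,75,75,75,75,75,75]'

```text
time_s: 21.38
ee_pos: [546.8, 124.3, 328.2]
ee_rot: [13.5, 89.6, 11.1]
force: [-0.9, 0.3, -0.4]
gripper_width: 64.4
```

```bash
python3 - <<'E'
from seg import *
from plan import *
c=load(); c['z']=325;json.dump(c,open('cmd.json','w'))
chk()
im,d,P=grab('wrist','w16'); lids(im,P)
# where is the red bar
im2,d2,P2=grab('side'); m=redm(im2)&(P2[...,2]>230)&(P2[...,0]>600); line(P2,m,'redside')
E
```

```text
t 21.38 meas [546.8 124.3 328.2] a 87.6 xdir [ 0.007  0.001 -1.   ] cmd {'x': 547.5, 'y': 124.5, 'z': 325, 'a': 87.6} F [-0.9  0.3 -0.4] w 64.4 q [ 12.  14.  80.  -0.  85. -76.]
lid [384. 189.] 1626 z 175.7 slope [-0.1  0.1] [549.2 202.6] 28.4 rackXY [-1.1 78.2]
lid [250. 191.] 1543 z 175.7 slope [-0.  -0.3] [545.8  46.2] 28.4 rackXY [  2.1 -78.1]
lid [316. 194.] 1604 z 175.6 slope [0.2 0. ] [551.2 124. ] 28.1 rackXY [ 4.3 -0.3]
redside 164 [981.4 165.7] z 291.5 yaw -82.35 ext -317.6 514.1 rect [1074.   197.5] [833.6  90.8] 10.9
```

View pics/w16.png

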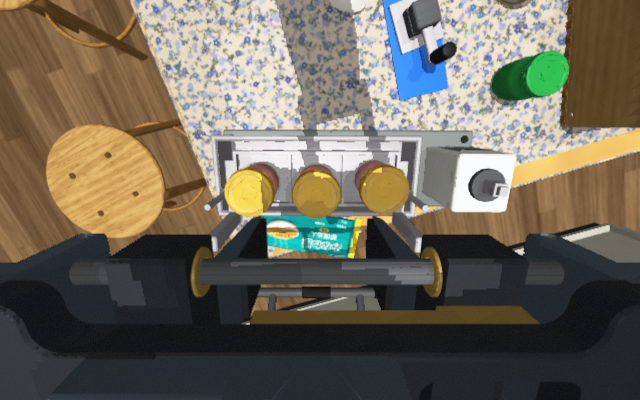

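```bash
python3 - <<'E'
from seg import *
from plan import *
D=np.load('/tmp/w4.npz');P=D['P'];m=redm(D['im'])&(P[...,2]>230)&(P[...,2]<330);line(P,m,'red')
plan([dict(x=681,y=119,z=345,a=-2.5,abs=1)])
E
```

```text
red 1357 [682.5 128.8] z 290.8 yaw -2.77 ext -44.3 39.5 rect [682.9 126.4] [83.8 10.9] 87.5
slide [-2.0, 0.01, 13.36] turn [np.float64(1.573), 0, 0] rows>= 13 -> {'x': np.float64(681.0), 'y': np.float64(119.0), 'z': np.float64(345.0), 'a': np.float64(-2.5)}
```

>>> arm_command --slide '[[-2,0,4],[-2,0,8],[-2,0,12],[-2,0,13.5],[-2,0,13.5],[-2,0,13.5],[-2,0,13.5],[-2,0,13.5],[-2,0,13.5],[-2,0,13.5],[-2,0,13.5],[-2,0,13.5],[-2,0,13.5],[-2,0,13.5],[-2,0,13.5],[-2,0,13.5]]' --turn '[[0.1,0,0],[0.2,0,0],[0.3,0,0],[1.573,0,0],[1.573,0,0],[1.573,0,0],[1.573,0,0],[1.573,0,0],[1.573,0,0],[1.573,0,0],[1.573,0,0],[1.573,0,0],[1.573,0,0],[1.573,0,0],[1.573,0,0],[1.573,0,0]]' --grip '[140,140,140,140,140,140,140,140,140,140,140,140,140,140,140,140]' --newtons 12

```text
time_s: 22.82
ee_pos: [680.4, 118.4, 343.6]
ee_rot: [-76.9, 89.9, -169.3]
force: [0.3, -0.8, 0.2]
gripper_width: 41.1
```

```bash
python3 - <<'E'
from seg import *
from plan import *
c=load(); c['x']+=1.4; json.dump(c,open('cmd.json','w'))
chk()
im,d,P=grab('wrist','w17'); m=redm(im)&(P[...,2]>230)&(P[...,2]<330);line(P,m,'red')
plan([dict(x=683,y=119,z=276)],commit=False)
E
```

```text
t 22.82 meas [680.4 118.4 343.6] a -2.38 xdir [-0.002 -0.    -1.   ] cmd {'x': 682.4, 'y': 119.0, 'z': 345.0, 'a': -2.5} F [ 0.3 -0.8  0.2] w 41.1 q [ 9. 28. 58. -0. 94. 11.]
red 1335 [682.6 128.2] z 290.8 yaw -2.64 ext -44.6 40.6 rect [682.8 126.1] [85.1 10.4] 87.4
slide [6.9, 0.06, -0.0] turn [np.float64(-0.0), 0, 0] rows>= 2 -> {'x': np.float64(683.0), 'y': np.float64(119.0), 'z': np.float64(276.0), 'a': np.float64(-2.5)}
```

View pics/w17.png

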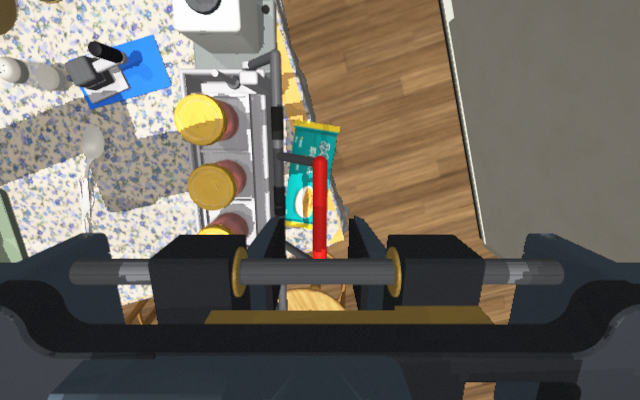

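>>> arm_command --slide '[[3,0.1,0],[6,0.1,0],[6.9,0.1,0],[6.9,0.1,0],[6.9,0.1,0],[6.9,0.1,0],[6.9,0.1,0],[6.9,0.1,0],[6.9,0.1,0],[6.9,0.1,0],[6.9,0.1,0],[6.9,0.1,0]]' --turn '[[0,0,0],[0,0,0],[0,0,0],[0,0,0],[0,0,0],[0,0,0],[0,0,0],[0,0,0],[0,0,0],[0,0,0],[0,0,0],[0,0,0]]' --grip '[140,140,140,140,140,255,255,255,255,255,255,255]' --newtons 12

```text
time_s: 23.87
ee_pos: [682.4, 118.4, 276.6]
ee_rot: [95.8, 89.9, 3.3]
force: [3.0, -0.4, 1.4]
gripper_width: 11.5
```

```bash
python3 - <<'E'
from seg import *
from plan import *
c=load(); c['x']+=1; c['z']-=69; json.dump(c,open('cmd.json','w'))
chk()
t0=2.2
f=lambda th:[[round(-12.8*(np.sin(t)-np.sin(t0)),1),round(12.8*(np.cos(t0)-np.cos(t)),1),0] for t in th]
th=list(np.arange(2.12,0.59,-0.08)); print(len(th),[[float(v) for v in r] for r in f(th)],th[-1]); t0=th[-1]
th=list(np.arange(t0-0.08,0.01,-0.08))+[0.03,0,0,0]; print(len(th),[[float(v) for v in r] for r in f(th)])
E
```

```text
t 23.87 meas [682.4 118.4 276.6] a -2.53 xdir [ 0.002  0.    -1.   ] cmd {'x': 683.4, 'y': 119.0, 'z': 276.0, 'a': -2.5} F [ 3.  -0.4  1.4] w 11.5 q [ 9. 28. 67. -0. 85. 11.]
20 [[-0.6, -0.9, 0.0], [-1.1, -1.7, 0.0], [-1.5, -2.7, 0.0], [-1.8, -3.6, 0.0], [-2.1, -4.6, 0.0], [-2.3, -5.6, 0.0], [-2.4, -6.6, 0.0], [-2.5, -7.7, 0.0], [-2.4, -8.7, 0.0], [-2.3, -9.7, 0.0], [-2.1, -10.7, 0.0], [-1.8, -11.7, 0.0], [-1.4, -12.6, 0.0], [-0.9, -13.6, 0.0], [-0.4, -14.4, 0.0], [0.2, -15.3, 0.0], [0.8, -16.1, 0.0], [1.5, -16.8, 0.0], [2.3, -17.5, 0.0], [3.1, -18.1, 0.0]] 0.5999999999999988
11 [[0.9, -0.5, 0.0], [1.8, -1.0, 0.0], [2.7, -1.4, 0.0], [3.7, -1.7, 0.0], [4.7, -2.0, 0.0], [5.7, -2.1, 0.0], [6.7, -2.2, 0.0], [6.8, -2.2, 0.0], [7.2, -2.2, 0.0], [7.2, -2.2, 0.0], [7.2, -2.2, 0.0]]
```

>>> arm_command --slide '[[-0.6,-0.9,0],[-1.1,-1.7,0],[-1.5,-2.7,0],[-1.8,-3.6,0],[-2.1,-4.6,0],[-2.3,-5.6,0],[-2.4,-6.6,0],[-2.5,-7.7,0],[-2.4,-8.7,0],[-2.3,-9.7,0],[-2.1,-10.7,0],[-1.8,-11.7,0],[-1.4,-12.6,0],[-0.9,-13.6,0],[-0.4,-14.4,0],[0.2,-15.3,0],[0.8,-16.1,0],[1.5,-16.8,0],[2.3,-17.5,0],[3.1,-18.1,0]]' --turn '[[0,0,0],[0,0,0],[0,0,0],[0,0,0],[0,0,0],[0,0,0],[0,0,0],[0,0,0],[0,0,0],[0,0,0],[0,0,0],[0,0,0],[0,0,0],[0,0,0],[0,0,0],[0,0,0],[0,0,0],[0,0,0],[0,0,0],[0,0,0]]' --grip '[255,255,255,255,255,255,255,255,255,255,255,255,255,255,255,255,255,255,255,255]'

```text
time_s: 25.53
ee_pos: [499.5, 126.7, 243.8]
ee_rot: [-123.9, 89.9, 143.6]
force: [4.5, 1.4, -2.1]
gripper_width: 11.6
```

>>> arm_command --slide '[[0.9,-0.5,0],[1.8,-1.0,0],[2.7,-1.4,0],[3.7,-1.7,0],[4.7,-2.0,0],[5.7,-2.1,0],[6.3,-2.2,0],[6.8,-2.2,0],[7.1,-2.2,0],[7.1,-2.2,0],[7.1,-2.2,0],[7.1,-2.2,0]]' --turn '[[0,0,0],[0,0,0],[0,0,0],[0,0,0],[0,0,0],[0,0,0],[0,0,0],[0,0,0],[0,0,0],[0,0,0],[0,0,0],[0,0,0]]' --grip '[255,255,255,255,255,255,255,255,255,255,255,255]'

```text
time_s: 26.53
ee_pos: [480.2, 127.5, 175.7]
ee_rot: [100.4, 89.7, 7.9]
force: [3.1, 0.8, 7.6]
gripper_width: 11.6
```

```bash
python3 - <<'E'
from seg import *
from plan import *
c=load(); a=np.radians(-2.5); dy=-203; c['x']+=dy*np.cos(a); c['y']+=dy*np.sin(a); c['z']-=102; json.dump(c,open('cmd.json','w'))
chk()
grab('side','s18')
c=cv2.resize(cv2.imread('pics/s18.png')[110:240,200:360],None,fx=5,fy=4.6,interpolation=cv2.INTER_CUBIC); cv2.imwrite('pics/s18c.png',c)
E
```

```text
t 26.53 meas [480.2 127.5 175.7] a -2.51 xdir [ 0.005  0.001 -1.   ] cmd {'x': 480.6, 'y': 127.9, 'z': 174.0, 'a': -2.5} F [3.1 0.8 7.6] w 11.6 q [ 14.  13. 104.  -0.  63.  16.]
```

View pics/s18c.png

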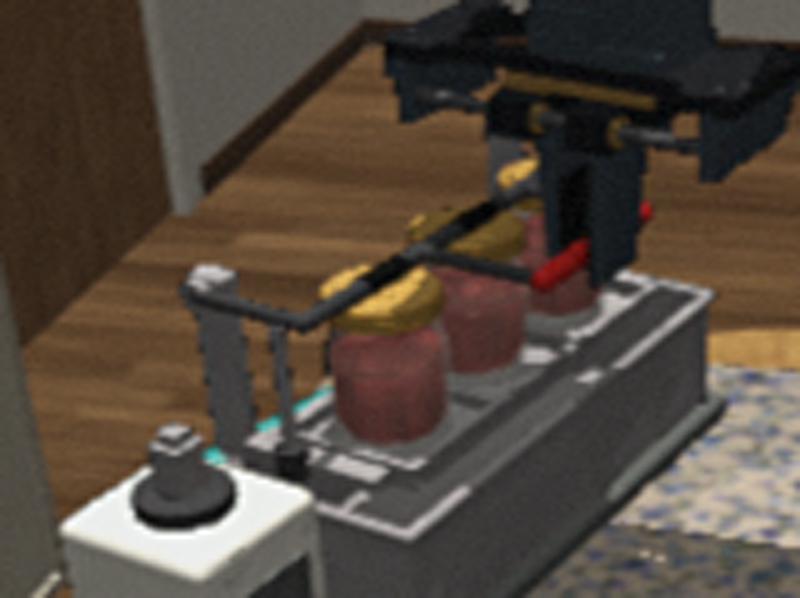

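>>> arm_command --slide '[[-0.2,0,0],[-0.2,0,0],[-0.2,0,0],[-0.2,0,0],[-3,0,0],[-7,0,0],[-11,0,0],[-14,-3,-5],[-16,-6,-9],[-16,-6,-9],[-16,-6,-9],[-16,-6,-9]]' --turn '[[0,0,0],[0,0,0],[0,0,0],[0,0,0],[0,0,0],[0,0,0],[0,0,0],[0,0,0],[0,0,0],[0,0,0],[0,0,0],[0,0,0]]' --grip '[150,150,150,150,150,150,150,150,150,150,150,150]'

```text
time_s: 27.58
ee_pos: [422.0, 220.7, 334.2]
ee_rot: [59.8, 90.0, -32.6]
force: [0.3, 0.1, -0.4]
gripper_width: 37.8
```

```bash
python3 - <<'E'
from seg import *
from plan import *
c=load(); F=frame(c); p=F@np.array([-160,-60,-90]); c['x']+=p[0];c['y']+=p[1];c['z']+=p[2]; json.dump(c,open('cmd.json','w'))
chk()
im,d,P=grab('wrist','w19'); Z=P[...,2]; np.savez('/tmp/w19.npz',im=im,P=P,d=d)
line(P,redm(im)&(Z>150)&(Z<220),'red')
line(P,(Z>43)&(Z<53)&(P[...,0]<420)&(P[...,0]>270)&(P[...,1]>240)&(P[...,1]<400),'hub')
h=cv2.cvtColor(im,cv2.COLOR_RGB2HSV)
line(P,(h[...,0]>100)&(h[...,0]<125)&(h[...,1]>150)&(Z<10)&(P[...,0]>200),'mat')
circ(P,(Z>143)&(P[...,1]>290)&(P[...,0]>500)&(P[...,0]<620)&(P[...,1]<400),'shaft',10)
E
```

```text
t 27.58 meas [422.  220.7 334.2] a -2.33 xdir [ 0.001 -0.    -1.   ] cmd {'x': 424.6, 'y': 220.4, 'z': 334.0, 'a': -2.5} F [ 0.3  0.1 -0.4] w 37.8 q [26.  6. 90. -0. 84. 29.]
red 32 [483.2 174.7] z 185.9 yaw 29.24 ext -7.0 4.7 rect [484.2 174.1] [ 5.  11.7] 34.7
hub 646 [331.1 312. ] z 48.4 yaw 38.16 ext -38.0 106.0 rect [336.7 338. ] [123.8 132.5] 90.0
mat 2564 [371.7 282.2] z 0.7 yaw -73.32 ext -84.7 67.7 rect [360.7 288.2] [149.9  79.8] 12.1
shaft [433.  73.] 368 med [553.9 343.2 162.8] mec [558.2 344.3] 11.2
```

View pics/w19.png

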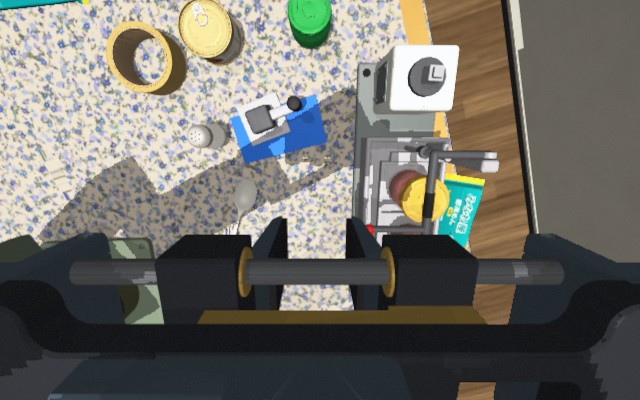

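```bash
python3 - <<'E'
from seg import *
D=np.load('/tmp/w19.npz');P=D['P'];I=D['im'];Z=P[...,2]
c=cv2.resize(I[60:180,200:340][:,:,::-1],None,fx=5.6,fy=5,interpolation=cv2.INTER_CUBIC);cv2.imwrite('pics/w19c.png',c)
h=cv2.cvtColor(I,cv2.COLOR_RGB2HSV)
B=np.zeros(Z.shape,bool); B[60:180,210:340]=1
m=B&(Z>44)&(Z<54); 
n,l,s,ce=cv2.connectedComponentsWithStats(m.astype(np.uint8)); print(s[:,4],ce.round())
k=1+np.argmax(s[1:,4]); line(P,l==k,'hub')
circ(P,B&(Z>76)&(Z<95)&(P[...,0]>320),'knob',15)
m=B&(Z>24)&(Z<42); line(P,m,'arm')
m=B&(Z>3.5)&(Z<12)&(h[...,1]<70); 
n,l,s,ce=cv2.connectedComponentsWithStats(m.astype(np.uint8)); print(s[:,4])
k=1+np.argmax(s[1:,4]); line(P,l==k,'foot')
E
```

```text
[255356    552      2      1      1      1     87] [[320. 200.]
 [259. 118.]
 [301. 106.]
 [300. 109.]
 [295. 111.]
 [298. 110.]
 [216. 135.]]
hub 552 [338.1 307.2] z 48.5 yaw -23.23 ext -23.8 23.1 rect [337.5 306.9] [35.7 35.8] 19.1
knob [293. 102.] 166 med [394.5 325.6  85.5] mec [394.5 325.6] 9.8
arm 415 [331.2 307.9] z 37.8 yaw -75.17 ext -83.4 71.8 rect [330.8 322.9] [133.  142.1] 83.1
[254996     18    959      1      2     16      1      7]
foot 959 [337.7 306.4] z 6.6 yaw -0.41 ext -41.2 42.5 rect [337.4 307.2] [70.1 66.1] 18.1
```

View pics/w19c.png

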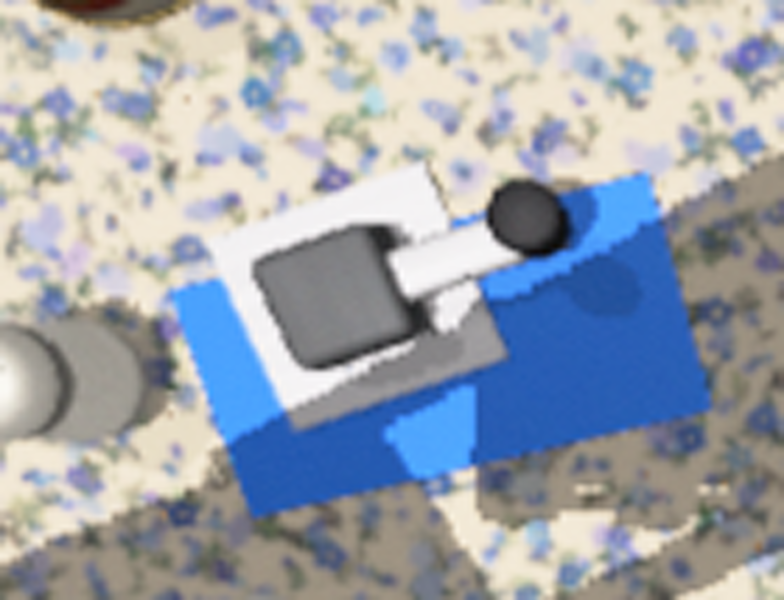

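```bash
python3 - <<'E'
from plan import *
plan([dict(x=555,y=285,z=235)])
E
```

```text
slide [9.9, 12.74, -7.03] turn [np.float64(-0.0), 0, 0] rows>= 5 -> {'x': np.float64(555.0), 'y': np.float64(285.0), 'z': np.float64(235.0), 'a': np.float64(-2.5)}
```

>>> arm_command --slide '[[0,0,-4],[3,4,-7],[6,8,-7],[9.9,12.7,-7],[9.9,12.7,-7],[9.9,12.7,-7],[9.9,12.7,-7],[9.9,12.7,-7],[9.9,12.7,-7],[9.9,12.7,-7]]' --turn '[[0,0,0],[0,0,0],[0,0,0],[0,0,0],[0,0,0],[0,0,0],[0,0,0],[0,0,0],[0,0,0],[0,0,0]]' --grip '[120,120,120,120,120,120,120,120,120,120]'

```text
time_s: 28.47
ee_pos: [552.5, 284.1, 236.7]
ee_rot: [117.9, 89.9, 25.4]
force: [0.4, 0.3, 0.6]
gripper_width: 48.4
```

```bash
python3 - <<'E'
from seg import *
from plan import *
chk()
im,d,P=grab('wrist','w20'); Z=P[...,2]; np.savez('/tmp/w20.npz',im=im,P=P,d=d)
B=(abs(P[...,0]-555)<40)&(abs(P[...,1]-343)<40)
for lo,hi in ((161,175),(166,175),(142,161),(135,145),(125,133)):
    m=B&(Z>lo)&(Z<hi); 
    if m.sum()>10: line(P,m,(lo,hi))
v,u=np.where(B&(Z>150)); print(u.min(),u.max(),v.min(),v.max())
c=cv2.resize(im[v.min()-50:v.max()+50,u.min()-50:u.max()+50][:,:,::-1],None,fx=4,fy=4,interpolation=cv2.INTER_CUBIC)[:600,:800];cv2.imwrite('pics/w20c.png',c)
E
```

```text
t 28.47 meas [552.5 284.1 236.7] a -2.52 xdir [ 0.002  0.001 -1.   ] cmd {'x': 555.0, 'y': 285.0, 'z': 235.0, 'a': -2.5} F [0.4 0.3 0.6] w 48.4 q [26. 22. 82. -0. 76. 29.]
(161, 175) 388 [558.2 344.5] z 163.5 yaw 44.25 ext -11.0 10.9 rect [558.4 344.3] [16.2 15.6] 87.2
(166, 175) 156 [558.2 344.2] z 168.8 yaw 31.03 ext -6.6 6.8 rect [558.3 344.2] [9.8 9.9] 81.8
(135, 145) 1426 [558.1 345.1] z 138.8 yaw -74.56 ext -21.6 21.4 rect [557.9 344.5] [42.7 42.9] 87.7
(125, 133) 4514 [556.9 346.2] z 128.7 yaw 69.07 ext -49.0 45.2 rect [557.4 344. ] [74.3 77.2] 87.5
111 516 131 399
```

View pics/w20c.png

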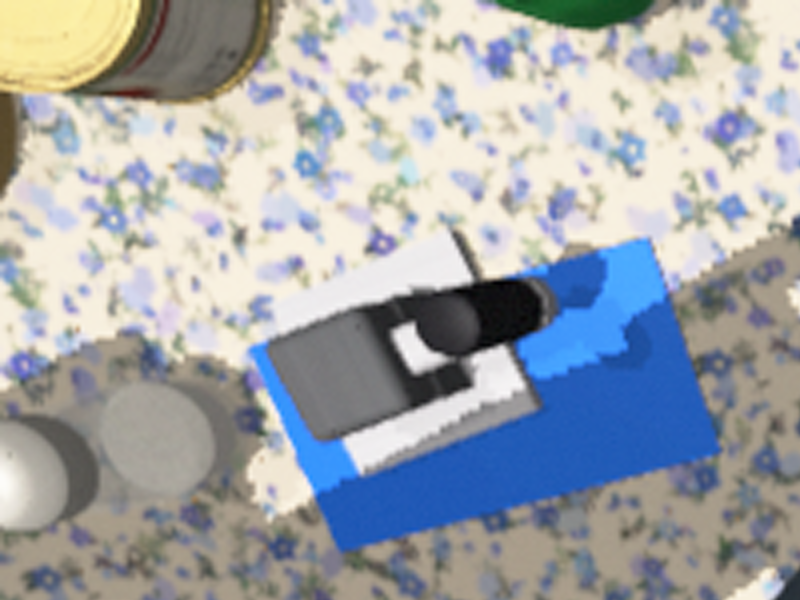

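```bash
python3 - <<'E'
from seg import *
D=np.load('/tmp/w20.npz');P=D['P'];I=D['im'];Z=P[...,2]
B=(abs(P[...,0]-558)<20)&(abs(P[...,1]-344)<20)&(Z>150)
v,u=np.where(B); print(u.min(),u.max(),v.min(),v.max())
y,x=int(v.mean()),int(u.mean())
c=cv2.resize(I[y-35:y+35,x-45:x+45][:,:,::-1],None,fx=8,fy=8,interpolation=cv2.INTER_CUBIC);cv2.imwrite('pics/w20d.png',c)
from scipy.optimize import minimize
for lo,hi,s in ((161,166,16),(166.5,172,10)):
    m=B&(Z>lo)&(Z<hi); q=P[m][:,:2]
    best=[]
    for a in np.arange(-45,45,1):
        r=np.radians(a); w=q@np.array([[np.cos(r),-np.sin(r)],[np.sin(r),np.cos(r)]])
        e=np.percentile(w,[2,98],axis=0); best.append((np.prod(e[1]-e[0]),a,(e[1]-e[0]).round(1)))
    best.sort(key=lambda t:t[0]); print(lo,best[:6])
E
```

```text
311 330 131 151
161 [(np.float64(243.61976448654812), np.int64(-7), array([15.6, 15.6])), (np.float64(243.8081701322112), np.int64(-6), array([15.6, 15.6])), (np.float64(244.58154574331468), np.int64(-8), array([15.7, 15.5])), (np.float64(244.8210774654356), np.int64(-5), array([15.6, 15.7])), (np.float64(247.20306867561607), np.int64(-9), array([15.8, 15.6])), (np.float64(247.2666533551252), np.int64(-4), array([15.6, 15.9]))]
166.5 [(np.float64(84.06978512364809), np.int64(-3), array([8.9, 9.5])), (np.float64(84.50169828311007), np.int64(-2), array([8.9, 9.5])), (np.float64(85.62971508556997), np.int64(-4), array([9. , 9.5])), (np.float64(86.23010036934718), np.int64(-1), array([8.9, 9.6])), (np.float64(87.07077835621186), np.int64(-5), array([9.1, 9.5])), (np.float64(88.08183397742442), np.int64(0), array([9.1, 9.7]))]
```

View pics/w20d.png

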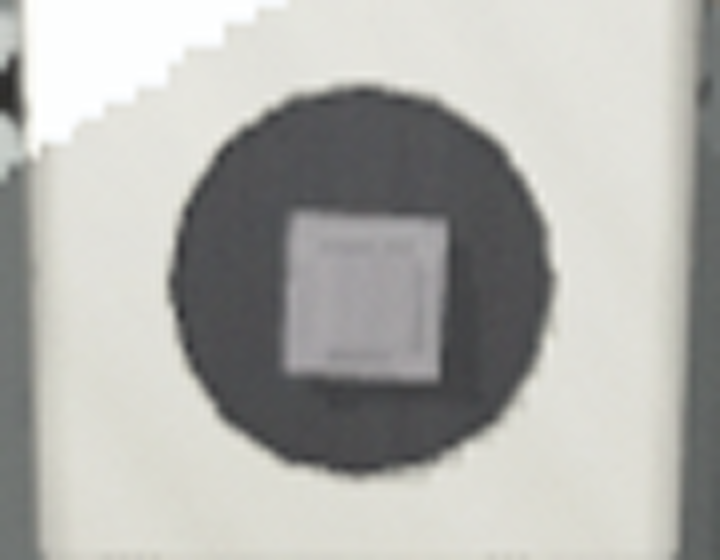

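```bash
python3 - <<'E'
from plan import *
plan([dict(x=338,y=307,z=160,a=108.1,abs=1)])
E
```

```text
slide [7.5, -21.77, -1.24] turn [np.float64(-1.931), 0, 0] rows>= 16 -> {'x': np.float64(338.0), 'y': np.float64(307.0), 'z': np.float64(160.0), 'a': np.float64(108.1)}
```

>>> arm_command --slide '[[0,-4,0],[0,-8,0],[0,-12,-0.5],[2,-16,-1],[5,-20,-1.2],[7.5,-21.8,-1.2],[7.5,-21.8,-1.2],[7.5,-21.8,-1.2],[7.5,-21.8,-1.2],[7.5,-21.8,-1.2],[7.5,-21.8,-1.2],[7.5,-21.8,-1.2],[7.5,-21.8,-1.2],[7.5,-21.8,-1.2],[7.5,-21.8,-1.2],[7.5,-21.8,-1.2],[7.5,-21.8,-1.2],[7.5,-21.8,-1.2],[7.5,-21.8,-1.2],[7.5,-21.8,-1.2]]' --turn '[[-1.931,0,0],[-1.931,0,0],[-1.931,0,0],[-1.931,0,0],[-1.931,0,0],[-1.931,0,0],[-1.931,0,0],[-1.931,0,0],[-1.931,0,0],[-1.931,0,0],[-1.931,0,0],[-1.931,0,0],[-1.931,0,0],[-1.931,0,0],[-1.931,0,0],[-1.931,0,0],[-1.931,0,0],[-1.931,0,0],[-1.931,0,0],[-1.931,0,0]]' --grip '[0,0,0,0,0,0,0,0,0,0,0,0,0,0,0,0,0,0,0,0]' --newtons 40

```text
time_s: 30.18
ee_pos: [335.5, 305.8, 160.3]
ee_rot: [17.9, 90.0, 36.0]
force: [1.0, -0.1, -0.0]
gripper_width: 91.1
```

```bash
cat >> seg.py <<'E'
def crank(I,P,B):
    Z=P[...,2];h=cv2.cvtColor(I,cv2.COLOR_RGB2HSV)
    m=B&(Z>44)&(Z<54)
    n,l,s,ce=cv2.connectedComponentsWithStats(m.astype(np.uint8)); k=1+np.argmax(s[1:,4]); print(ce[k].round()); line(P,l==k,'hub')
    circ(P,B&(Z>78)&(Z<95),'knob',15)
    m=B&(Z>3.5)&(Z<12)&(h[...,1]<70)
    n,l,s,ce=cv2.connectedComponentsWithStats(m.astype(np.uint8)); k=1+np.argmax(s[1:,4]); line(P,l==k,'foot')
E
python3 - <<'E'
from seg import *
from plan import *
chk()
im,d,P=grab('wrist','w21'); np.savez('/tmp/w21.npz',im=im,P=P,d=d)
crank(im,P,(abs(P[...,0]-350)<80)&(abs(P[...,1]-310)<60))
E
```

```text
t 30.18 meas [335.5 305.8 160.3] a 108.08 xdir [ 0.001  0.    -1.   ] cmd {'x': 338.0, 'y': 307.0, 'z': 160.0, 'a': 108.1} F [ 1.  -0.1 -0. ] w 91.1 q [ 41.  10. 110.  -0.  59. -67.]
[317. 200.]
hub 1173 [335.  306.3] z 48.6 yaw -17.51 ext -22.7 23.3 rect [335.7 306.3] [34.7 35.4] 19.0
foot 1942 [330.2 304.7] z 6.9 yaw 26.67 ext -38.4 36.5 rect [336.5 306.7] [70.2 66.1] 18.1
```

View pics/w21.png

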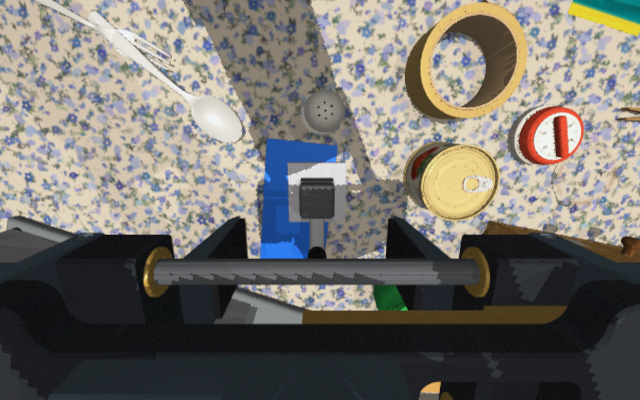

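>>> arm_command --slide '[[4,0,0],[8,0,0],[12,0,0],[13.8,0,0],[13.8,0,0],[13.8,0,0],[13.8,0,0],[13.8,0,0],[13.8,0,0],[13.8,0,0],[13.8,0,0],[13.8,0,0],[13.8,0,0],[13.8,0,0],[13.8,0,0]]' --turn '[[0,0,0],[0,0,0],[0,0,0],[0,0,0],[0,0,0],[0,0,0],[0,0,0],[0,0,0],[0,0,0],[0,0,0],[0,0,0],[0,0,0],[0,0,0],[0,0,0],[0,0,0]]' --grip '[0,0,0,0,0,0,255,255,255,255,255,255,255,255,255]'

```text
time_s: 31.48
ee_pos: [335.5, 305.8, 21.9]
ee_rot: [-172.3, 90.0, -154.2]
force: [-0.1, -0.3, -0.5]
gripper_width: 36.2
```

```bash
python3 - <<'E'
from plan import *
c=load(); c['z']-=138; json.dump(c,open('cmd.json','w'))
chk()
plan([dict(z=225),dict(x=480,y=330,a=85,abs=1)])
E
```

```text
t 31.48 meas [335.5 305.8  21.9] a 108.11 xdir [-0. -0. -1.] cmd {'x': 338.0, 'y': 307.0, 'z': 22.0, 'a': 108.1} F [-0.1 -0.3 -0.5] w 36.2 q [ 41.  21. 120.   0.  38. -67.]
slide [-20.3, 0.0, 0.0] turn [np.float64(-0.0), 0, 0] rows>= 5 -> {'x': np.float64(338.0), 'y': np.float64(307.0), 'z': np.float64(225.0), 'a': np.float64(108.1)}
slide [-20.3, -2.23, 14.21] turn [np.float64(0.403), 0, 0] rows>= 4 -> {'x': np.float64(480.0), 'y': np.float64(330.0), 'z': np.float64(225.0), 'a': np.float64(85.0)}
```

>>> arm_command --slide '[[-1,0,0],[-4,0,0],[-8,0,0],[-12,0,0],[-16,0,0],[-20.3,0,0],[-20.3,-1,4],[-20.3,-2,8],[-20.3,-2.2,12],[-20.3,-2.2,14.2],[-20.3,-2.2,14.2],[-20.3,-2.2,14.2],[-20.3,-2.2,14.2],[-20.3,-2.2,14.2]]' --turn '[[0,0,0],[0,0,0],[0,0,0],[0,0,0],[0,0,0],[0,0,0],[0.1,0,0],[0.2,0,0],[0.3,0,0],[0.403,0,0],[0.403,0,0],[0.403,0,0],[0.403,0,0],[0.403,0,0]]' --grip '[255,255,255,255,255,255,255,255,255,255,255,255,255,255]'

```text
time_s: 32.65
ee_pos: [476.0, 328.6, 224.5]
ee_rot: [-143.3, 89.9, -148.2]
force: [-0.3, -0.8, -2.2]
gripper_width: 35.9
```

```bash
cat >> plan.py <<'E'
def sync():
    T=toolpose(); c=dict(x=float(T[0,3]),y=float(T[1,3]),z=float(T[2,3]),a=float(np.degrees(np.arctan2(T[1,1],T[0,1])))); json.dump(c,open(F,'w'))
E
python3 - <<'E'
from seg import *
from plan import *
chk(); 
grab('wrist','w22'); grab('side','s22'); grab('top','t22')
c=cv2.resize(cv2.imread('pics/s22.png')[110:270,200:400],None,fx=4,fy=3.7,interpolation=cv2.INTER_CUBIC); cv2.imwrite('pics/s22c.png',c)
E
```

```text
t 32.65 meas [476.  328.6 224.5] a 85.09 xdir [-0.002 -0.001 -1.   ] cmd {'x': 480.0, 'y': 330.0, 'z': 225.0, 'a': 85.0} F [-0.3 -0.8 -2.2] w 35.9 q [ 33.  19.  89.   0.  73. -52.]
```

View pics/s22c.png

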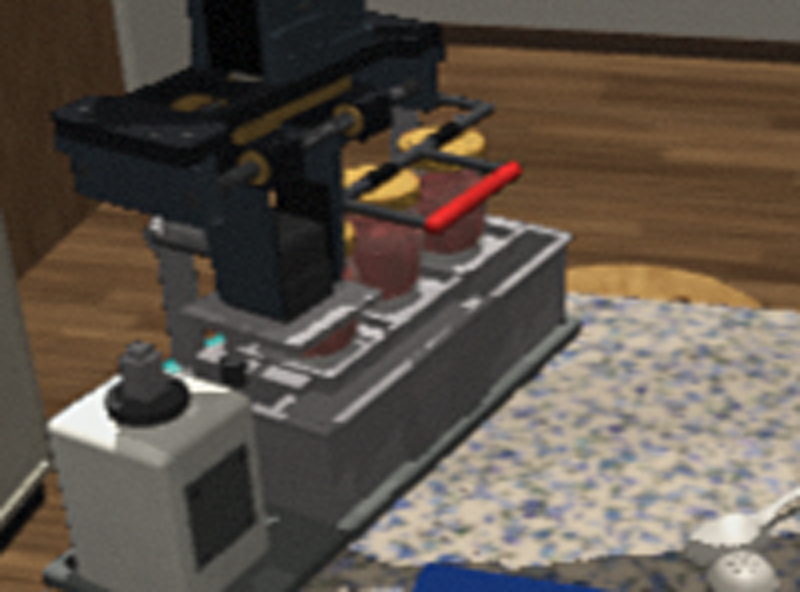

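View pics/w22.png

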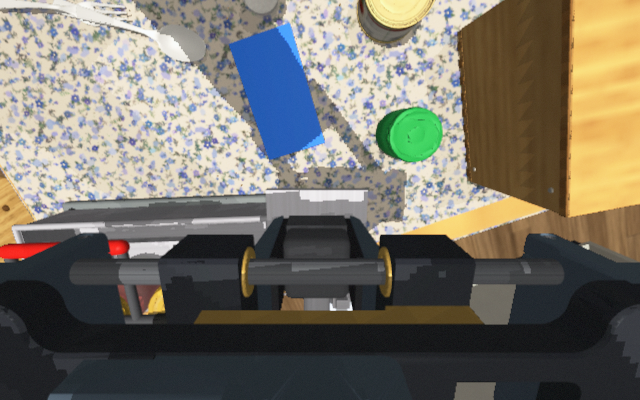

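```bash
python3 - <<'E'
from plan import *
sync(); plan([dict(x=557.6,y=344.4,z=215)])
E
```

```text
slide [1.02, 2.24, 7.95] turn [np.float64(-0.0), 0, 0] rows>= 2 -> {'x': np.float64(557.6), 'y': np.float64(344.4), 'z': np.float64(215.0), 'a': np.float64(85.1)}
```

>>> arm_command --slide '[[0,0,0],[0,0.7,2.5],[0,1.5,5],[0,2.24,7.95],[1,2.24,7.95],[1,2.24,7.95],[1,2.24,7.95],[1,2.24,7.95],[1,2.24,7.95],[1,2.24,7.95]]' --turn '[[0,0,0],[0,0,0],[0,0,0],[0,0,0],[0,0,0],[0,0,0],[0,0,0],[0,0,0],[0,0,0],[0,0,0]]' --grip '[255,255,255,255,255,255,255,255,255,255]'

```text
time_s: 33.63
ee_pos: [557.9, 344.6, 215.8]
ee_rot: [33.6, 89.9, 28.6]
force: [-0.0, 0.7, -2.6]
gripper_width: 35.8
```

```bash
python3 - <<'E'
from plan import *
chk()
E
```

```text
t 33.63 meas [557.9 344.6 215.8] a 85.06 xdir [ 0.001  0.    -1.   ] cmd {'x': 557.6, 'y': 344.4, 'z': 215.0, 'a': 85.1} F [-0.   0.7 -2.6] w 35.8 q [ 31.  26.  79.  -0.  75. -54.]
```

>>> arm_command --slide '[[1,0,0],[2,0,0],[2.5,0,0],[3,0,0],[3.3,0,0],[3.6,0,0],[3.8,0,0],[3.8,0,0]]' --turn '[[0,0,0],[0,0,0],[0,0,0],[0,0,0],[0,0,0],[0,0,0],[0,0,0],[0,0,0]]' --grip '[255,255,255,255,255,255,255,255]'

```text
time_s: 34.3
ee_pos: [558.0, 344.4, 176.4]
ee_rot: [-157.3, 89.9, -162.3]
force: [-1.0, 1.0, -2.6]
gripper_width: 35.9
```

```bash
python3 - <<'E'
from plan import *
chk(); print(np.round(env.state()['torque'],2))
E
```

```text
t 34.3 meas [558.  344.4 176.4] a 85.02 xdir [-0.001 -0.    -1.   ] cmd {'x': 557.6, 'y': 344.4, 'z': 215.0, 'a': 85.1} F [-1.   1.  -2.6] w 35.9 q [ 31.  27.  82.   0.  71. -54.]
[ 0.12  0.16 -0.02]
```

>>> arm_command --slide '[[0.4,0,0],[0.8,0,0],[1.2,0,0],[1.5,0,0],[1.7,0,0],[1.7,0,0],[1.7,0,0]]' --turn '[[0,0,0],[0,0,0],[0,0,0],[0,0,0],[0,0,0],[0,0,0],[0,0,0]]' --grip '[255,255,255,255,255,255,255]'

```text
time_s: 34.88
ee_pos: [558.1, 344.6, 163.7]
ee_rot: [47.0, 89.9, 42.0]
force: [-8.2, -2.6, 14.6]
gripper_width: 35.9
```

```bash
python3 - <<'E'
from plan import *
chk(); print(np.round(env.state()['torque'],2))
grab('side','s23')
c=cv2.resize(cv2.imread('pics/s23.png')[140:270,180:340],None,fx=5,fy=4.6,interpolation=cv2.INTER_CUBIC); cv2.imwrite('pics/s23c.png',c)
E
```

```text
t 34.88 meas [558.1 344.6 163.7] a 85.03 xdir [ 0.002  0.001 -1.   ] cmd {'x': 557.6, 'y': 344.4, 'z': 215.0, 'a': 85.1} F [-8.2 -2.6 14.6] w 35.9 q [ 31.  28.  83.   0.  69. -54.]
[-0.38  1.5  -0.03]
```

View pics/s23c.png

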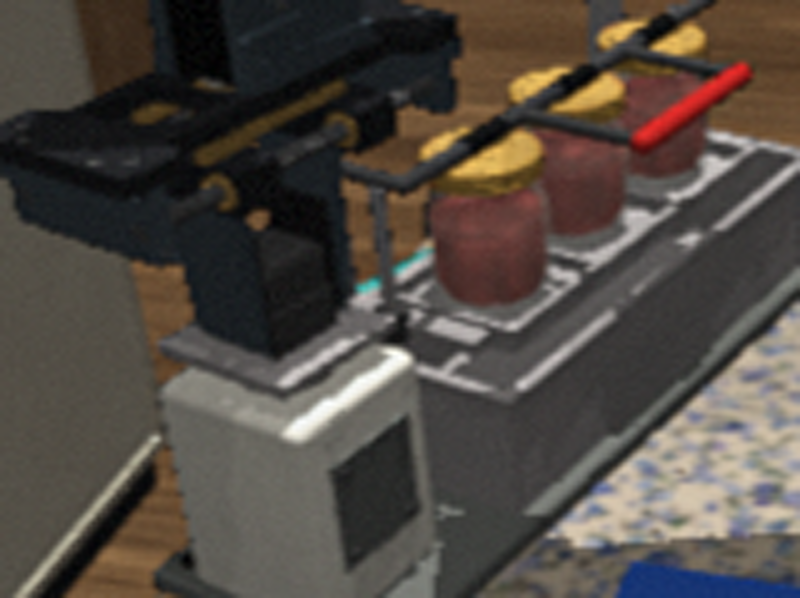

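>>> arm_command --slide '[[-0.3,0,0],[-0.3,0,0],[-0.3,0,0],[-0.3,0,0],[-0.3,0,0],[-0.3,0,0],[-3,0,0],[-6,0,0],[-10,0,0],[-14,0,0],[-14,0,0],[-14,0,0],[-14,0,0]]' --turn '[[0,0,0],[0,0,0],[0,0,0],[0,0,0],[0,0,0],[0,0,0],[0,0,0],[0,0,0],[0,0,0],[0,0,0],[0,0,0],[0,0,0],[0,0,0]]' --grip '[255,150,120,100,100,100,100,100,100,100,100,100,100]'

```text
time_s: 36.02
ee_pos: [558.4, 344.3, 299.3]
ee_rot: [-123.7, 90.0, -128.6]
force: [-0.9, -0.5, -0.2]
gripper_width: 55.6
```

```bash
python3 - <<'E'
from seg import *
from plan import *
chk()
grab('side','s24')
c=cv2.resize(cv2.imread('pics/s24.png')[140:270,180:340],None,fx=5,fy=4.6,interpolation=cv2.INTER_CUBIC); cv2.imwrite('pics/s24c.png',c)
im,d,P=grab('wrist','w24');np.savez('/tmp/w24.npz',im=im,P=P,d=d); Z=P[...,2]
B=(abs(P[...,0]-570)<90)&(abs(P[...,1]-344)<60)
for lo,hi in ((137,156),(181,195),(215,235)):
    m=B&(Z>lo)&(Z<hi)
    if m.sum()>15:
        line(P,m,(lo,hi)); q=P[m]; k=np.linalg.lstsq(np.c_[q[:,:2],np.ones(len(q))],q[:,2],rcond=None)[0]; print(np.degrees(np.arctan(k[:2])))
E
```

```text
t 36.02 meas [558.4 344.3 299.3] a 85.03 xdir [-0. -0. -1.] cmd {'x': 557.6, 'y': 344.4, 'z': 215.0, 'a': 85.1} F [-0.9 -0.5 -0.2] w 55.6 q [ 31.  24.  70.  -0.  86. -54.]
(137, 156) 1941 [547.  345.5] z 151.9 yaw -2.38 ext -35.2 34.2 rect [557.  344.6] [66.2 70.3] 84.7
[-9.31021826  0.55804017]
(181, 195) 1362 [565.1 344. ] z 190.2 yaw 84.46 ext -56.9 20.9 rect [583.  342.5] [35.6 77.7] 84.5
[-3.00915756  0.09533601]
(215, 235) 38 [634.7 337.5] z 216.0 yaw -5.07 ext -6.5 6.2 rect [635.4 337.3] [12.7  4.4] 85.2
[-15.38908398   0.99125711]
```

View pics/s24c.png

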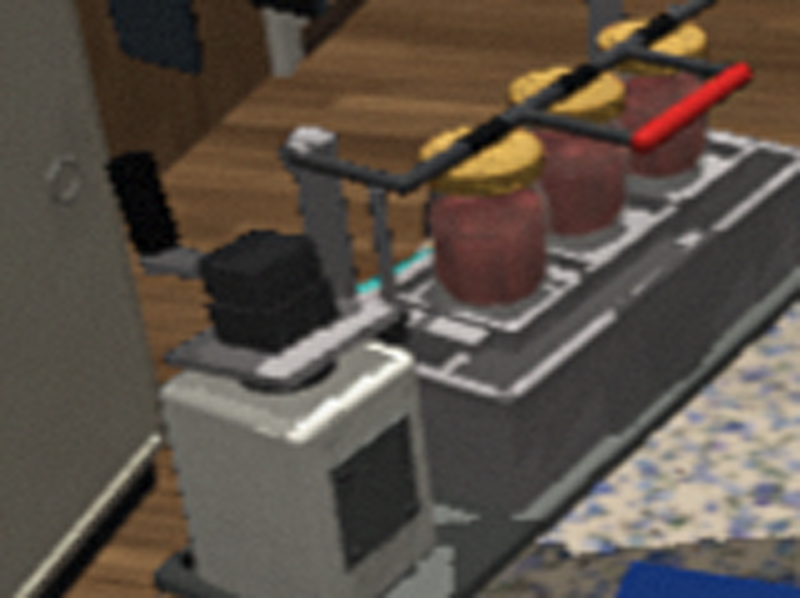

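View pics/w24.png

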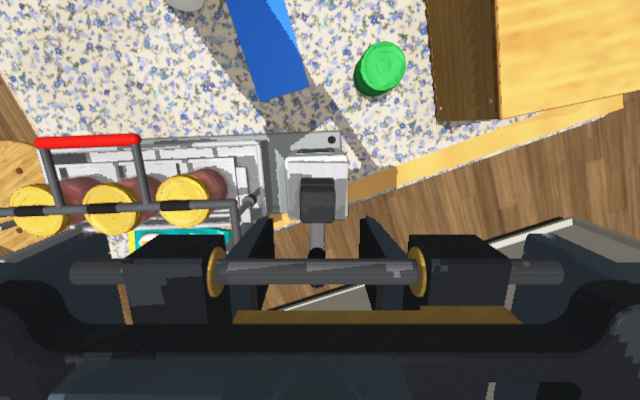

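```bash
python3 - <<'E'
from plan import *
sync(); plan([dict(x=549,y=344.5,z=215),dict(z=202)])
E
```

```text
slide [8.29, -0.04, -0.9] turn [np.float64(-0.0), 0, 0] rows>= 2 -> {'x': np.float64(549.0), 'y': np.float64(344.5), 'z': np.float64(215.0), 'a': np.float64(85.0)}
slide [9.59, -0.04, -0.9] turn [np.float64(-0.0), 0, 0] rows>= 1 -> {'x': np.float64(549.0), 'y': np.float64(344.5), 'z': np.float64(202.0), 'a': np.float64(85.0)}
```

>>> arm_command --slide '[[0,0,-0.9],[0,0,-0.9],[0,0,-0.9],[3,0,-0.9],[6,0,-0.9],[8.3,0,-0.9],[9.3,0,-0.9],[9.6,0,-0.9],[9.9,0,-0.9],[10.2,0,-0.9],[10.4,0,-0.9],[10.4,0,-0.9],[10.4,0,-0.9]]' --turn '[[0,0,0],[0,0,0],[0,0,0],[0,0,0],[0,0,0],[0,0,0],[0,0,0],[0,0,0],[0,0,0],[0,0,0],[0,0,0],[0,0,0],[0,0,0]]' --grip '[255,255,255,255,255,255,255,255,255,255,255,255,255]'

```text
time_s: 37.2
ee_pos: [550.0, 346.7, 201.9]
ee_rot: [49.8, 89.6, 44.8]
force: [-5.5, -1.0, 17.6]
gripper_width: 0.2
```

```bash
python3 - <<'E'
from plan import *
chk(); print(np.round(env.state()['torque'],2))
grab('side','s25')
c=cv2.resize(cv2.imread('pics/s25.png')[140:270,180:340],None,fx=5,fy=4.6,interpolation=cv2.INTER_CUBIC); cv2.imwrite('pics/s25c.png',c)
E
```

```text
t 37.2 meas [550.  346.7 201.9] a 85.03 xdir [ 0.005  0.005 -1.   ] cmd {'x': 549.0, 'y': 344.5, 'z': 202.0, 'a': 85.0} F [-5.5 -1.  17.6] w 0.2 q [ 31.  26.  81.   0.  73. -54.]
[-0.02  1.03 -0.04]
```

View pics/s25c.png

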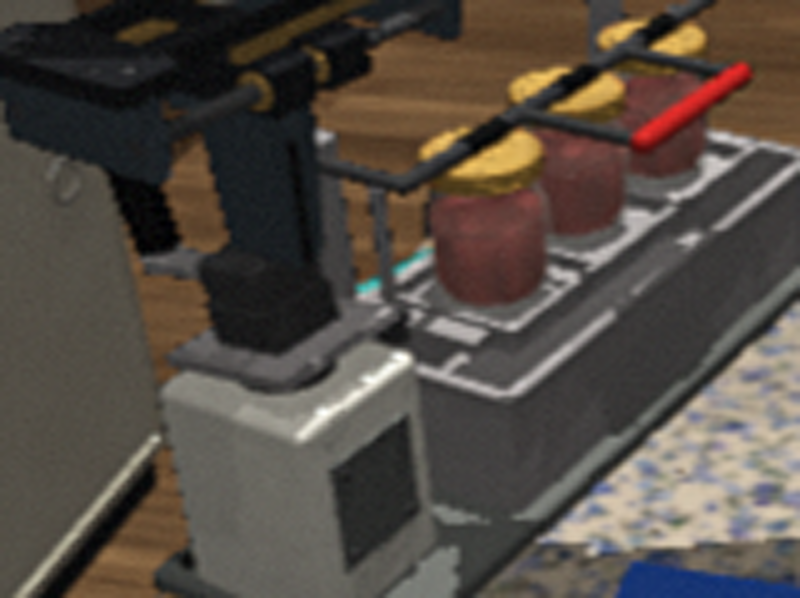

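```bash
python3 - <<'E'
from plan import *
c=load(); c['z']=195.3; json.dump(c,open('cmd.json','w'))
plan([dict(z=265),dict(x=629,y=338)])
E
```

```text
slide [-6.97, 0.0, 0.0] turn [np.float64(-0.0), 0, 0] rows>= 2 -> {'x': np.float64(549.0), 'y': np.float64(344.5), 'z': np.float64(265.0), 'a': np.float64(85.0)}
slide [-6.97, 0.05, 8.03] turn [np.float64(-0.0), 0, 0] rows>= 2 -> {'x': np.float64(629.0), 'y': np.float64(338.0), 'z': np.float64(265.0), 'a': np.float64(85.0)}
```

>>> arm_command --slide '[[-3,0,0],[-7,0,0],[-7,0,4],[-7,0,8],[-7,0,8],[-7,0,8],[-7,0,8],[-7,0,8]]' --turn '[[0,0,0],[0,0,0],[0,0,0],[0,0,0],[0,0,0],[0,0,0],[0,0,0],[0,0,0]]' --grip '[255,255,255,110,110,110,110,110]' --newtons 25

```text
time_s: 37.92
ee_pos: [628.5, 338.5, 266.5]
ee_rot: [50.4, 90.0, 45.5]
force: [-0.1, -0.3, -1.4]
gripper_width: 30.5
```

```bash
python3 - <<'E'
from seg import *
from plan import *
chk()
im,d,P=grab('wrist','w26');np.savez('/tmp/w26.npz',im=im,P=P,d=d); Z=P[...,2]
B=(abs(P[...,0]-580)<90)&(abs(P[...,1]-344)<60)
for lo,hi in ((137,156),(183,197),(207,235)):
    m=B&(Z>lo)&(Z<hi)
    if m.sum()>15:
        line(P,m,(lo,hi)); q=P[m]; k=np.linalg.lstsq(np.c_[q[:,:2],np.ones(len(q))],q[:,2],rcond=None)[0]; print(np.degrees(np.arctan(k[:2])))
E
```

```text
t 37.92 meas [628.5 338.5 266.5] a 85.05 xdir [ 0.  0. -1.] cmd {'x': 629.0, 'y': 338.0, 'z': 265.0, 'a': 85.0} F [-0.1 -0.3 -1.4] w 30.5 q [ 27.  30.  64.   0.  86. -58.]
(137, 156) 2998 [549.4 344.6] z 151.5 yaw 4.12 ext -38.5 36.8 rect [556.5 344.3] [66.2 69.7] 84.7
[-8.78403582  0.20731479]
(183, 197) 2013 [565.6 343.9] z 190.6 yaw 84.46 ext -57.8 21.2 rect [583.7 342. ] [35.9 79. ] 84.2
[-2.41073409 -0.61901644]
(207, 235) 544 [625.3 338.4] z 217.5 yaw 87.14 ext -11.9 8.6 rect [626.6 338.3] [20.  19.4] 40.8
[12.7454172   0.13435777]
```

View pics/w26.png

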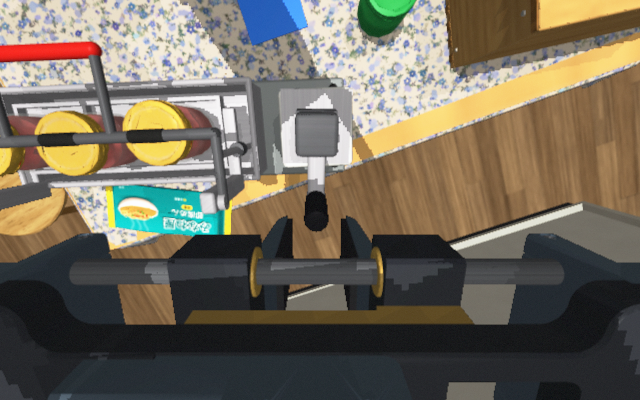

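>>> arm_command --slide '[[0,0,0],[2,0,0],[5,0,0],[7.7,0,0],[7.7,0,0],[7.7,0,0],[7.7,0,0],[7.7,0,0],[7.7,0,0],[7.7,0,0],[7.7,0,0],[7.7,0,0]]' --turn '[[0,0,0],[0,0,0],[0,0,0],[0,0,0],[0,0,0],[0,0,0],[0,0,0],[0,0,0],[0,0,0],[0,0,0],[0,0,0],[0,0,0]]' --grip '[110,110,110,110,110,110,255,255,255,255,255,255]' --newtons 25

```text
time_s: 38.97
ee_pos: [629.6, 338.4, 189.6]
ee_rot: [23.4, 89.9, 18.4]
force: [0.2, -0.6, 1.4]
gripper_width: 19.6
```

```bash
python3 - <<'E'
from plan import *
chk()
E
```

```text
t 38.97 meas [629.6 338.4 189.6] a 85.03 xdir [ 0.001  0.    -1.   ] cmd {'x': 629.0, 'y': 338.0, 'z': 265.0, 'a': 85.0} F [ 0.2 -0.6  1.4] w 19.6 q [ 27.  32.  72.  -0.  76. -58.]
```

>>> arm_command --slide '[[-0.3,0,-0.2],[-0.6,0,-0.5],[-0.9,0,-0.8],[-1.1,0,-1.0],[-1.1,0,-1.0],[-1.1,0,-1.0]]' --turn '[[0,0,0],[0,0,0],[0,0,0],[0,0,0],[0,0,0],[0,0,0]]' --grip '[255,255,255,255,255,255]'

```text
time_s: 39.47
ee_pos: [619.3, 339.1, 200.2]
ee_rot: [-3.3, 90.0, -8.3]
force: [2.7, -1.1, -1.9]
gripper_width: 19.4
```

```bash
python3 - <<'E'
from seg import *
from plan import *
chk()
def tilt(n):
    im,d,P=grab('wrist',n); Z=P[...,2]
    B=(abs(P[...,0]-545)<50)&(abs(P[...,1]-344)<40)
    m=B&(Z>134)&(Z<160)
    line(P,m,'foot'); q=P[m]; k=np.linalg.lstsq(np.c_[q[:,:2],np.ones(len(q))],q[:,2],rcond=None)[0]; print('tilt',np.degrees(np.arctan(k[:2])),'foot top z at axis',k@[558,344.4,1])
    m=B&(Z>180)&(Z<200); line(P,m,'hubtop'); 
tilt('w27')
grab('side','s27')
c=cv2.resize(cv2.imread('pics/s27.png')[140:270,180:340],None,fx=5,fy=4.6,interpolation=cv2.INTER_CUBIC); cv2.imwrite('pics/s27c.png',c)
E
```

```text
t 39.47 meas [619.3 339.1 200.2] a 85.03 xdir [ 0.001 -0.    -1.   ] cmd {'x': 629.0, 'y': 338.0, 'z': 265.0, 'a': 85.0} F [ 2.7 -1.1 -1.9] w 19.4 q [ 28.  31.  72.  -0.  77. -57.]
foot 4723 [550.5 345.1] z 149.0 yaw -2.99 ext -34.2 34.1 rect [556.2 344.6] [66.3 69.2] 85.0
tilt [ 0.1506077 -0.0644455] foot top z at axis 148.99848938788293
hubtop 4073 [559.7 344.3] z 190.6 yaw 84.9 ext -35.8 21.4 rect [566.9 343.6] [36.1 57.1] 85.1
```

View pics/s27c.png

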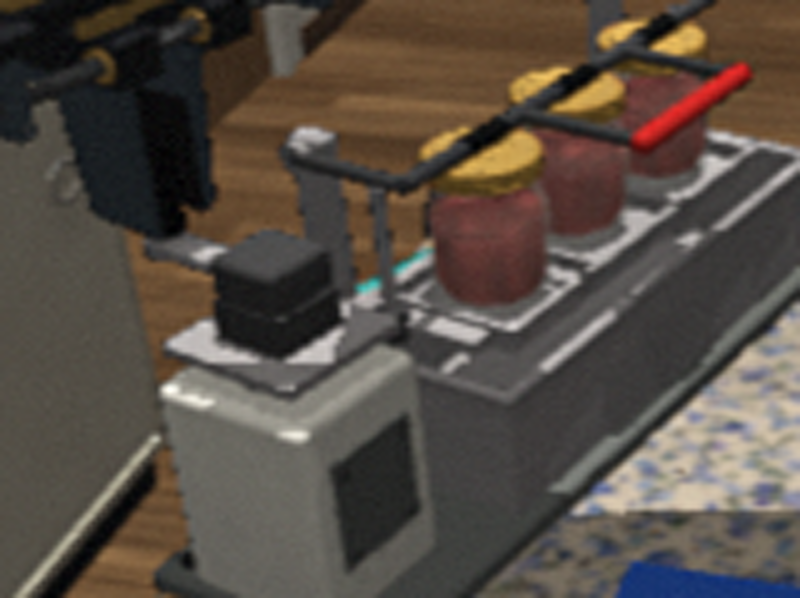

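View pics/w27.png

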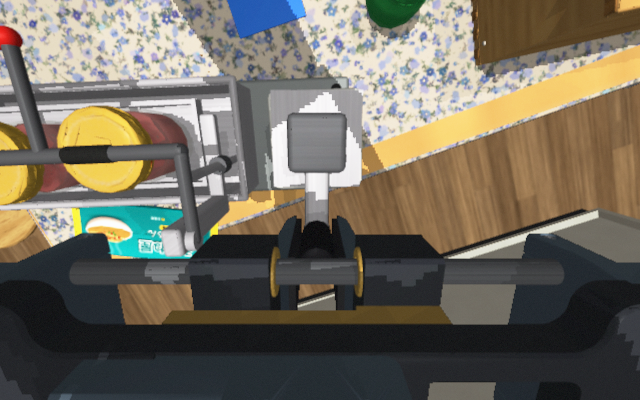

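>>> arm_command --slide '[[0.2,0,0],[0.4,0,0],[0.4,0,0],[0.4,0,0]]' --turn '[[0,0,0],[0,0,0],[0,0,0],[0,0,0]]' --grip '[255,255,255,255]'

```text
time_s: 39.9
ee_pos: [620.4, 339.5, 198.6]
ee_rot: [31.0, 89.7, 26.0]
force: [3.3, -1.2, 7.1]
gripper_width: 19.6
```

```bash
cat >> seg.py <<'E'
def tilt(n):
    im,d,P=grab('wrist',n); Z=P[...,2]
    B=(abs(P[...,0]-545)<50)&(abs(P[...,1]-344)<40)
    m=B&(Z>134)&(Z<160)
    line(P,m,'foot'); q=P[m]; k=np.linalg.lstsq(np.c_[q[:,:2],np.ones(len(q))],q[:,2],rcond=None)[0]; print('tilt',np.degrees(np.arctan(k[:2])),'foot top z at axis',k@[558,344.4,1])
    m=B&(Z>180)&(Z<200); line(P,m,'hubtop')
E
python3 - <<'E'
from seg import *
from plan import *
chk(); tilt('w28')
E
```

```text
t 39.9 meas [620.4 339.5 198.6] a 85.01 xdir [ 0.004  0.002 -1.   ] cmd {'x': 629.0, 'y': 338.0, 'z': 265.0, 'a': 85.0} F [ 3.3 -1.2  7.1] w 19.6 q [ 28.  31.  72.  -0.  76. -57.]
foot 4904 [549.6 345.2] z 148.9 yaw -9.12 ext -34.6 35.9 rect [556.2 344.6] [66.2 70. ] 85.3
tilt [-1.06394676  0.10656157] foot top z at axis 148.74601384290565
hubtop 3890 [558.9 344.3] z 190.4 yaw 85.23 ext -36.0 19.9 rect [567.  343.8] [35.9 55.8] 86.5
```

>>> arm_command --slide '[[-0.2,0,0],[-0.2,0,0.2],[-0.2,0,0.3],[-0.1,0,0.3],[-0.1,0,0],[-0.1,0,-0.3],[0,0,-0.3],[0,0.3,-0.2],[0,-0.3,-0.2],[0,0,0],[-0.2,0,-0.1],[-0.4,0,-0.1],[-0.4,0,-0.1]]' --turn '[[0,0,0],[0,0,0],[0,0,0],[0,0,0],[0,0,0],[0,0,0],[0,0,0],[0,0,0],[0,0,0],[0,0,0],[0,0,0],[0,0,0],[0,0,0]]' --grip '[255,255,255,255,255,255,255,255,255,255,255,255,255]'

```text
time_s: 41.03
ee_pos: [619.3, 339.0, 199.7]
ee_rot: [-9.3, 89.9, -14.3]
force: [6.0, -1.2, 1.8]
gripper_width: 19.2
```

```bash
python3 - <<'E'
from seg import *
from plan import *
chk(); tilt('w29')
E
```

```text
t 41.03 meas [619.3 339.  199.7] a 85.03 xdir [ 0.002 -0.001 -1.   ] cmd {'x': 629.0, 'y': 338.0, 'z': 265.0, 'a': 85.0} F [ 6.  -1.2  1.8] w 19.2 q [ 28.  31.  72.  -0.  77. -57.]
foot 4801 [549.9 345.1] z 148.8 yaw 0.99 ext -37.0 35.6 rect [556.1 344.8] [66.4 69.7] 84.9
tilt [-0.11599172 -0.08929379] foot top z at axis 148.8170160611543
hubtop 4050 [559.4 344.5] z 190.4 yaw 84.26 ext -36.1 21.2 rect [566.9 343.8] [36.1 57.2] 84.8
```

>>> arm_command --slide '[[0,-0.04,0.02],[0,-0.08,0.03],[0,-0.11,0.03],[0,-0.15,0.02],[0,-0.18,0.01],[0,-0.2,0],[0,-0.23,-0.02],[0,-0.25,-0.04],[0,-0.27,-0.07],[0,-0.28,-0.1],[0,-0.29,-0.13],[0,-0.3,-0.16],[0,-0.3,-0.18],[0,-0.3,-0.18],[0,-0.3,-0.18]]' --turn '[[0.12,0,0],[0.24,0,0],[0.36,0,0],[0.48,0,0],[0.6,0,0],[0.72,0,0],[0.84,0,0],[0.96,0,0],[1.08,0,0],[1.2,0,0],[1.32,0,0],[1.44,0,0],[1.571,0,0],[1.571,0,0],[1.571,0,0]]' --grip '[255,255,255,255,255,255,255,255,255,255,255,255,255,255,255]'

```text
time_s: 42.33
ee_pos: [616.4, 336.3, 199.8]
ee_rot: [33.1, 90.0, -61.7]
force: [3.5, -1.6, 1.4]
gripper_width: 19.2
```

```bash
python3 - <<'E'
from seg import *
from plan import *
chk(); 
im,d,P=grab('wrist','w30');
grab('side','s30'); print(np.round(env.state()['torque'],2))
c=cv2.resize(cv2.imread('pics/s30.png')[110:270,180:360],None,fx=4.4,fy=3.7,interpolation=cv2.INTER_CUBIC); cv2.imwrite('pics/s30c.png',c)
Z=P[...,2]; B=(abs(P[...,0]-560)<50)&(abs(P[...,1]-344)<45)
m=B&(Z>143)&(Z<156);line(P,m,'foot'); q=P[m]; k=np.linalg.lstsq(np.c_[q[:,:2],np.ones(len(q))],q[:,2],rcond=None)[0]; print('tilt',np.degrees(np.arctan(k[:2])))
line(P,B&(Z>186)&(Z<196),'hub')
E
```

```text
t 42.33 meas [616.4 336.3 199.8] a -4.82 xdir [ 0. -0. -1.] cmd {'x': 629.0, 'y': 338.0, 'z': 265.0, 'a': 85.0} F [ 3.5 -1.6  1.4] w 19.2 q [28. 31. 73. -0. 77. 33.]
[-0.28 -0.81 -0.04]
foot 2704 [562. 366.] z 149.0 yaw 78.41 ext -33.8 39.5 rect [558.1 361.4] [33.9 70.5] 84.6
tilt [-0.16116301 -1.36333373]
hub 1563 [560.  354.1] z 190.6 yaw 87.04 ext -49.9 20.1 rect [574.3 352.2] [70.4 24.6] 1.1
```

View pics/s30c.png

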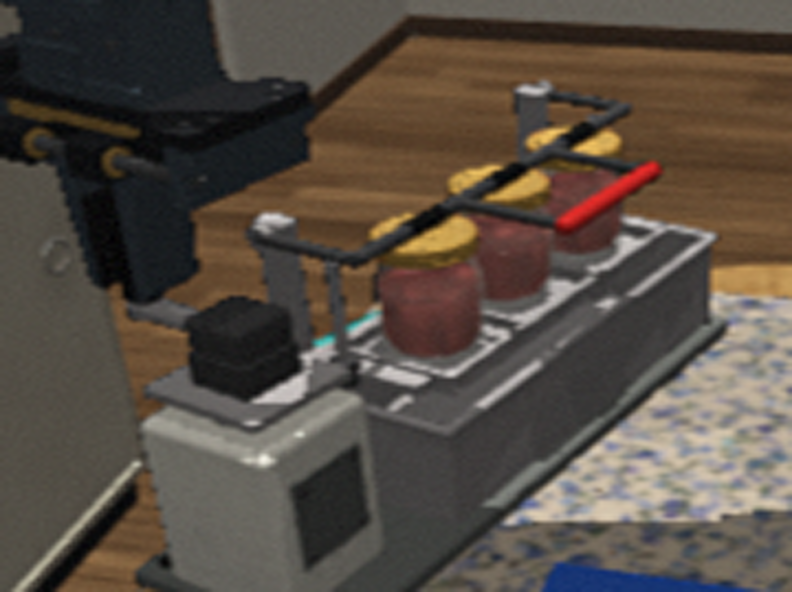

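View pics/w30.png

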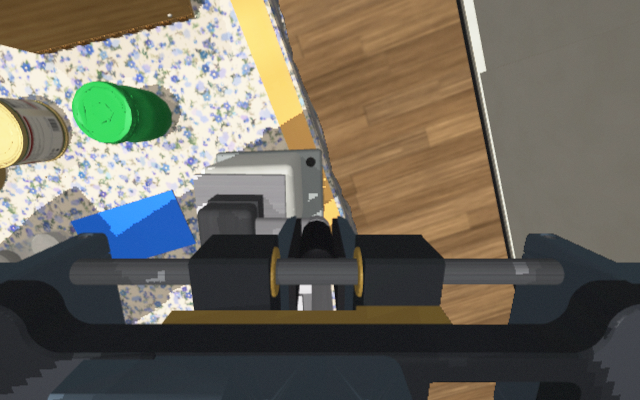

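```bash
python3 -c "
import math
print([[0,round(6*(math.cos(math.radians(9*k))-1),2),round(6*math.sin(math.radians(9*k)),2)] for k in range(1,21)])"
```

```text
[[0, -0.07, 0.94], [0, -0.29, 1.85], [0, -0.65, 2.72], [0, -1.15, 3.53], [0, -1.76, 4.24], [0, -2.47, 4.85], [0, -3.28, 5.35], [0, -4.15, 5.71], [0, -5.06, 5.93], [0, -6.0, 6.0], [0, -6.94, 5.93], [0, -7.85, 5.71], [0, -8.72, 5.35], [0, -9.53, 4.85], [0, -10.24, 4.24], [0, -10.85, 3.53], [0, -11.35, 2.72], [0, -11.71, 1.85], [0, -11.93, 0.94], [0, -12.0, 0.0]]
```

>>> arm_command --slide '[[0,0.15,0],[0,0.15,0],[0,0.15,0]]' --turn '[[0,0,0],[0,0,0],[0,0,0]]' --grip '[255,255,255]'

```text
time_s: 42.68
ee_pos: [616.8, 336.4, 199.5]
ee_rot: [-79.7, 89.9, -174.6]
force: [-0.6, 0.0, 0.4]
gripper_width: 19.6
```

>>> arm_command --slide '[[0,-0.07,0.94],[0,-0.29,1.85],[0,-0.65,2.72],[0,-1.15,3.53],[0,-1.76,4.24],[0,-2.47,4.85],[0,-3.28,5.35],[0,-4.15,5.71],[0,-5.06,5.93],[0,-6.0,6.0]]' --turn '[[0,0,0],[0,0,0],[0,0,0],[0,0,0],[0,0,0],[0,0,0],[0,0,0],[0,0,0],[0,0,0],[0,0,0]]' --grip '[255,255,255,255,255,255,255,255,255,255]'

```text
time_s: 43.52
ee_pos: [551.4, 281.4, 199.5]
ee_rot: [-65.6, 90.0, -160.6]
force: [2.8, 3.2, -3.9]
gripper_width: 19.5
```

```bash
python3 - <<'E'
from seg import *
from plan import *
chk(); 
im,d,P=grab('wrist','w31');
grab('side','s31'); print(np.round(env.state()['torque'],2))
c=cv2.resize(cv2.imread('pics/s31.png')[110:270,180:360],None,fx=4.4,fy=3.7,interpolation=cv2.INTER_CUBIC); cv2.imwrite('pics/s31c.png',c)
Z=P[...,2]; B=(abs(P[...,0]-560)<50)&(abs(P[...,1]-344)<45)
m=B&(Z>143)&(Z<156);line(P,m,'foot'); q=P[m]; k=np.linalg.lstsq(np.c_[q[:,:2],np.ones(len(q))],q[:,2],rcond=None)[0]; print('tilt',np.degrees(np.arctan(k[:2])))
line(P,B&(Z>186)&(Z<196),'hub')
E
```

```text
t 43.52 meas [551.4 281.4 199.5] a -4.99 xdir [-0.001 -0.    -1.   ] cmd {'x': 629.0, 'y': 338.0, 'z': 265.0, 'a': 85.0} F [ 2.8  3.2 -3.9] w 19.5 q [26. 23. 86.  0. 71. 31.]
[-0.06 -0.08  0.01]
foot 4817 [558.6 350.5] z 148.9 yaw 85.3 ext -33.9 33.6 rect [558.2 344.3] [70.1 66.4] 83.8
tilt [0.19339309 0.28029593]
hub 3513 [558.  344.4] z 190.7 yaw -22.53 ext -49.3 20.7 rect [556.9 329.9] [64.6 35.9] 84.9
```

View pics/s31c.png

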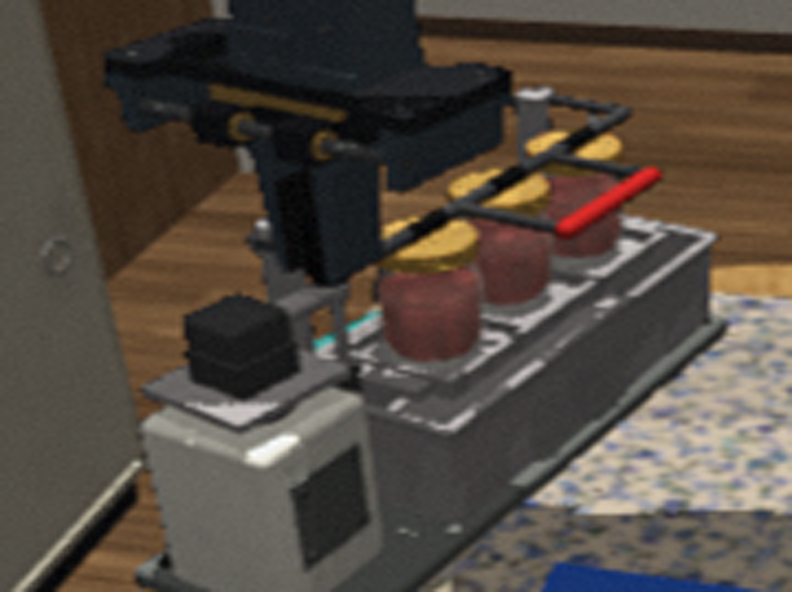

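View pics/w31.png

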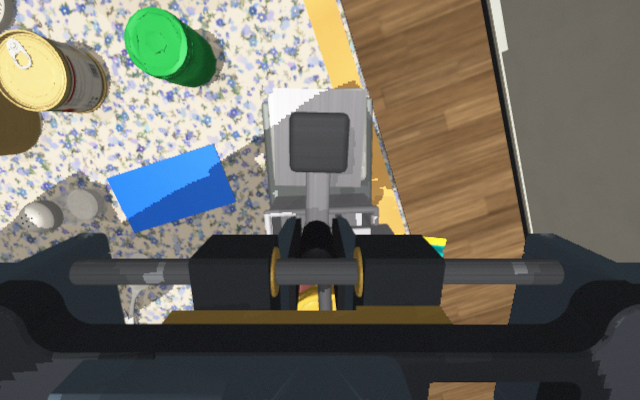

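>>> arm_command --slide '[[0,-0.94,-0.07],[0,-1.85,-0.29],[0,-2.72,-0.65],[0,-3.53,-1.15],[0,-4.24,-1.76],[0,-4.85,-2.47],[0,-5.35,-3.28],[0,-5.71,-4.15],[0,-5.93,-5.06],[0,-6,-6],[0,-5.93,-6.94],[0,-5.71,-7.85],[0,-5.35,-8.72],[0,-4.85,-9.53],[0,-4.24,-10.24],[0,-3.53,-10.85],[0,-2.72,-11.35],[0,-1.85,-11.71],[0,-0.94,-11.93],[0,0,-12]]' --turn '[[0,0,0],[0,0,0],[0,0,0],[0,0,0],[0,0,0],[0,0,0],[0,0,0],[0,0,0],[0,0,0],[0,0,0],[0,0,0],[0,0,0],[0,0,0],[0,0,0],[0,0,0],[0,0,0],[0,0,0],[0,0,0],[0,0,0],[0,0,0]]' --grip '[255,255,255,255,255,255,255,255,255,255,255,255,255,255,255,255,255,255,255,255]'

```text
time_s: 45.28
ee_pos: [563.2, 401.5, 199.8]
ee_rot: [-78.5, 89.9, -173.5]
force: [-1.9, -4.4, -0.1]
gripper_width: 19.7
```

```bash
cat >> seg.py <<'E'
def wcheck(n):
    from plan import chk
    chk(); im,d,P=grab('wrist',n); grab('side',n.replace('w','s'))
    Z=P[...,2]; B=(abs(P[...,0]-560)<50)&(abs(P[...,1]-344)<45)
    m=B&(Z>143)&(Z<156)
    if m.sum()>50:
        line(P,m,'foot'); q=P[m]; k=np.linalg.lstsq(np.c_[q[:,:2],np.ones(len(q))],q[:,2],rcond=None)[0]; print('tilt',np.degrees(np.arctan(k[:2])))
    c=cv2.resize(cv2.imread('pics/'+n.replace('w','s')+'.png')[110:270,180:360],None,fx=4.4,fy=3.7,interpolation=cv2.INTER_CUBIC); cv2.imwrite('pics/'+n.replace('w','s')+'c.png',c)
E
python3 -c "
from seg import *; wcheck('w32')"
```

```text
t 45.28 meas [563.2 401.5 199.8] a -4.98 xdir [-0.002 -0.    -1.   ] cmd {'x': 629.0, 'y': 338.0, 'z': 265.0, 'a': 85.0} F [-1.9 -4.4 -0.1] w 19.7 q [35. 30. 74.  0. 76. 39.]
```

View pics/s32c.png

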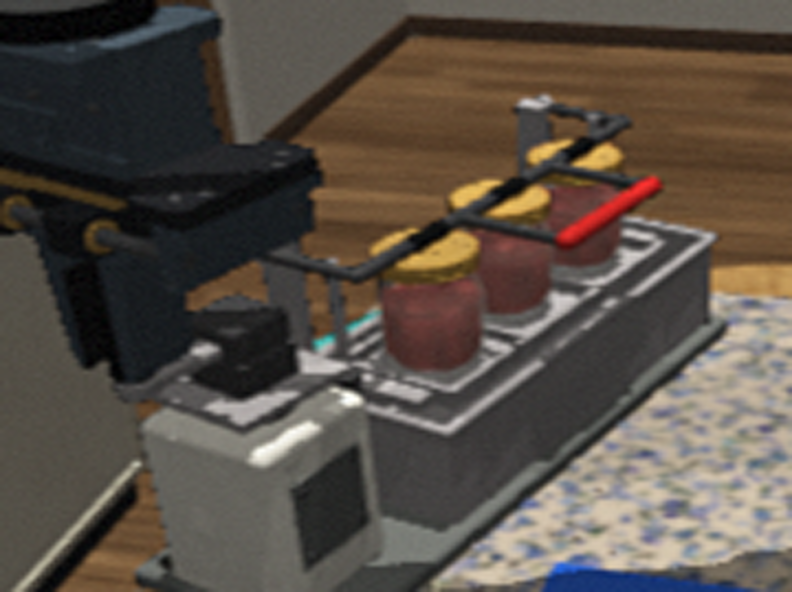

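Winding works; rack is dropping and crank stays on. Continuing.

>>> arm_command --slide '[[0,0.94,0.07],[0,1.85,0.29],[0,2.72,0.65],[0,3.53,1.15],[0,4.24,1.76],[0,4.85,2.47],[0,5.35,3.28],[0,5.71,4.15],[0,5.93,5.06],[0,6,6],[0,5.93,6.94],[0,5.71,7.85],[0,5.35,8.72],[0,4.85,9.53],[0,4.24,10.24],[0,3.53,10.85],[0,2.72,11.35],[0,1.85,11.71],[0,0.94,11.93],[0,0,12]]' --turn '[[0,0,0],[0,0,0],[0,0,0],[0,0,0],[0,0,0],[0,0,0],[0,0,0],[0,0,0],[0,0,0],[0,0,0],[0,0,0],[0,0,0],[0,0,0],[0,0,0],[0,0,0],[0,0,0],[0,0,0],[0,0,0],[0,0,0],[0,0,0]]' --grip '[255,255,255,255,255,255,255,255,255,255,255,255,255,255,255,255,255,255,255,255]'

```text
time_s: 47.05
ee_pos: [552.2, 281.5, 199.8]
ee_rot: [86.0, 89.9, -9.0]
force: [1.6, 3.6, -6.3]
gripper_width: 19.6
```

```bash
python3 -c "
from seg import *; wcheck('w33')"
```

```text
t 47.05 meas [552.2 281.5 199.8] a -4.99 xdir [ 0.001 -0.    -1.   ] cmd {'x': 629.0, 'y': 338.0, 'z': 265.0, 'a': 85.0} F [ 1.6  3.6 -6.3] w 19.6 q [26. 23. 86. -0. 71. 31.]
foot 4797 [558.7 350.3] z 148.9 yaw -78.57 ext -42.8 39.5 rect [558.2 344.2] [70.  66.3] 84.7
tilt [0.26578902 0.10152562]
```

>>> arm_command --slide '[[0,-0.94,-0.07],[0,-1.85,-0.29],[0,-2.72,-0.65],[0,-3.53,-1.15],[0,-4.24,-1.76],[0,-4.85,-2.47],[0,-5.35,-3.28],[0,-5.71,-4.15],[0,-5.93,-5.06],[0,-6,-6],[0,-5.93,-6.94],[0,-5.71,-7.85],[0,-5.35,-8.72],[0,-4.85,-9.53],[0,-4.24,-10.24],[0,-3.53,-10.85],[0,-2.72,-11.35],[0,-1.85,-11.71],[0,-0.94,-11.93],[0,0,-12]]' --turn '[[0,0,0],[0,0,0],[0,0,0],[0,0,0],[0,0,0],[0,0,0],[0,0,0],[0,0,0],[0,0,0],[0,0,0],[0,0,0],[0,0,0],[0,0,0],[0,0,0],[0,0,0],[0,0,0],[0,0,0],[0,0,0],[0,0,0],[0,0,0]]' --grip '[255,255,255,255,255,255,255,255,255,255,255,255,255,255,255,255,255,255,255,255]'

```text
time_s: 48.82
ee_pos: [563.3, 401.6, 199.8]
ee_rot: [-89.1, 89.9, 176.0]
force: [-1.9, -3.5, 1.1]
gripper_width: 19.4
```

>>> arm_command --slide '[[0,0.94,0.07],[0,1.85,0.29],[0,2.72,0.65],[0,3.53,1.15],[0,4.24,1.76],[0,4.85,2.47],[0,5.35,3.28],[0,5.71,4.15],[0,5.93,5.06],[0,6,6],[0,5.93,6.94],[0,5.71,7.85],[0,5.35,8.72],[0,4.85,9.53],[0,4.24,10.24],[0,3.53,10.85],[0,2.72,11.35],[0,1.85,11.71],[0,0.94,11.93],[0,0,12]]' --turn '[[0,0,0],[0,0,0],[0,0,0],[0,0,0],[0,0,0],[0,0,0],[0,0,0],[0,0,0],[0,0,0],[0,0,0],[0,0,0],[0,0,0],[0,0,0],[0,0,0],[0,0,0],[0,0,0],[0,0,0],[0,0,0],[0,0,0],[0,0,0]]' --grip '[255,255,255,255,255,255,255,255,255,255,255,255,255,255,255,255,255,255,255,255]'

```text
time_s: 50.48
ee_pos: [552.2, 281.5, 199.9]
ee_rot: [87.4, 89.9, -7.5]
force: [1.0, 3.7, -4.7]
gripper_width: 19.7
```

```bash
python3 -c "
from seg import *; wcheck('w34')"
```

```text
t 50.48 meas [552.2 281.5 199.9] a -4.99 xdir [ 0.001 -0.    -1.   ] cmd {'x': 629.0, 'y': 338.0, 'z': 265.0, 'a': 85.0} F [ 1.   3.7 -4.7] w 19.7 q [26. 23. 86. -0. 71. 31.]
foot 4803 [558.7 350.4] z 149.2 yaw -77.46 ext -43.5 39.9 rect [558.2 344.3] [69.7 66.4] 84.9
tilt [0.27562418 0.23298812]
```

View pics/s34c.png

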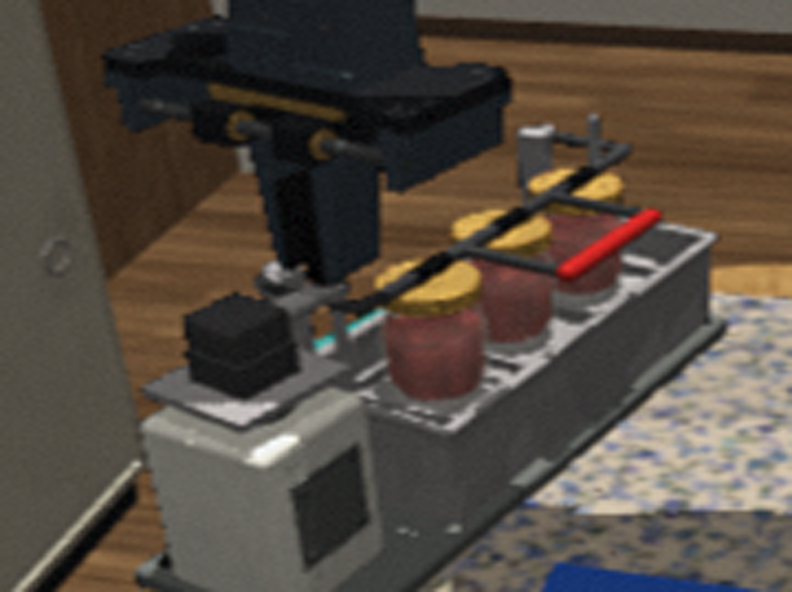

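>>> arm_command --slide '[[0,-0.94,-0.07],[0,-1.85,-0.29],[0,-2.72,-0.65],[0,-3.53,-1.15],[0,-4.24,-1.76],[0,-4.85,-2.47],[0,-5.35,-3.28],[0,-5.71,-4.15],[0,-5.93,-5.06],[0,-6,-6],[0,-5.93,-6.94],[0,-5.71,-7.85],[0,-5.35,-8.72],[0,-4.85,-9.53],[0,-4.24,-10.24],[0,-3.53,-10.85],[0,-2.72,-11.35],[0,-1.85,-11.71],[0,-0.94,-11.93],[0,0,-12]]' --turn '[[0,0,0],[0,0,0],[0,0,0],[0,0,0],[0,0,0],[0,0,0],[0,0,0],[0,0,0],[0,0,0],[0,0,0],[0,0,0],[0,0,0],[0,0,0],[0,0,0],[0,0,0],[0,0,0],[0,0,0],[0,0,0],[0,0,0],[0,0,0]]' --grip '[255,255,255,255,255,255,255,255,255,255,255,255,255,255,255,255,255,255,255,255]'

```text
time_s: 52.25
ee_pos: [563.3, 401.6, 199.8]
ee_rot: [-86.7, 89.9, 178.4]
force: [-1.7, -3.2, 1.2]
gripper_width: 19.3
```

>>> arm_command --slide '[[0,0.94,0.07],[0,1.85,0.29],[0,2.72,0.65],[0,3.53,1.15],[0,4.24,1.76],[0,4.85,2.47],[0,5.35,3.28],[0,5.71,4.15],[0,5.93,5.06],[0,6,6],[0,5.93,6.94],[0,5.71,7.85],[0,5.35,8.72],[0,4.85,9.53],[0,4.24,10.24],[0,3.53,10.85],[0,2.72,11.35],[0,1.85,11.71],[0,0.94,11.93],[0,0,12]]' --turn '[[0,0,0],[0,0,0],[0,0,0],[0,0,0],[0,0,0],[0,0,0],[0,0,0],[0,0,0],[0,0,0],[0,0,0],[0,0,0],[0,0,0],[0,0,0],[0,0,0],[0,0,0],[0,0,0],[0,0,0],[0,0,0],[0,0,0],[0,0,0]]' --grip '[255,255,255,255,255,255,255,255,255,255,255,255,255,255,255,255,255,255,255,255]'

```text
time_s: 53.92
ee_pos: [552.1, 281.5, 199.9]
ee_rot: [87.2, 89.9, -7.8]
force: [1.7, 3.7, -4.5]
gripper_width: 19.2
```

```bash
python3 -c "
from seg import *; wcheck('w35')"
```

```text
t 53.92 meas [552.1 281.5 199.9] a -4.99 xdir [ 0.001 -0.    -1.   ] cmd {'x': 629.0, 'y': 338.0, 'z': 265.0, 'a': 85.0} F [ 1.7  3.7 -4.5] w 19.2 q [26. 23. 86. -0. 71. 31.]
foot 4802 [558.7 350.4] z 149.2 yaw -79.26 ext -42.6 39.3 rect [558.1 344.2] [69.9 66.3] 84.7
tilt [0.27250661 0.20977559]
```

View pics/s35c.png

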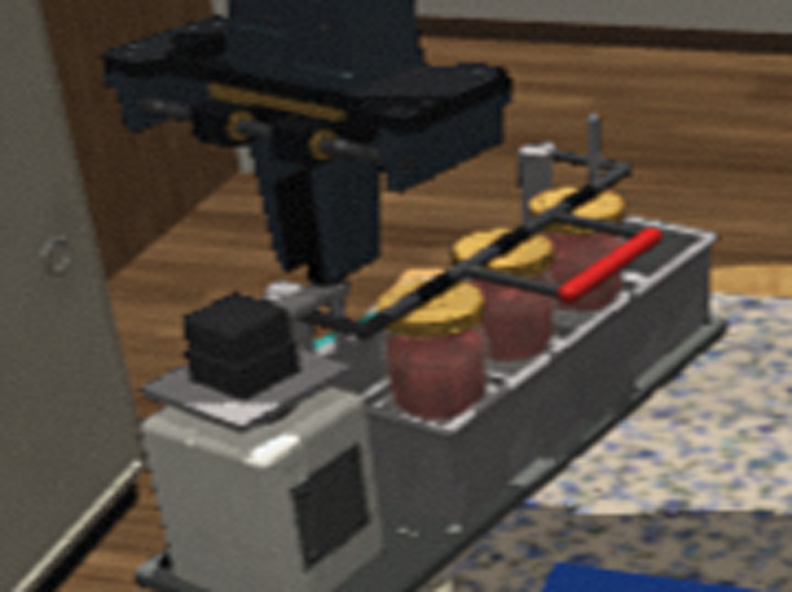

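>>> arm_command --slide '[[0,-0.94,-0.07],[0,-1.85,-0.29],[0,-2.72,-0.65],[0,-3.53,-1.15],[0,-4.24,-1.76],[0,-4.85,-2.47],[0,-5.35,-3.28],[0,-5.71,-4.15],[0,-5.93,-5.06],[0,-6,-6],[0,-5.93,-6.94],[0,-5.71,-7.85],[0,-5.35,-8.72],[0,-4.85,-9.53],[0,-4.24,-10.24],[0,-3.53,-10.85],[0,-2.72,-11.35],[0,-1.85,-11.71],[0,-0.94,-11.93],[0,0,-12]]' --turn '[[0,0,0],[0,0,0],[0,0,0],[0,0,0],[0,0,0],[0,0,0],[0,0,0],[0,0,0],[0,0,0],[0,0,0],[0,0,0],[0,0,0],[0,0,0],[0,0,0],[0,0,0],[0,0,0],[0,0,0],[0,0,0],[0,0,0],[0,0,0]]' --grip '[255,255,255,255,255,255,255,255,255,255,255,255,255,255,255,255,255,255,255,255]'

```text
time_s: 55.68
ee_pos: [563.3, 401.6, 199.8]
ee_rot: [-87.2, 89.9, 177.8]
force: [-0.8, -3.0, 1.1]
gripper_width: 19.2
```

>>> arm_command --slide '[[0,0.94,0.07],[0,1.85,0.29],[0,2.72,0.65],[0,3.53,1.15],[0,4.24,1.76],[0,4.85,2.47],[0,5.35,3.28],[0,5.71,4.15],[0,5.93,5.06],[0,6,6],[0,6,6]]' --turn '[[0,0,0],[0,0,0],[0,0,0],[0,0,0],[0,0,0],[0,0,0],[0,0,0],[0,0,0],[0,0,0],[0,0,0],[0,0,0]]' --grip '[255,255,255,255,255,255,255,255,255,255,255]'

```text
time_s: 56.6
ee_pos: [617.8, 334.2, 200.0]
ee_rot: [15.7, 90.0, -79.3]
force: [-2.0, 1.0, -0.3]
gripper_width: 19.6
```

```bash
python3 -c "
from seg import *; wcheck('w36')"
```

```text
t 56.6 meas [617.8 334.2 200. ] a -5.07 xdir [ 0.    -0.001 -1.   ] cmd {'x': 629.0, 'y': 338.0, 'z': 265.0, 'a': 85.0} F [-2.   1.  -0.3] w 19.6 q [27. 31. 73. -0. 77. 33.]
foot 2744 [563.6 364.8] z 149.2 yaw 78.17 ext -33.9 39.1 rect [558.6 346.9] [61.5 70.7] 83.9
tilt [-0.34790475 -1.22582781]
```

View pics/s36c.png

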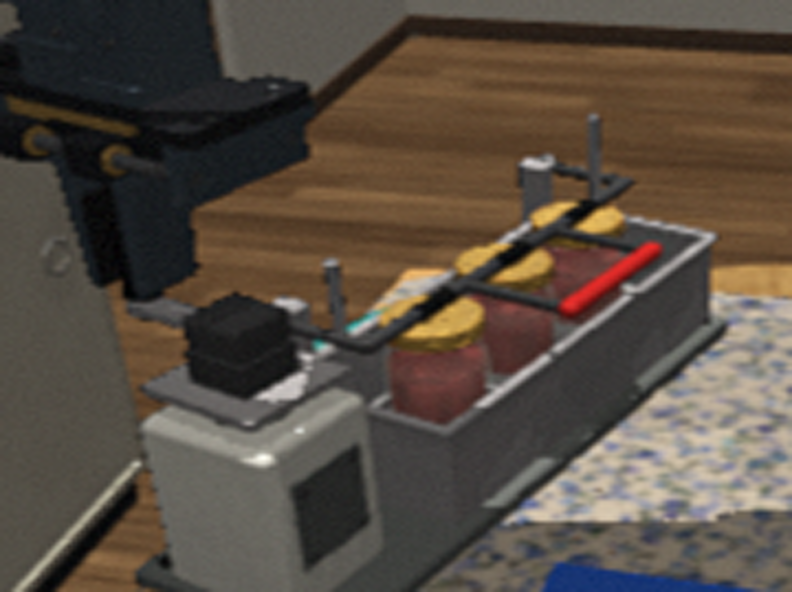

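View pics/w36.png

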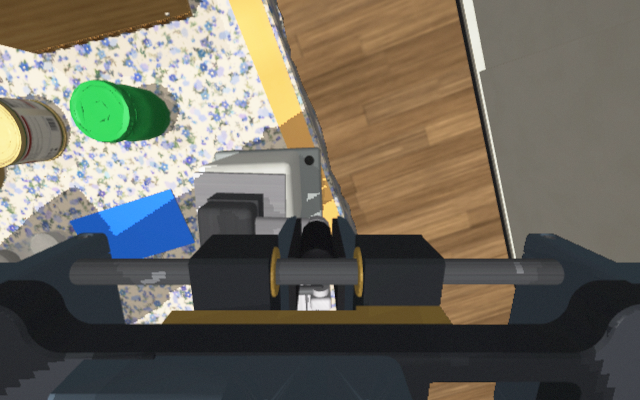

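>>> arm_command --slide '[[0,-0.01,0.31],[0,-0.03,0.63],[0,-0.07,0.94],[0,-0.13,1.25],[0,-0.13,1.25],[0,-0.13,1.25]]' --turn '[[0,0,0],[0,0,0],[0,0,0],[0,0,0],[0,0,0],[0,0,0]]' --grip '[255,255,255,255,255,255]'

```text
time_s: 57.2
ee_pos: [615.5, 323.8, 199.9]
ee_rot: [65.9, 90.0, -29.1]
force: [0.4, 0.9, -1.9]
gripper_width: 19.5
```

```bash
python3 -c "
from seg import *; wcheck('w37'); print(np.round(env.state()['torque'],2))"
```

```text
t 57.2 meas [615.5 323.8 199.9] a -4.99 xdir [ 0. -0. -1.] cmd {'x': 629.0, 'y': 338.0, 'z': 265.0, 'a': 85.0} F [ 0.4  0.9 -1.9] w 19.5 q [27. 30. 74. -0. 76. 32.]
foot 3032 [564.1 361.9] z 149.0 yaw 75.76 ext -34.9 37.9 rect [558.2 344.7] [65.8 70.4] 73.4
tilt [ 0.06285847 -0.14839764]
[ 0.1  -0.18 -0.01]
```

>>> arm_command --slide '[[0,-0.08,0.3],[0,-0.17,0.61],[0,-0.27,0.9],[0,-0.39,1.19],[0,-0.39,1.19],[0,-0.39,1.19]]' --turn '[[0,0,0],[0,0,0],[0,0,0],[0,0,0],[0,0,0],[0,0,0]]' --grip '[255,255,255,255,255,255]'

```text
time_s: 57.8
ee_pos: [611.1, 313.6, 200.1]
ee_rot: [145.5, 89.8, 50.5]
force: [2.4, 5.4, -3.9]
gripper_width: 19.3
```

```bash
python3 -c "
from seg import *; wcheck('w38'); print(np.round(env.state()['torque'],2))"
```

```text
t 57.8 meas [611.1 313.6 200.1] a -4.99 xdir [ 0.002  0.003 -1.   ] cmd {'x': 629.0, 'y': 338.0, 'z': 265.0, 'a': 85.0} F [ 2.4  5.4 -3.9] w 19.3 q [26. 29. 75.  0. 75. 31.]
foot 3479 [564.6 356.8] z 149.1 yaw 61.35 ext -36.0 36.0 rect [558.1 344.4] [66.4 70.3] 63.4
tilt [0.64568691 0.64984717]
[ 1.02 -0.78  0.04]
```

>>> arm_command --slide '[[0,-0.13,0.26],[0,-0.27,0.52],[0,-0.41,0.77],[0,-0.41,0.77],[0,-0.41,0.77],[0,-0.41,0.77]]' --turn '[[0,0,0],[0,0,0],[0,0,0],[0,0,0],[0,0,0],[0,0,0]]' --grip '[255,255,255,255,255,255]'

```text
time_s: 58.4
ee_pos: [607.5, 307.6, 200.2]
ee_rot: [141.5, 89.6, 46.5]
force: [5.0, 8.6, -4.4]
gripper_width: 19.7
```

```bash
python3 -c "
from seg import *; wcheck('w39'); print(np.round(env.state()['torque'],2))"
```

```text
t 58.4 meas [607.5 307.6 200.2] a -4.98 xdir [ 0.005  0.006 -1.   ] cmd {'x': 629.0, 'y': 338.0, 'z': 265.0, 'a': 85.0} F [ 5.   8.6 -4.4] w 19.7 q [26. 28. 77.  0. 75. 31.]
foot 3668 [564.8 354.9] z 149.3 yaw 54.52 ext -37.1 35.7 rect [557.9 344.2] [66.8 70.5] 57.2
tilt [1.0453264  1.06725252]
[ 1.62 -1.26 -0.01]
```

View pics/w39.png

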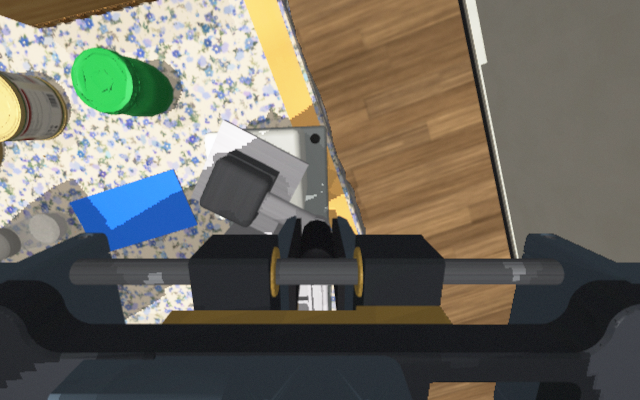

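View pics/s39c.png

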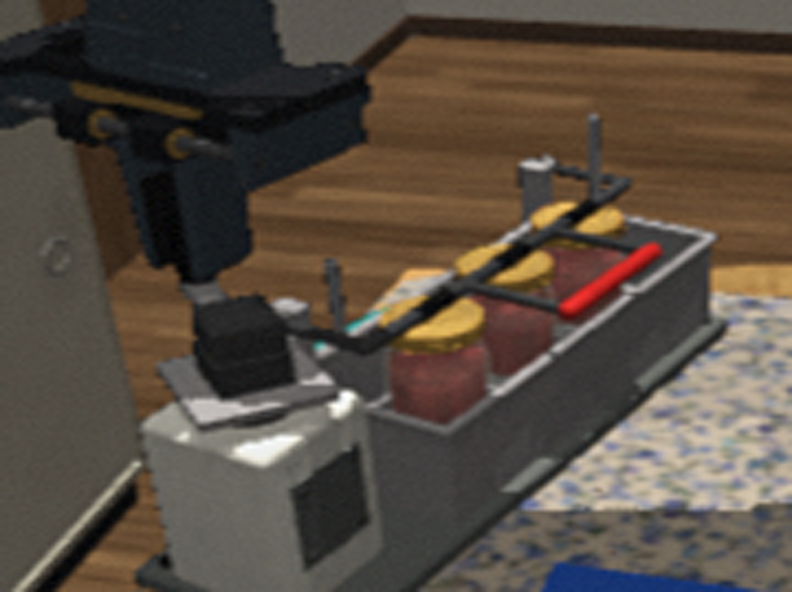

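```bash
python3 - <<'E'
from seg import *
D=np.load('/tmp/side0.npz')
im,d,P=grab('side')
for n,(I,Q) in (('t0',(D['im'],D['P'])),('now',(im,P))):
    m=redm(I)&(Q[...,0]>440)&(Q[...,0]<520)&(Q[...,2]>100)&(Q[...,1]<200)
    q=Q[m]; print(n,len(q),np.nanmedian(q,0).round(1),np.nanpercentile(q[:,2],[5,95]).round(1))
im,d,P=grab('top','t39')
lids(im,P,90,140)
m=redm(im)&(P[...,0]>440)&(P[...,0]<520)&(P[...,2]>90); 
if m.sum()>10: line(P,m,'redtop')
E
```

```text
t0 112 [475.9 133.8 185.8] [182.5 188.1]
now 118 [476.4 136.2 125.8] [121.9 127.9]
redtop 72 [476.9 108.6] z 127.4 yaw -1.16 ext -29.6 26.8 rect [476.8 107.2] [56.4  7.7] 87.4
```

>>> arm_command --slide '[[0,0.14,-0.25],[0,0.27,-0.5],[0,0.41,-0.77],[0,0.52,-1.06],[0,0.62,-1.35],[0,0.62,-1.35],[0,0.62,-1.35]]' --turn '[[0,0,0],[0,0,0],[0,0,0],[0,0,0],[0,0,0],[0,0,0],[0,0,0]]' --grip '[255,255,255,255,255,255,255]'

```text
time_s: 59.18
ee_pos: [613.2, 317.7, 200.0]
ee_rot: [33.3, 90.0, -61.7]
force: [1.5, 1.2, -1.2]
gripper_width: 19.2
```

```bash
python3 - <<'E'
from seg import *; wcheck('w40'); print(np.round(env.state()['torque'],2))
im,d,P=grab('side')
m=redm(im)&(P[...,0]>440)&(P[...,0]<520)&(P[...,2]>100)&(P[...,1]<200); print(np.nanmedian(P[m],0).round(1))
E
```

```text
t 59.18 meas [613.2 317.7 200. ] a -4.99 xdir [ 0.    -0.001 -1.   ] cmd {'x': 629.0, 'y': 338.0, 'z': 265.0, 'a': 85.0} F [ 1.5  1.2 -1.2] w 19.2 q [26. 30. 75. -0. 76. 31.]
foot 3293 [564.7 358.8] z 149.1 yaw 67.82 ext -34.8 35.9 rect [558.2 344.6] [66.4 70.7] 67.9
tilt [0.3119725 0.3048803]
[ 0.26 -0.54 -0.03]
[476.3 135.8 125.9]
```

>>> arm_command --slide '[[0,0,0],[0,0,0],[0,0,0],[-2,0,0],[-5,0,0],[-9,0,0],[-12,0,0],[-12,0,0],[-12,0,0]]' --turn '[[0,0,0],[0,0,0],[0,0,0],[0,0,0],[0,0,0],[0,0,0],[0,0,0],[0,0,0],[0,0,0]]' --grip '[165,165,165,165,165,165,165,165,165]' --newtons 40

```text
time_s: 60.08
ee_pos: [613.4, 318.1, 322.5]
ee_rot: [118.8, 89.7, 23.8]
force: [0.1, -0.2, -0.4]
gripper_width: 31.5
```

```bash
python3 - <<'E'
from seg import *
from plan import *
sync(); wcheck('w41')
plan([dict(x=548,y=346,z=320,a=68,abs=1)])
E
```

```text
t 60.08 meas [613.4 318.1 322.5] a -4.99 xdir [ 0.004  0.002 -1.   ] cmd {'x': 613.4, 'y': 318.1, 'z': 322.5, 'a': -5.0} F [ 0.1 -0.2 -0.4] w 31.5 q [26. 27. 61. -0. 91. 31.]
foot 1831 [555.6 348.4] z 149.6 yaw -87.71 ext -36.7 39.7 rect [557.3 343.3] [66.2 70. ] 84.5
tilt [-6.78970628  0.11338524]
slide [0.25, -6.76, -2.21] turn [np.float64(-1.274), 0, 0] rows>= 11 -> {'x': np.float64(548.0), 'y': np.float64(346.0), 'z': np.float64(320.0), 'a': np.float64(68.0)}
```

View pics/w41.png

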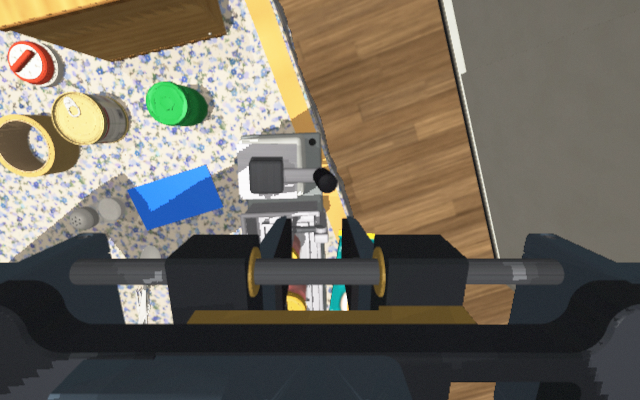

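```bash
python3 - <<'E'
from plan import *
sync(); plan([dict(x=556,y=344.5,z=310,a=84.7,abs=1)])
E
```

```text
slide [0.86, -5.85, -2.18] turn [np.float64(-1.565), 0, 0] rows>= 13 -> {'x': np.float64(556.0), 'y': np.float64(344.5), 'z': np.float64(310.0), 'a': np.float64(84.7)}
```

>>> arm_command --slide '[[0.8,-3,-1],[0.8,-5.9,-2.2],[0.8,-5.9,-2.2],[0.8,-5.9,-2.2],[0.8,-5.9,-2.2],[0.8,-5.9,-2.2],[0.8,-5.9,-2.2],[0.8,-5.9,-2.2],[0.8,-5.9,-2.2],[0.8,-5.9,-2.2],[0.8,-5.9,-2.2],[0.8,-5.9,-2.2],[0.8,-5.9,-2.2],[0.8,-5.9,-2.2],[0.8,-5.9,-2.2],[0.8,-5.9,-2.2]]' --turn '[[-1.565,0,0],[-1.565,0,0],[-1.565,0,0],[-1.565,0,0],[-1.565,0,0],[-1.565,0,0],[-1.565,0,0],[-1.565,0,0],[-1.565,0,0],[-1.565,0,0],[-1.565,0,0],[-1.565,0,0],[-1.565,0,0],[-1.565,0,0],[-1.565,0,0],[-1.565,0,0]]' --grip '[60,60,60,60,60,60,60,60,60,60,60,60,60,60,60,60]'

```text
time_s: 61.52
ee_pos: [555.8, 344.8, 310.7]
ee_rot: [-140.8, 89.9, -146.2]
force: [0.8, -1.0, 0.2]
gripper_width: 69.8
```

```bash
python3 - <<'E'
from seg import *
from plan import *
sync(); wcheck('w42')
im,d,P=grab('wrist'); Z=P[...,2]
B=(abs(P[...,0]-580)<90)&(abs(P[...,1]-344)<60)
m=B&(Z>183)&(Z<198)&(P[...,0]<585); line(P,m,'hubtop'); q=P[m]; k=np.linalg.lstsq(np.c_[q[:,:2],np.ones(len(q))],q[:,2],rcond=None)[0]; print('tilt',np.degrees(np.arctan(k[:2])))
circ(P,B&(Z>205)&(Z<235),'knob',20)
T=toolpose(); print(T[:3,:3].round(3).tolist())
E
```

```text
t 61.52 meas [555.8 344.8 310.7] a 84.59 xdir [-0.002 -0.001 -1.   ] cmd {'x': 555.8, 'y': 344.8, 'z': 310.7, 'a': 84.6} F [ 0.8 -1.   0.2] w 69.8 q [ 31.  24.  69.  -0.  88. -54.]
foot 1839 [546.3 344.1] z 151.0 yaw -3.88 ext -33.9 33.7 rect [556.  343.2] [66.1 69.6] 84.5
tilt [-6.50573695  0.20614057]
hubtop 1124 [559.  343.3] z 190.7 yaw 84.33 ext -19.2 16.5 rect [560.3 343. ] [35.9 35.7] 85.3
tilt [-2.64857153 -0.34792105]
[[-0.001, 0.093, 0.996], [-0.0, 0.996, -0.093], [-1.0, -0.001, -0.001]]
```

View pics/w42.png

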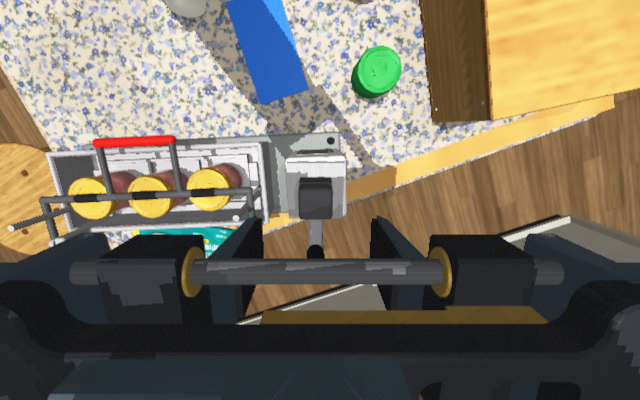

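>>> arm_command --slide '[[3,0,0.3],[6,-0.1,0.6],[8.77,-0.13,0.89],[8.77,-0.13,0.89],[8.77,-0.13,0.89],[11,-0.13,0.6],[13,-0.12,0.4],[14.77,-0.12,0.19],[14.77,-0.12,0.19],[14.77,-0.12,0.19],[14.77,-0.12,0.19],[14.77,-0.12,0.19]]' --turn '[[0,0.115,0],[0,0.115,0],[0,0.115,0],[0,0.115,0],[0,0.115,0],[0,0.115,0],[0,0.115,0],[0,0.115,0],[0,0.115,0],[0,0.115,0],[0,0.115,0],[0,0.115,0]]' --grip '[60,60,60,60,60,60,60,60,60,60,60,60]' --newtons 40

```text
time_s: 62.67
ee_pos: [559.1, 344.4, 166.8]
ee_rot: [178.7, 83.6, 173.4]
force: [-0.2, 0.4, 0.0]
gripper_width: 69.6
```

```bash
python3 - <<'E'
from seg import *
wcheck('w43')
E
```

```text
t 62.67 meas [559.1 344.4 166.8] a 84.69 xdir [-0.11   0.013 -0.994] cmd {'x': 555.8, 'y': 344.8, 'z': 310.7, 'a': 84.6} F [-0.2  0.4  0. ] w 69.6 q [ 29.  30.  78.   4.  76. -57.]
foot 4356 [539.  344.6] z 151.8 yaw -5.04 ext -33.1 33.3 rect [547.1 344. ] [66.2 51.2] 84.6
tilt [-6.36234029  0.16667736]
```

View pics/s43c.png

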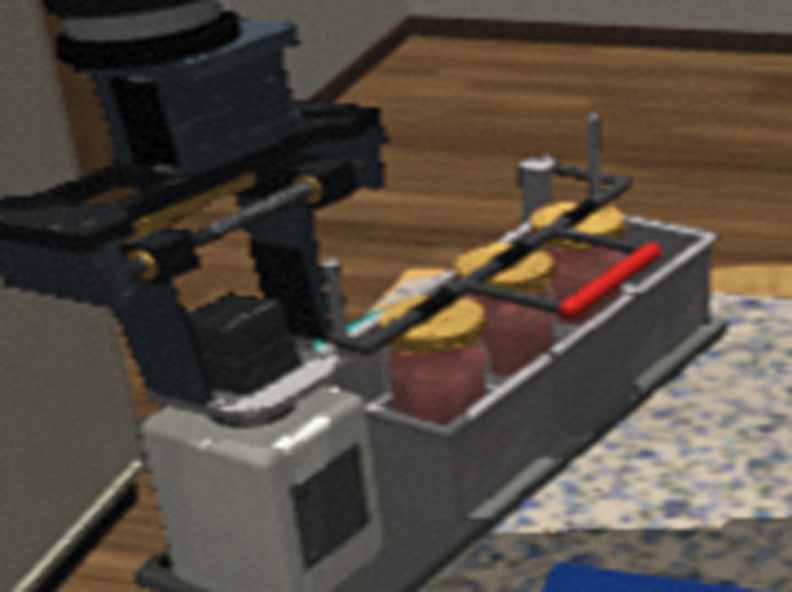

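View pics/w43.png

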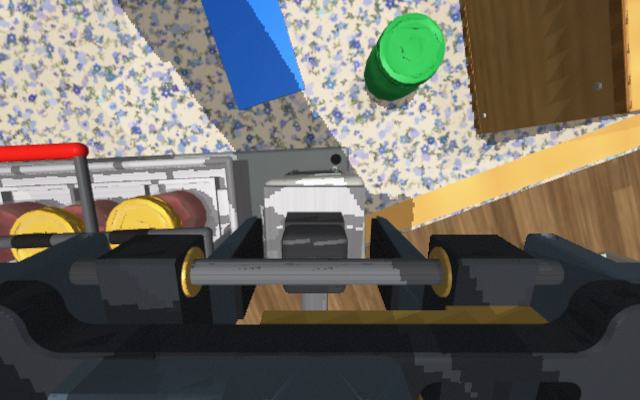

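>>> arm_command --slide '[[0,0,0],[0,0,0],[0,0,0],[0,0,0],[0,0,0],[0,0,0],[0,0,0],[-0.7,0,0],[-1.4,0,0],[-2.1,0,0],[-2.8,0,0],[-3.5,0,0],[-5,0,0],[-7,0,0],[-7,0,0],[-7,0,0],[-7,0,0]]' --turn '[[0,0,0],[0,0,0],[0,0,0],[0,0,0],[0,0,0],[0,0,0],[0,0,0],[0,0,0],[0,0,0],[0,0,0],[0,0,0],[0,0,0],[0,0,0],[0,-0.112,0],[0,-0.112,0],[0,-0.112,0],[0,-0.112,0]]' --grip '[255,255,255,255,255,255,255,255,255,255,255,255,255,255,255,255,255]' --newtons 40

```text
time_s: 64.18
ee_pos: [565.4, 342.9, 233.4]
ee_rot: [-174.5, 89.7, -179.8]
force: [0.2, 0.3, -3.4]
gripper_width: 35.8
```

```bash
python3 - <<'E'
from seg import *
from plan import *
wcheck('w44'); sync()
T=toolpose(); print(T[:3,:3].round(3).tolist())
im,d,P=grab('top','t44'); 
E
```

```text
t 64.18 meas [565.4 342.9 233.4] a 84.7 xdir [-0.005 -0.    -1.   ] cmd {'x': 555.8, 'y': 344.8, 'z': 310.7, 'a': 84.6} F [ 0.2  0.3 -3.4] w 35.8 q [ 30.  26.  76.   0.  78. -55.]
[[-0.006, 0.093, 0.996], [-0.001, 0.996, -0.093], [-1.0, -0.002, -0.006]]
```

View pics/s44c.png

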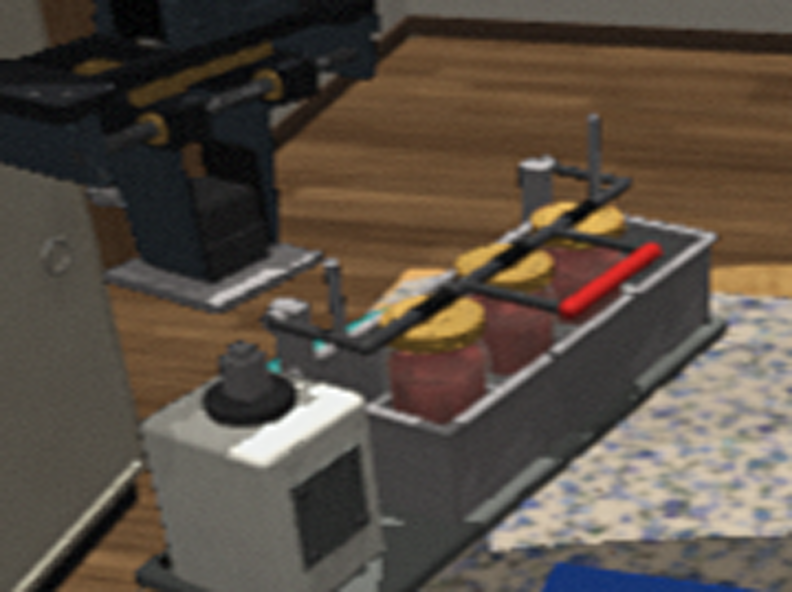

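View pics/w44.png

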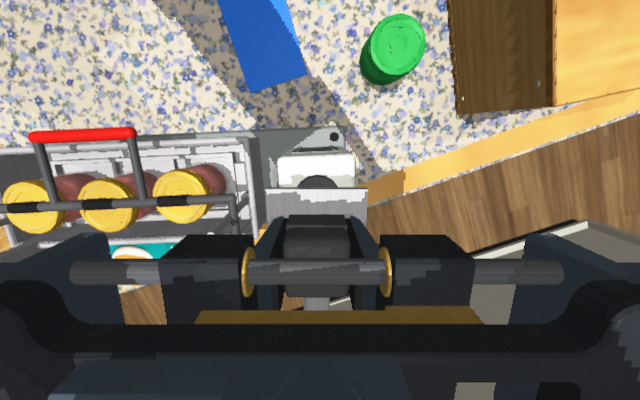

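```bash
python3 - <<'E'
from plan import *
sync(); plan([dict(x=340,y=284,z=200,a=102.2,abs=1)])
E
```

```text
slide [3.22, -7.93, -21.94] turn [np.float64(-0.306), 0, 0] rows>= 6 -> {'x': np.float64(340.0), 'y': np.float64(284.0), 'z': np.float64(200.0), 'a': np.float64(102.2)}
```

>>> arm_command --slide '[[0,-1,-3],[0,-2.5,-7],[0,-4,-11],[1,-5.5,-15],[2,-7,-19],[3.2,-7.9,-21.9],[3.2,-7.9,-21.9],[3.2,-7.9,-21.9],[3.2,-7.9,-21.9],[3.2,-7.9,-21.9],[3.2,-7.9,-21.9]]' --turn '[[-0.05,0,0],[-0.1,0,0],[-0.15,0,0],[-0.2,0,0],[-0.25,0,0],[-0.306,0,0],[-0.306,0,0],[-0.306,0,0],[-0.306,0,0],[-0.306,0,0],[-0.306,0,0]]' --grip '[255,255,255,255,255,255,255,255,255,255,255]'

```text
time_s: 65.25
ee_pos: [342.1, 285.4, 202.8]
ee_rot: [139.3, 89.9, 151.5]
force: [-0.2, 0.0, -2.1]
gripper_width: 35.8
```

```bash
python3 - <<'E'
from seg import *
from plan import *
chk()
im,d,P=grab('wrist','w45'); im2,d2,P2=grab('top','t45'); Z=P2[...,2]
h=cv2.cvtColor(im2,cv2.COLOR_RGB2HSV)
line(P2,(h[...,0]>100)&(h[...,0]<125)&(h[...,1]>150)&(Z<12)&(P2[...,0]>290)&(P2[...,0]<460),'mat')
T=toolpose(); print(T[:3,:3].round(3).tolist())
E
```

```text
t 65.25 meas [342.1 285.4 202.8] a 102.16 xdir [-0.002  0.001 -1.   ] cmd {'x': 340.0, 'y': 284.0, 'z': 200.0, 'a': 102.2} F [-0.2  0.  -2.1] w 35.8 q [ 38.   7. 107.   0.  65. -64.]
mat 141 [388.5 270.7] z 1.6 yaw -84.01 ext -98.0 48.6 rect [363.8 268.2] [147.   42.9] 3.4
[[-0.003, -0.211, 0.978], [0.001, 0.978, 0.211], [-1.0, 0.001, -0.002]]
```

View pics/w45.png

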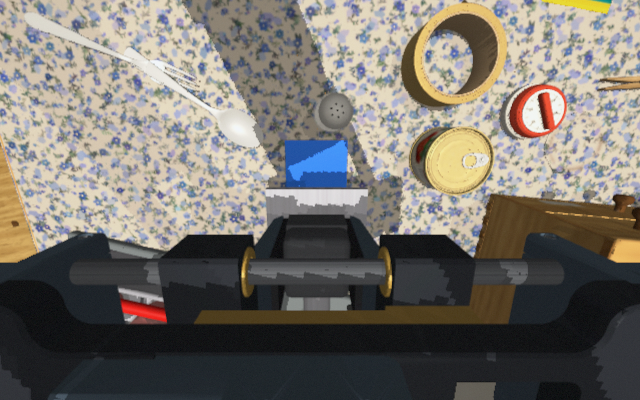

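>>> arm_command --slide '[[4,0,0],[8,0,0],[12,0,0],[15,0,0],[16.5,0,0],[17.2,0,0],[17.5,0,0],[17.8,0,0],[17.8,0,0],[17.8,0,0]]' --turn '[[0,0,0],[0,0,0],[0,0,0],[0,0,0],[0,0,0],[0,0,0],[0,0,0],[0,0,0],[0,0,0],[0,0,0]]' --grip '[255,255,255,255,255,255,255,255,255,255]'

```text
time_s: 66.18
ee_pos: [340.8, 285.3, 25.4]
ee_rot: [107.0, 89.9, 119.2]
force: [-0.4, 0.3, -2.8]
gripper_width: 35.6
```

```bash
python3 - <<'E'
from seg import *
from plan import *
chk()
im,d,P=grab('side','s46'); 
c=cv2.resize(cv2.imread('pics/s46.png')[190:320,260:420],None,fx=5,fy=4.6,interpolation=cv2.INTER_CUBIC); cv2.imwrite('pics/s46c.png',c)
E
```

```text
t 66.18 meas [340.8 285.3  25.4] a 102.21 xdir [-0.001  0.002 -1.   ] cmd {'x': 340.0, 'y': 284.0, 'z': 200.0, 'a': 102.2} F [-0.4  0.3 -2.8] w 35.6 q [ 38.  20. 121.   0.  38. -64.]
```

View pics/s46c.png

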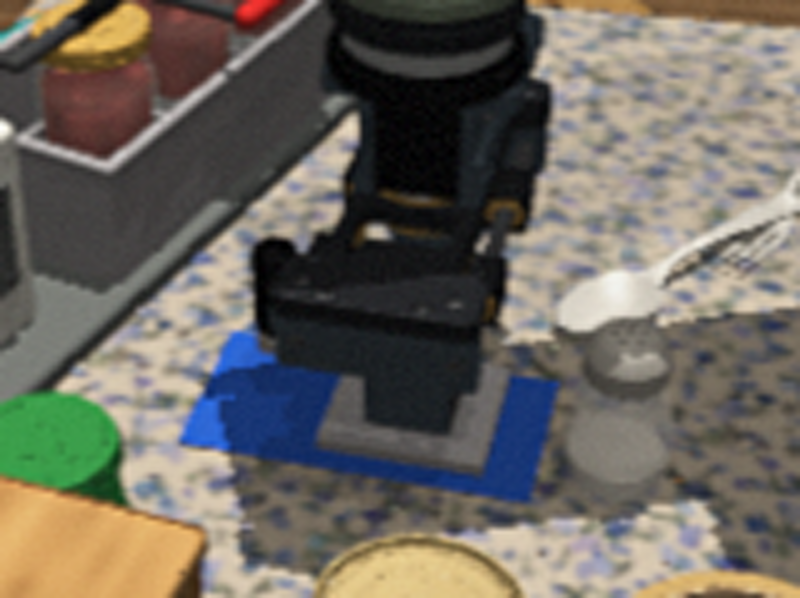

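>>> arm_command --slide '[[0.1,0,0],[0.2,0,0],[0.3,0,0],[0.3,0,0],[0.3,0,0]]' --turn '[[0,0,0],[0,0,0],[0,0,0],[0,0,0],[0,0,0]]' --grip '[255,255,255,255,255]'

```text
time_s: 66.65
ee_pos: [340.1, 284.9, 21.9]
ee_rot: [149.0, 89.9, 161.2]
force: [-0.9, -0.4, 4.2]
gripper_width: 36.1
```

>>> arm_command --slide '[[-0.05,0,0],[-0.05,0,0],[-0.05,0,0],[-0.05,0,0],[-2,0,0],[-6,0,0],[-10,0,0],[-14,0,0],[-18,0,0],[-18,0,0]]' --turn '[[0,0,0],[0,0,0],[0,0,0],[0,0,0],[0,0,0],[0,0,0],[0,0,0],[0,0,0],[0,0,0],[0,0,0]]' --grip '[90,90,90,90,90,90,90,90,90,90]'

```text
time_s: 67.48
ee_pos: [344.0, 287.4, 208.9]
ee_rot: [34.3, 89.2, 46.5]
force: [1.3, 0.7, 0.2]
gripper_width: 59.0
```

```bash
python3 - <<'E'
from seg import *
from plan import *
sync(); chk()
im,d,P=grab('wrist','w47'); crank(im,P,(abs(P[...,0]-350)<80)&(abs(P[...,1]-290)<60)&(P[...,0]>290))
plan([dict(x=340,y=40,z=330)])
E
```

```text
t 67.48 meas [344.  287.4 208.9] a 102.22 xdir [ 0.009  0.01  -1.   ] cmd {'x': 344.0, 'y': 287.4, 'z': 208.9, 'a': 102.2} F [1.3 0.7 0.2] w 59.0 q [ 38.   7. 107.   0.  65. -64.]
[314. 184.]
hub 913 [339.5 284.9] z 48.6 yaw 18.1 ext -19.4 18.9 rect [340.2 285. ] [35.3 35.9] 11.9
knob [314. 244.] 257 med [396.9 297.2  85.5] mec [398.4 297.5] 9.9
foot 1507 [333.7 283.2] z 6.9 yaw 13.94 ext -33.1 33.2 rect [340.1 284.9] [68.7 65.7] 11.8
slide [-12.11, -24.1, -5.63] turn [np.float64(-0.0), 0, 0] rows>= 7 -> {'x': np.float64(340.0), 'y': np.float64(40.0), 'z': np.float64(330.0), 'a': np.float64(102.2)}
```

View pics/w47.png

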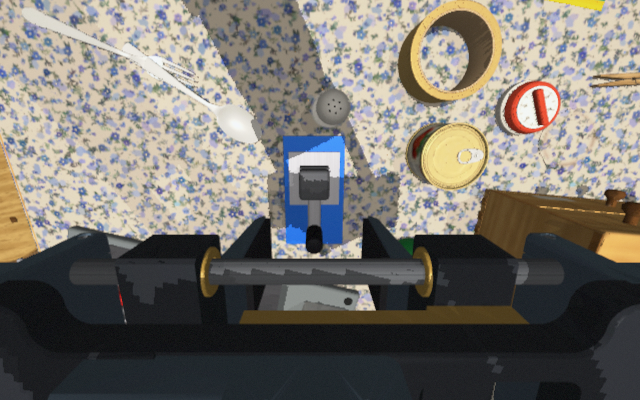

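Crank stands flat on the mat (hub 340,285). Retract and check everything.

>>> arm_command --slide '[[-4,0,0],[-8,0,0],[-12,-4,-1],[-12,-24,-5.6],[-12,-24,-5.6],[-12,-24,-5.6],[-12,-24,-5.6],[-12,-24,-5.6],[-12,-24,-5.6],[-12,-24,-5.6],[-12,-24,-5.6]]' --turn '[[0,0,0],[0,0,0],[0,0,0],[0,0,0],[0,0,0],[0,0,0],[0,0,0],[0,0,0],[0,0,0],[0,0,0],[0,0,0]]' --grip '[90,90,90,90,90,90,90,90,90,90,90]'

```text
time_s: 68.45
ee_pos: [336.6, 38.4, 320.5]
ee_rot: [155.1, 89.7, 167.2]
force: [0.0, -0.7, 0.4]
gripper_width: 59.0
```

```bash
python3 - <<'E'
from seg import *
from plan import *
chk()
im,d,P=grab('side','s48'); 
m=redm(im)&(P[...,0]>440)&(P[...,0]<520)&(P[...,2]>100)&(P[...,1]<200); print('red side',np.nanmedian(P[m],0).round(1))
im,d,P=grab('top','t48'); 
m=redm(im)&(P[...,0]>440)&(P[...,0]<520)&(P[...,2]>90); line(P,m,'redtop') if m.sum()>10 else None
lids(im,P,100,135)
circ(P,(P[...,2]>75)&(P[...,2]<95)&(P[...,0]<470)&(P[...,1]>100),'tall')
circ(P,(P[...,2]>48)&(P[...,2]<62)&(P[...,0]<330)&(P[...,1]>380),'tin')
c=cv2.resize(cv2.imread('pics/t48.png')[100:300,180:430],None,fx=3.2,fy=3,interpolation=cv2.INTER_CUBIC); cv2.imwrite('pics/t48c.png',c)
E
```

```text
t 68.45 meas [336.6  38.4 320.5] a 102.11 xdir [-0.005  0.001 -1.   ] cmd {'x': 340.0, 'y': 40.0, 'z': 330.0, 'a': 102.2} F [ 0.  -0.7  0.4] w 59.0 q [  4.  -7. 104.   0.  83. -98.]
red side [476.3 133.8 125.7]
redtop 126 [477.8 128.5] z 127.9 yaw -2.21 ext -49.5 46.1 rect [477.7 126.8] [95.6  7.8] 87.7
tall [185. 229.] 143 med [384.6 524.8  85.3] mec [386.7 524.7] 82.3
tall [221. 216.] 407 med [419.1 435.8  84.1] mec [420.1 436.5] 28.8
tall [276. 225.] 48 med [397.9 296.1  85.8] mec [398.4 296.1] 9.7
tall [280. 284.] 147 med [251.5 283.5  85.2] mec [251.4 284.6] 17.0
tin [224. 274.] 683 med [272.6 430.7  54.4] mec [273.1 430.4] 38.0
```

View pics/s48.png

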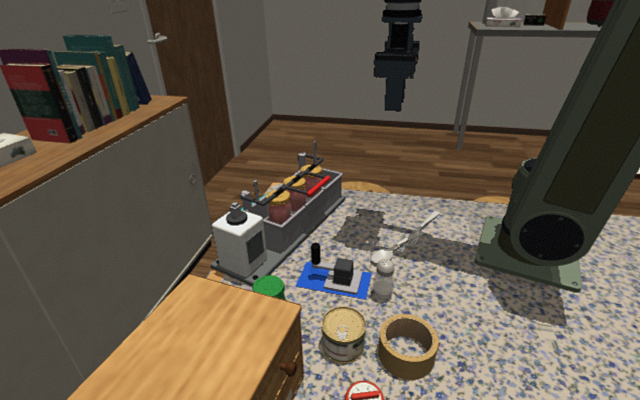

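View pics/t48c.png

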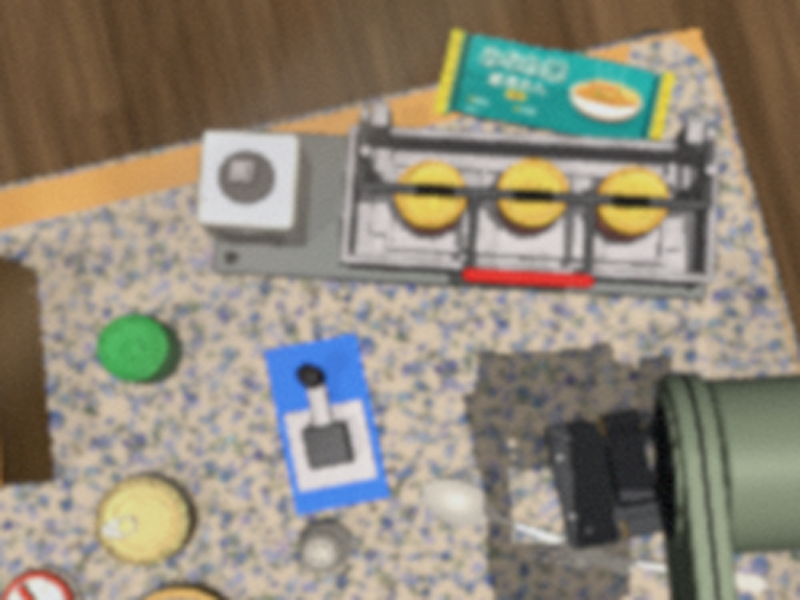

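```bash
python3 -c "
from h import *
print(env.job_done(), env.state()['time_s'])"
```

```text
the job is handed in; nothing more can be done
the job is handed in; nothing more can be done
```

The job is finished and handed in. I opened the clamp, stood the three yellow-lidded jam jars in their own bays, shut the clamp, wound the rack down, and put the crank back on its blue mat. The robot clock read about 68 s of the 210 s allowed.

What the last checks showed:

- **Jars:** All three lids were flat and level at the seated height before the clamp shut, and the final pictures show them upright under it. The green look-alike was not touched.
- **Clamp:** The red bar came back to its starting height when shut, so it is not held open.
- **Rack:** It dropped about 60 mm (60.1 mm by the side camera, 59.3 mm by the top camera). The crank met a firm stop after about four turns.
- **Crank:** It stands flat on the mat, socket down, hub at about (340, 285). It had been knocked about 2 cm aside early on, so I located it again before picking it up.
- **Bystanders:** The shaker and tin were still where they started.

One thing disagreed with the description. On the shaft, the crank sat about 4 mm above the stated seat at 140 mm, probably because the socket is 26 mm deep and the shaft 30 mm tall. Left free it leaned 7–9°, so I held the knob level while winding. It stayed on the shaft at constant height throughout.

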